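# Leak-test bench in the parts store

### The job

Run a leak test: put all the brass check valves lying on the bench (two or three of them) into the open test drawer and push the drawer home until it clicks in. Then open the supply valve: take up the handwheel's free play anticlockwise and give the stem itself two full turns, as its pointer shows; then push up the start switch under the front lip of the console until it stays in. Last, throttle the supply back: take up the free play clockwise and turn the stem back one full turn, leaving it one turn open, and leave the other things on the bench alone.

Things in the scene. Friction and masses are not known exactly. Their poses are not given: they have to be found in the camera images.
- drawer_floor (a point): Centre of the inner floor of the sliding test drawer, 14 mm over the bench. x points into the cabinet (closing direction), y to the left seen from the robot, z up. Inside it is 194 mm (x) by 240 mm (y), side walls 41 mm high. Its white front panel spans x = -114 to -102 mm here, top 54 mm above this floor. Only the first part behind the panel (joint value less 12 mm) is uncovered when open.
- cabinet: The low grey test cabinet, fixed: 240 mm deep (x), 280 mm wide (y), top 82 mm over the bench; origin under its centre, front at x = -120 mm, axes as drawer_floor. A white box 200 mm wide, up to 142 mm over the bench (small gauge and fittings on it to 156 mm), stands on its top from x = +10 mm back. The shut drawer's panel is flush with the cabinet's front.
- drawer_front (a point): Middle of the front face of the aluminium pull rail (100 mm wide, 16 mm high, stands 14 mm out from the drawer's front panel), 57 mm over the bench: the place to push. Axes as drawer_floor: push along +x.
- drawer (a joint): How far the test drawer is open, in m: 0 fully home, at the start 0.135 to 0.15. Slides with about 1.5 N of friction; a spring detent over the last 20 mm resists with about 3 N more and then pulls it onto its stop.
- wheel_axis (a point): Centre of the supply valve's round grey handwheel, on its vertical axis, at the middle of the rim (113 mm over the bench). Rim radius 68 mm (to the middle of its 12 mm bar), four spokes, wheel horizontal. The steel stem in the middle reaches 124 mm over the bench and rises 5 mm per turn. The valve's base plate is 130 x 110 mm.
- wheel_grip (a point): Centre (half-way up) of the black upright spinning grip on the wheel: 22 mm in diameter, 46 mm high, 62 mm from the wheel's axis, its foot 8 mm above the rim's middle. It turns freely on its own pin, so a hand holding it from above can carry it round in a circle without turning itself.
- stem_nut (a joint): Angle in rad that the valve's stem nut has turned: 0 shut (the start), growing anticlockwise seen from above (opening), 6.283 per full turn, 4 turns at most. Its black pointer shows under the wheel, over an aluminium dial disc with a mark at the shut position. Takes about 0.4 N m; stays where it is left.
- handwheel (a joint): Free play: angle in rad of the handwheel relative to the stem nut, from 0 to 1.2. The wheel runs loose between these; turned anticlockwise it carries the nut along only at 1.2, turned clockwise only at 0. Starts between 0 and 0.5.
- switch_tip (a point): Lowest point of the black start plunger (22 mm in diameter, spherical end) under the overhanging front of the white console head, 150 mm over the bench. x points away from the robot to the post, z up. Head 120 mm wide, plunger in its middle; underside 35 mm, top 67 mm above this point; front edge 20 mm nearer the robot than the plunger's axis; post begins 87 mm behind it. Base plate 12 mm high.
- start_switch (a joint): How far the start plunger is pushed up, in m: 0 out (off), 0.008 fully in (on). About 3 N moves it; it stays where it is left.
- check0_c (a point): Centre of a small brass check valve: a 46 x 34 x 30 mm block (x, y, z) with a round port stub, 20 mm in diameter and 12 mm long, on either end along x (70 mm overall), about 0.25 kg; axes: x along the two ports, y across, z up when it lies flat. Two or three of the four are on the bench; the others are absent (None).
- check1_c (a point): Centre of a small brass check valve: a 46 x 34 x 30 mm block (x, y, z) with a round port stub, 20 mm in diameter and 12 mm long, on either end along x (70 mm overall), about 0.25 kg; axes: x along the two ports, y across, z up when it lies flat. Two or three of the four are on the bench; the others are absent (None).
- check2_c (a point): Centre of a small brass check valve: a 46 x 34 x 30 mm block (x, y, z) with a round port stub, 20 mm in diameter and 12 mm long, on either end along x (70 mm overall), about 0.25 kg; axes: x along the two ports, y across, z up when it lies flat. Two or three of the four are on the bench; the others are absent (None).
- check3_c (a point): Centre of a small brass check valve: a 46 x 34 x 30 mm block (x, y, z) with a round port stub, 20 mm in diameter and 12 mm long, on either end along x (70 mm overall), about 0.25 kg; axes: x along the two ports, y across, z up when it lies flat. Two or three of the four are on the bench; the others are absent (None).
- tape: Bystander, to be left alone: a roll of clear tape 90 mm across; origin at the centre of its underside as built.
- carton: Bystander, to be left alone: a small flat carton 50x60x30 mm; origin at the centre of its underside as built.
- spray: Bystander, to be left alone: a spray can 54 mm across, 150 mm high; origin at the centre of its underside as built.
- driver: Bystander, to be left alone: a screwdriver; origin at the centre of its underside as built.
- elbow: Bystander, to be left alone: a steel pipe elbow; origin at the centre of its underside as built.
- jar: Bystander, to be left alone: a jar 60 mm across, 70 mm high; origin at the centre of its underside as built.
- carton2: Bystander, to be left alone: a flat carton 70x50x35 mm; origin at the centre of its underside as built.
Mind the look-alikes: they are no part of the job. What is shaped like the part that bears check1_c but red is not meant.

How it is judged:
By the outcome, as a careful person would: the job done as asked, in the order asked, and still so for the second after the job is handed in, with the robot touching nothing.
Of check0, check1, check2, check3 only 2 to 3 are there at a start; the rules pass over those that are not, and their reading is None.
At some moment in a run one of check0, check1, check2, check3 may be knocked a few centimetres aside while the robot is not near it.
Once in a run the grip may slacken for a moment while it holds something.
It also fails if it takes over 200 s, if anything falls off the work surface, if the arm or the gripper's body presses on something with over 40 N, if the wrist force passes 120 N, or if a joint passes its speed limit or range.

### The arm

A 6-joint arm with a two-finger parallel gripper is mounted at the origin on the work surface. World frame = base frame: x ahead of the robot, y to its left, z up, the work surface at z = 0. Lengths are in m, angles in rad, forces in N, time in s.
With the tool pointing down it reaches from about 0.375 to 0.925 m from the base axis. Payload 5.7 kg.
Tool frame: the origin (TCP) lies midway between the tips of the shut fingers; the grasp point (between the pads) lies 19 mm behind it (grip_depth is the distance from the TCP to the grasp point, in m); z points along the fingers, y is the direction in which the jaws open and shut (so a half turn about z gives the same grasp; the last joint's range is limited). The gripper opens to 88 mm and grips with 3 to 60 N. Pads are 20 mm wide; open, the fingers measure 115 mm over their backs; the gripper's body (75 mm by 178 mm) begins 61 mm behind the grasp point.
Start: joints at [-0.115, 0.359, 1.51, -0, 1.272, -0.115], TCP at [0.6, -0, 0.184] pointing down, gripper open.
Joint ranges: [-2.97, 2.97], [-1.01, 2.36], [0.21, 2.38], [-0.96, 4.11], [0.2, 2.71], [-2.98, 2.98]. Speed limits (rad/s): [2.39, 2.39, 3.14, 3.14, 3.14, 3.14].

### API

Orientations are given as a unit quaternion [w, x, y, z].
In Python, from bench import * gives the robot as it stands.
- The arm moves only by the tool jog_arm, never from a script. Its argument "targets" is a list of rows, each a list of 5 numbers: the shift along the tool's x, y, z in m, then the turn about the tool's z in rad, then the finger opening in m, from 0 to 0.0878. In form: [[x, y, z, roll, gripper], ...]. A call has 1 to 12 rows; each row shifts and turns the commanded pose from where the row before left it, along the tool's axes as they then stand; what a row does not reach is not made up. A row lasts 1/10 s, in which the tool goes at most 50 mm and 8.59 degrees, less where a joint would pass 70% of its speed; a pose out of reach is approached as far as the arm can. A call is refused whole if a number of a shift passes 0.05 or a number of a turn 0.15, either way. A call with a gripper value outside its range is refused whole. The fingers move at their own pace and stop on an object; the grip force is fixed at half the most. Time passes only in rows, so rows that do not move let the fingers close. It gives the time, the measured TCP pose, the force and the opening at its end, in the units of the state.
- get_state(): the state, without advancing time (a new reading comes with each control period).
- get_image(name): name is "scene" or "side" or "wrist"; returns the picture (420x560x3 uint8, red, green, blue); there is no depth.
- camera_info(name): a dict with "intrinsics" (3x3 intrinsics, pixels), "origin" and "attitude" of the camera in the world. Camera axes: x right, y up, looking along -z (the intrinsics and any distortion apply to the point x, -y, -z); pixel columns grow to the right and rows downward; lengths in m; the calibration is good to about 2 mm. A picture is of the moment at which its call begins: read the wrist's pose just before it. camera_info takes no time and is no camera call; for the wrist camera it gives the pose at the moment of the call.
- sign_off(): hands the job in, once; it reports no verdict.
The state is a dict: "t": time; "qpos": joint angles; "joint_velocities": joint speeds; "joint_efforts": joint torques, N m; "tool_pos": TCP position; "tcp_rot": TCP orientation; "ft_force": force on the tool from outside, world axes, zero at the start; "ft_torque": the same for the moment, N m; "gripper_width": finger opening in m.
Only numpy, scipy, OpenCV 4.12 (cv2) and the standard library are available. Lean on these libraries where they do the work, as an engineer would, in place of code of your own. Each camera call takes 0.05 s, during which the arm holds its last target.

## Working session

There is one attempt and no reset: what is moved stays moved. The work goes in short steps, Python scripts to look and compute and a tool call to move; the robot and the scene stay as the last step left them, time stands still between calls to the robot, and variables do not carry over. Pictures are saved under pics/ and viewed, and the job is handed in when it is done.

Besides the shell and the picture viewer there is one more tool, called as name([rows], argument=value, ...), one row to a line, values as JSON. jog_arm: Moves the arm, as the interface text tells. Its arguments: {"type":"object","properties":{"targets":{"type":"array","items":{"type":"array","items":{"type":"number"}}}},"required":["targets"]}

```bash
ls; mkdir -p pics; python3 - <<'E'
from bench import *
import cv2
s=get_state();print(s)
for n in ["scene","side","wrist"]:
    print(n,camera_info(n))
    cv2.imwrite(f"pics/{n}0.png",get_image(n)[:,:,::-1])
E
```

```text
pics
{'t': 0.0, 'qpos': array([-1.15094894e-01,  3.59472896e-01,  1.51140912e+00, -2.04931566e-05,
        1.27250980e+00, -1.15130930e-01]), 'joint_velocities': array([-0.00014266,  0.0012903 ,  0.00128801, -0.00037225,  0.00164216,
        0.00057823]), 'joint_efforts': array([-2.01257943e-03, -5.15376234e+01, -2.70722097e+01,  6.73234044e-02,
        3.48843460e-02, -1.61260368e-04]), 'tool_pos': array([5.99246952e-01, 7.41685367e-05, 1.83037654e-01]), 'tcp_rot': array([-6.98869426e-04,  7.07091619e-01,  7.07121371e-01, -5.66501460e-04]), 'ft_force': array([ 0.44100823,  0.03619532, -0.21903135]), 'ft_torque': array([-0.01661432,  0.02056456, -0.0431024 ]), 'gripper_width': 0.08758136318265171}
scene {'intrinsics': array([[539.86002863,   0.        , 277.61578038],
       [  0.        , 539.86002863, 214.41894469],
       [  0.        ,   0.        ,   1.        ]]), 'origin': array([ 1.1393777 , -0.89520769,  0.99734968]), 'attitude': array([0.86237758, 0.41228068, 0.1242722 , 0.26624419])}
side {'intrinsics': array([[415.93238722,   0.        , 280.19026475],
       [  0.        , 415.93238722, 209.14279717],
       [  0.        ,   0.        ,   1.        ]]), 'origin': array([0.07220754, 0.95770187, 0.92307352]), 'attitude': array([-0.18812172, -0.09338076,  0.43062807,  0.87775265])}
wrist {'intrinsics': array([[339.47665748,   0.        , 278.11761442],
       [  0.        , 339.47665748, 204.69377624],
       [  0.        ,   0.        ,   1.        ]]), 'origin': array([0.59895222, 0.08276533, 0.38363876]), 'attitude': array([ 9.88508284e-01, -1.51165994e-01,  4.25820512e-04,  1.85024827e-04])}
```

View pics/scene0.png

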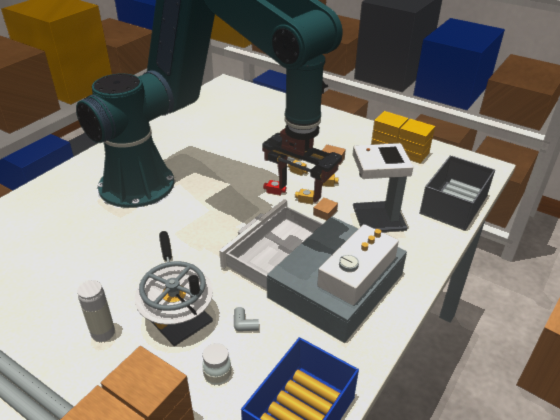

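View pics/side0.png

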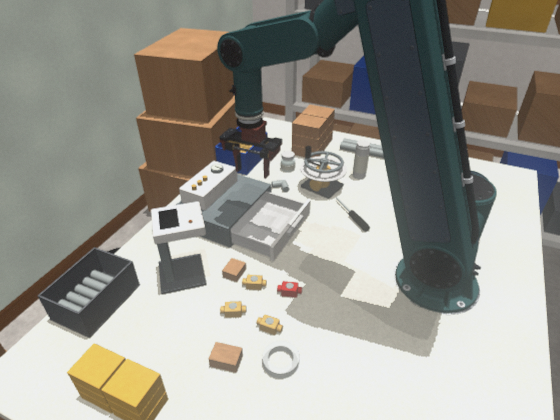

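View pics/wrist0.png

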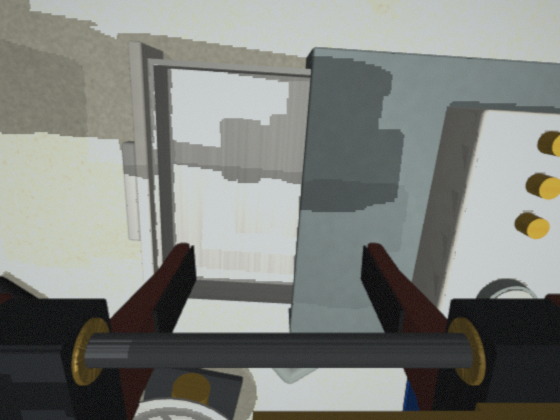

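```bash
cat > h.py <<'E'
from bench import *
import cv2, numpy as np
from scipy.spatial.transform import Rotation as R
def rot(q): return R.from_quat([q[1],q[2],q[3],q[0]]).as_matrix()
def cam(n): 
    c=camera_info(n); return c['intrinsics'],np.array(c['origin']),rot(c['attitude'])
def ray(c,u,v):
    K,o,A=c; d=np.linalg.solve(K,[u,v,1.0]); return o,A@np.array([d[0],-d[1],-d[2]])
def toz(c,u,v,z):
    o,d=ray(c,u,v); return o+d*(z-o[2])/d[2]
def proj(c,p):
    K,o,A=c; q=A.T@(np.asarray(p,float)-o); q=K@np.array([q[0],-q[1],-q[2]]); return q[:2]/q[2]
def tri(c1,p1,c2,p2):
    o1,d1=ray(c1,*p1);o2,d2=ray(c2,*p2); d1=d1/np.linalg.norm(d1);d2=d2/np.linalg.norm(d2)
    s=np.linalg.lstsq(np.stack([d1,-d2],1),o2-o1,rcond=None)[0]; a=o1+s[0]*d1;b=o2+s[1]*d2
    return (a+b)/2,np.linalg.norm(a-b)
def shot(n,name=None,crop=None,k=1):
    c=cam(n); im=get_image(n)[:,:,::-1].copy()
    if name:
        o=im
        if crop: x0,y0,x1,y1=crop; o=im[y0:y1,x0:x1]
        if k!=1: o=cv2.resize(o,None,fx=k,fy=k,interpolation=cv2.INTER_CUBIC)
        cv2.imwrite(f"pics/{name}.png",o)
    return c,im
def yaw(s):
    M=rot(s['tcp_rot']); return M
E
python3 - <<'E'
from h import *
c,im=shot("side","side1",(130,210,350,380),3.5)
hsv=cv2.cvtColor(im,cv2.COLOR_BGR2HSV)
m=cv2.inRange(hsv,(12,110,90),(32,255,255)); m[:200]=0;m[340:]=0
m=cv2.morphologyEx(m,cv2.MORPH_CLOSE,np.ones((5,5)))
n,l,st,ce=cv2.connectedComponentsWithStats(m)
for i in range(1,n):
    if st[i][4]>30: print(st[i],ce[i],toz(c,*ce[i],0.018))
sc,im=shot("scene","scene1",(200,120,420,240),3.5)
shot("scene","scene_w",(120,220,270,380),4)
shot("side","side_w",(120,110,400,260),2.8)
E
```

```text
[243 275  23   9 109] [254.01834862 280.14678899] [0.48519114 0.23074117 0.018     ]
[221 302  24   9 111] [233.04504505 307.06306306] [0.4925584 0.3417982 0.018    ]
[258 315  24  14 118] [269.63559322 322.38135593] [0.37981216 0.34658732 0.018     ]
```

View pics/side1.png

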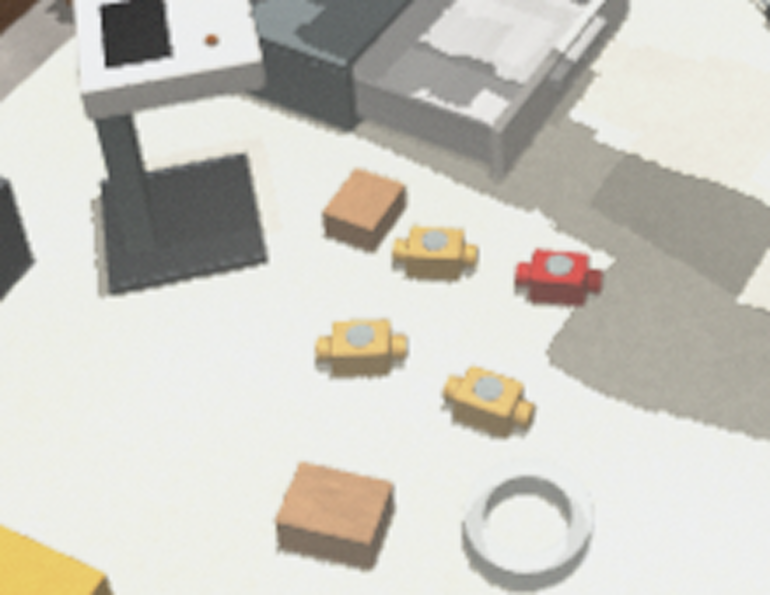

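View pics/scene1.png

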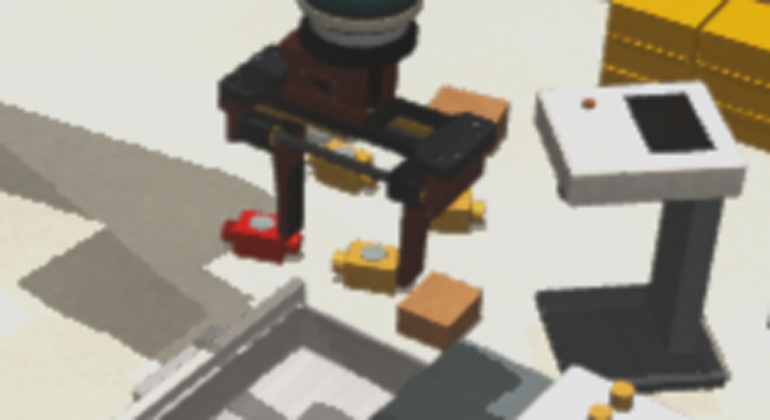

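View pics/scene_w.png

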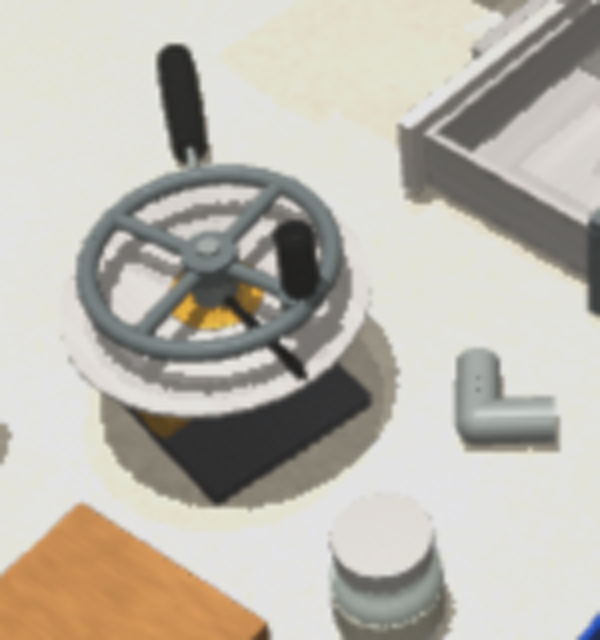

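View pics/side_w.png

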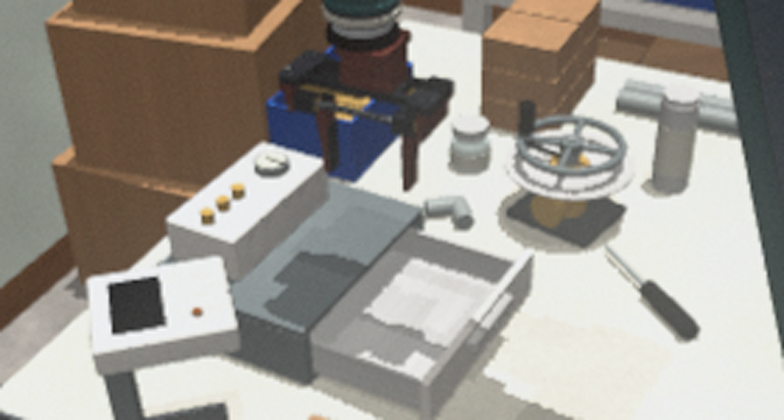

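```bash
python3 - <<'E'
from h import *
w=cam("wrist");s=cam("scene");d=cam("side")
print("cab corner FL",toz(w,312,48,.082))
print("panel top outer FL",toz(w,134,43,.068),"inner",toz(w,152,60,.068))
print("rail top/bottom front",toz(w,126,143,.065),toz(w,130,240,.065))
# wheel: scene ellipse hub, grip top; scene crop offset (120,220) /4
f=lambda u,v,:(120+u/4,220+v/4); g=lambda u,v:(120+u/2.8,110+v/2.8)
print("hub",tri(s,f(208,246),d,g(572,146)))
print("griptop",tri(s,f(296,230),d,g(528,106)))
print("ptr tip z.09",toz(s,*f(303,372),.07))
# panel corner scene view near(right end y-): 
print("panel top", toz(s,*f(405,124),.068),toz(s,*f(432,132),.068))
# switch: console head front lip corners; side view top corners z=.217
print("head top",[toz(d,*g(u,v),.217) for u,v in((88,277),(220,259),(240,345),(100,358))])
k=lambda u,v:(200+u/3.5,120+v/3.5)
print("head top scene",[toz(s,*k(u,v),.217) for u,v in((536,92),(704,82),(744,165),(566,190))])
E
```

```text
cab corner FL [0.62688376 0.1218822  0.082     ]
panel top outer FL [0.4769003  0.12754291 0.068     ] inner [0.49070443 0.11420142 0.068     ]
rail top/bottom front [0.45751804 0.04297577 0.065     ] [ 0.44849523 -0.05495654  0.065     ]
hub (array([ 0.47027454, -0.32337641,  0.11455737]), np.float64(0.0012827639631091548))
griptop (array([ 0.53498571, -0.31893049,  0.16173692]), np.float64(0.0022465882803506996))
ptr tip z.09 [ 0.54564747 -0.33643439  0.07      ]
panel top [ 0.46374297 -0.14457747  0.068     ] [ 0.48234142 -0.14073974  0.068     ]
head top [array([0.77557881, 0.2709261 , 0.217     ]), array([0.67236021, 0.19207251, 0.217     ]), array([0.58232923, 0.29689956, 0.217     ]), array([0.68903111, 0.36440755, 0.217     ])]
head top scene [array([0.60503532, 0.26558544, 0.217     ]), array([0.70676263, 0.35387962, 0.217     ]), array([0.77932189, 0.26278191, 0.217     ]), array([0.68598118, 0.15917254, 0.217     ])]
```

```bash
python3 - <<'E'
from h import *
s,im=shot("scene","grip",(250,60,350,220),5)
shot("side","grip2",(210,40,300,190),5)
d=cam("side");st=get_state()
T=rot(st['tcp_rot']);p=st['tool_pos']
for c,o,n in((s,(250,60),'scene'),(d,(210,40),'side')):
  for h in(0,.08,.1,.12,.14,.16,.2):
    print(n,h,[np.round((proj(c,p+T@np.array([x,y,-h]))-o)*5).astype(int).tolist() for x,y in((0,0),(.0375,.089),(-.0375,.089),(.0375,-.089),(-.0375,-.089))])
E
```

```text
scene 0 [[245, 723], [441, 748], [363, 830], [138, 626], [52, 699]]
scene 0.08 [[250, 589], [454, 614], [373, 694], [138, 494], [50, 565]]
scene 0.1 [[251, 554], [458, 578], [376, 658], [139, 460], [49, 530]]
scene 0.12 [[253, 518], [461, 542], [378, 622], [139, 425], [49, 495]]
scene 0.14 [[254, 482], [465, 506], [381, 584], [139, 389], [48, 458]]
scene 0.16 [[255, 444], [468, 468], [384, 546], [139, 353], [47, 421]]
scene 0.2 [[258, 367], [476, 391], [390, 467], [140, 278], [46, 345]]
side 0 [[214, 716], [62, 715], [120, 656], [317, 782], [367, 718]]
side 0.08 [[209, 607], [50, 606], [111, 550], [315, 671], [367, 609]]
side 0.1 [[207, 579], [47, 577], [109, 522], [315, 641], [367, 581]]
side 0.12 [[206, 550], [44, 548], [107, 493], [314, 611], [367, 551]]
side 0.14 [[204, 520], [41, 518], [104, 464], [314, 581], [368, 522]]
side 0.16 [[203, 490], [38, 488], [102, 435], [313, 550], [368, 491]]
side 0.2 [[199, 427], [32, 426], [97, 374], [312, 486], [368, 429]]
```

View pics/grip.png

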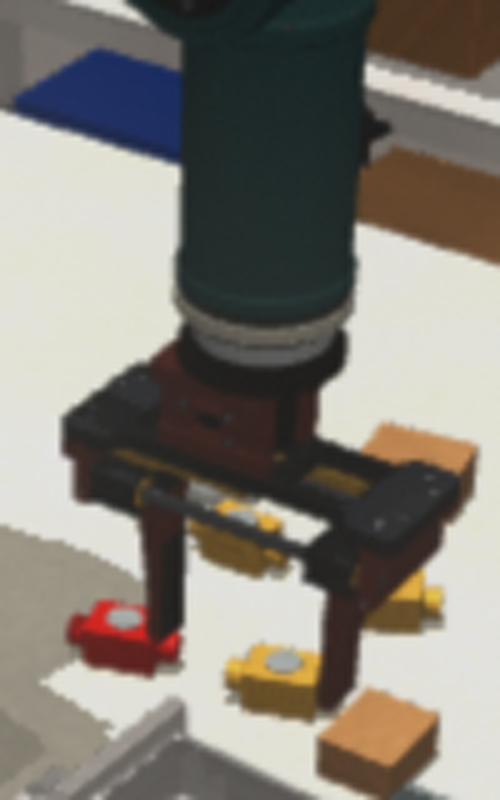

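View pics/grip2.png

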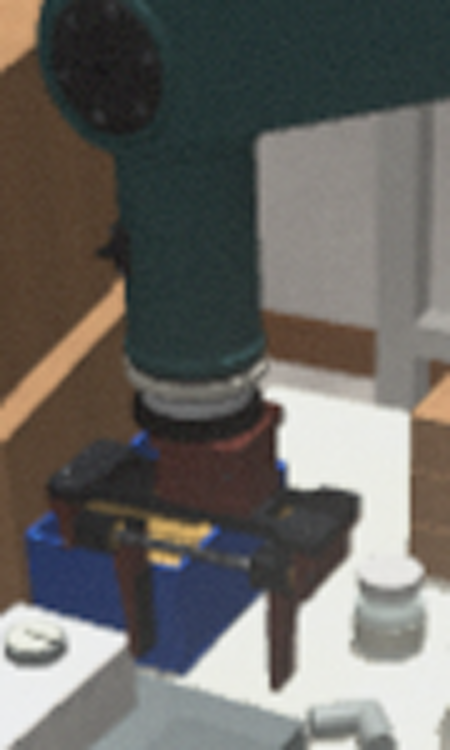

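jog_arm([
  [0.02,-0.03,-0.01,0,0],
  [0.03,-0.03,-0.01,0,0],
  [0.03,-0.03,-0.01,0,0],
  [0.03,-0.03,-0.01,0,0],
  [0.03,-0.02,-0.01,0,0],
  [0.03,0,-0.01,0,0],
  [0.03,0,0,0,0],
  [0.03,0,0,0,0],
  [0.03,0,0,0,0],
  [0.03,0,0,0,0],
  [0.02,0,0,0,0],
])

```text
t: 1.55
tool_pos: [0.4598, 0.312, 0.2439]
tcp_rot: [-0.0, 0.707, 0.707, 0.0]
ft_force: [-0.4, -0.5, 0.3]
gripper_width: 0.003
```

```bash
python3 - <<'E'
from h import *
st=get_state();T=rot(st['tcp_rot']);p=st['tool_pos'];print(st['t'],p,st['tcp_rot'],st['gripper_width'])
w,im=shot("wrist","w2")
s,_=shot("scene","s2",(200,40,400,200),4); d,_=shot("side","d2")
for n,c in(('w',w),('s',s),('d',d)):
  print(n,[(h,np.round(proj(c,p+T@np.array([0,0,-h]))).astype(int).tolist()) for h in (0,.03,.16)])
E
```

```text
1.55 [0.45983796 0.31198625 0.24394587] [-1.52916301e-04  7.06745770e-01  7.07467518e-01  3.23497213e-04] 0.0030231971685964936
w [(0, [279, 235]), (0.03, [279, 255]), (0.16, [282, 563])]
s [(0, [317, 116]), (0.03, [317, 106]), (0.16, [320, 63])]
d [(0, [244, 242]), (0.03, [244, 233]), (0.16, [240, 188])]
```

View pics/w2.png

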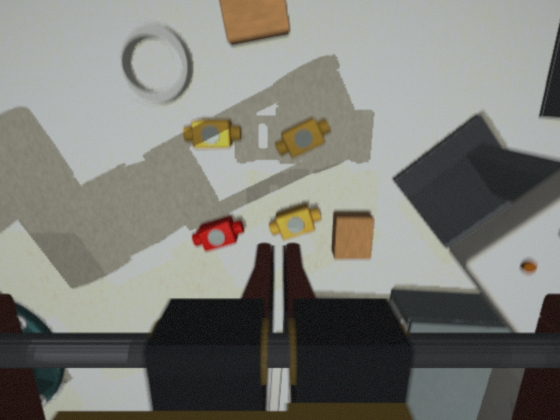

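View pics/s2.png

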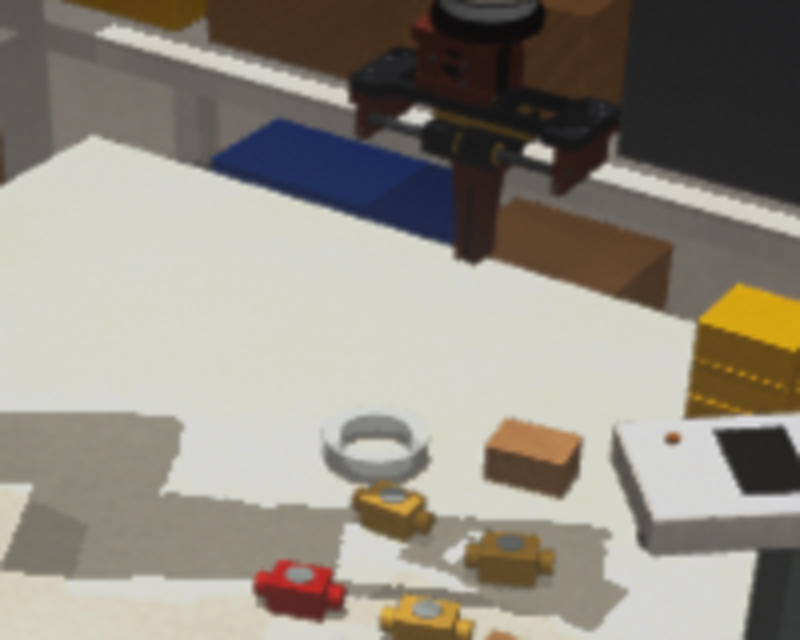

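View pics/d2.png

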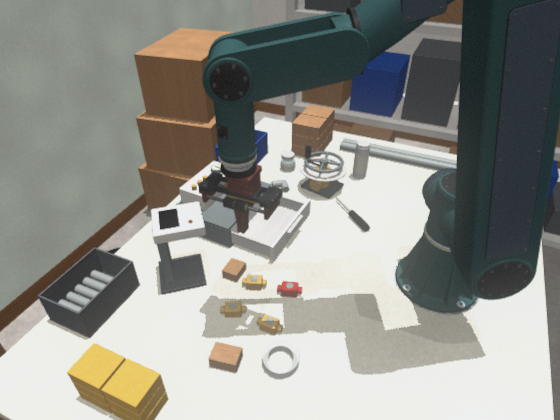

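```bash
python3 - <<'E'
from h import *
st=get_state();T=rot(st['tcp_rot']);p=st['tool_pos']
w,im=shot("wrist","w3",(180,90,380,270),4)
for h in(0,.01,.02,.03,.04): print(h,[np.round(proj(w,p+T@np.array([x,y,-h]))).tolist() for x,y in((-.01,0.0015),(-.01,.015),(.01,.0015))])
hsv=cv2.cvtColor(im,cv2.COLOR_BGR2HSV)
m=cv2.inRange(hsv,(12,120,70),(32,255,255)); m[:100]=0;m[260:]=0
m=cv2.morphologyEx(m,cv2.MORPH_CLOSE,np.ones((9,9)))
n,l,stt,ce=cv2.connectedComponentsWithStats(m)
for i in range(1,n):
    if stt[i][4]<200: continue
    ys,xs=np.nonzero(l==i); P=np.array([toz(w,x,y,.02)[:2] for x,y in zip(xs,ys)])
    r=cv2.minAreaRect(P.astype(np.float32)*1000); c0=P.mean(0); ev,V=np.linalg.eigh(np.cov((P-c0).T))
    print(ce[i],c0,r,np.degrees(np.arctan2(V[1,1],V[0,1])))
E
```

```text
0 [[281.0, 249.0], [302.0, 249.0], [281.0, 220.0]]
0.01 [[281.0, 256.0], [303.0, 256.0], [281.0, 225.0]]
0.02 [[282.0, 263.0], [304.0, 263.0], [282.0, 232.0]]
0.03 [[282.0, 272.0], [306.0, 272.0], [282.0, 239.0]]
0.04 [[282.0, 281.0], [307.0, 281.0], [282.0, 246.0]]
[302.75763182 137.68825162] [0.48958465 0.34700787] ((489.48321533203125, 346.4144287109375), (68.44424438476562, 34.86688995361328), 26.022409439086914) -153.05650648106183
[212.48689139 133.8258427 ] [0.37860605 0.35148853] ((377.8825378417969, 351.1383056640625), (69.38783264160156, 33.86311721801758), 0.12649139761924744) -178.32938767361767
[294.8776329  221.07321966] [0.48176211 0.23757226] ((481.3656921386719, 235.9343719482422), (68.4456558227539, 40.14263916015625), 19.50977325439453) -159.25405862511474
[352.69848585 237.70770244] [0.56033562 0.21372604] ((560.2997436523438, 215.04185485839844), (50.127838134765625, 62.67766189575195), 0.1156008169054985) 90.6784935713528
```

View pics/w3.png

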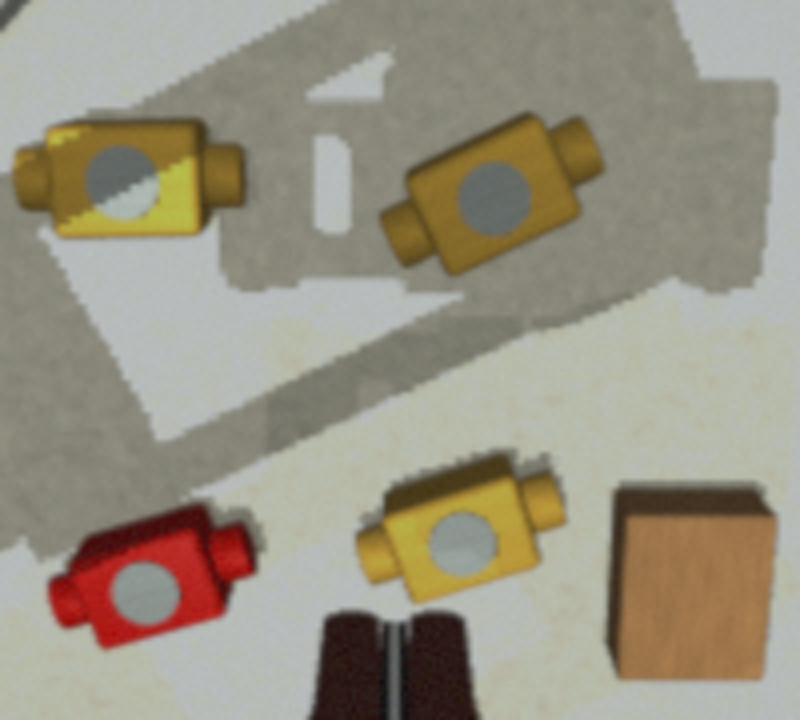

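jog_arm([
  [-0.025,0.007,0.0,0,0.06],
  [-0.025,0.007,0.0,0,0.06],
  [-0.025,0.0077,0,0,0.06],
  [0,0,0.015,0.15,0.06],
  [0,0,0.015,0.15,0.06],
  [0,0,0.015,0.15,0.06],
  [0,0,0.015,0.15,0.06],
  [0,0,0.015,0.15,0.06],
  [0,0,0.015,0.15,0.06],
  [0,0,0.015,0.15,0.06],
  [0,0,0.015,0.15,0.06],
  [0,0,0,0.022,0.06],
])

```text
t: 2.95
tool_pos: [0.4799, 0.2331, 0.1222]
tcp_rot: [0.0, 0.985, 0.172, -0.002]
ft_force: [0.5, 0.9, -0.6]
gripper_width: 0.0601
```

```bash
python3 - <<'E'
from h import *
st=get_state();T=rot(st['tcp_rot']);p=st['tool_pos'];print(st['t'],p,T.round(3),st['gripper_width'],st['qpos'])
w,im=shot("wrist","w4")
d,_=shot("side","d4",(200,180,360,330),4)
for P in((.4815,.2365,.03),(.4815,.2365,.015)): print(proj(w,P))
print(proj(w,p), (proj(d,p)-[200,180])*4, (proj(d,p+[0,0,.03])-[200,180])*4)
E
```

```text
2.95 [0.47990787 0.23312408 0.1222253 ] [[ 0.941  0.339 -0.004]
 [ 0.339 -0.941 -0.002]
 [-0.004  0.    -1.   ]] 0.06014095585791844 [ 3.22968953e-01  3.33049772e-01  1.72348879e+00 -3.86341964e-04
  1.08924925e+00  1.54859964e+00]
[275.50008463 191.22275756]
[275.61981179 186.9709634 ]
[278.57438394 233.64986926] [215.21847828 301.30242713] [213.41494432 269.26597553]
```

View pics/w4.png

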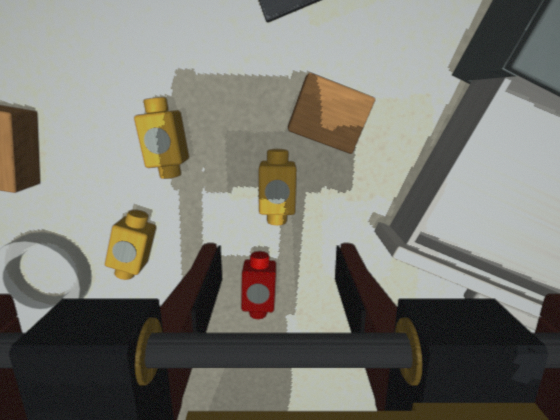

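View pics/d4.png

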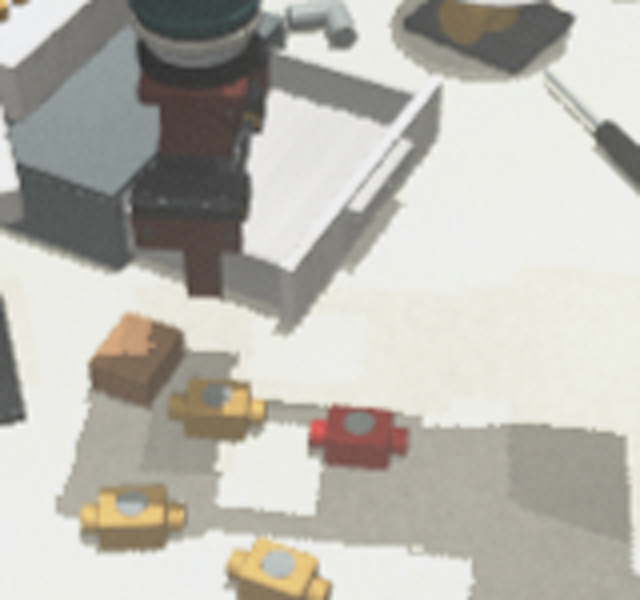

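jog_arm([
  [0.003,-0.002,0.02,0,0.06],
  [0,0,0.03,0,0.06],
  [0,0,0.03,0,0.06],
  [0,0,0.02,0,0.06],
  [0,0,0.004,0,0.06],
])

```text
t: 3.55
tool_pos: [0.4828, 0.2372, 0.0188]
tcp_rot: [0.0, 0.985, 0.175, -0.001]
ft_force: [-0.3, -0.2, -0.4]
gripper_width: 0.0599
```

```bash
python3 - <<'E'
from h import *
st=get_state();print(st['t'],st['tool_pos'],st['ft_force'])
d,_=shot("side","d5",(200,200,360,330),4.5)
w,_=shot("wrist","w5")
E
```

```text
3.55 [0.48283705 0.2372013  0.01875991] [-0.31824891 -0.2395704  -0.41195645]
```

View pics/d5.png

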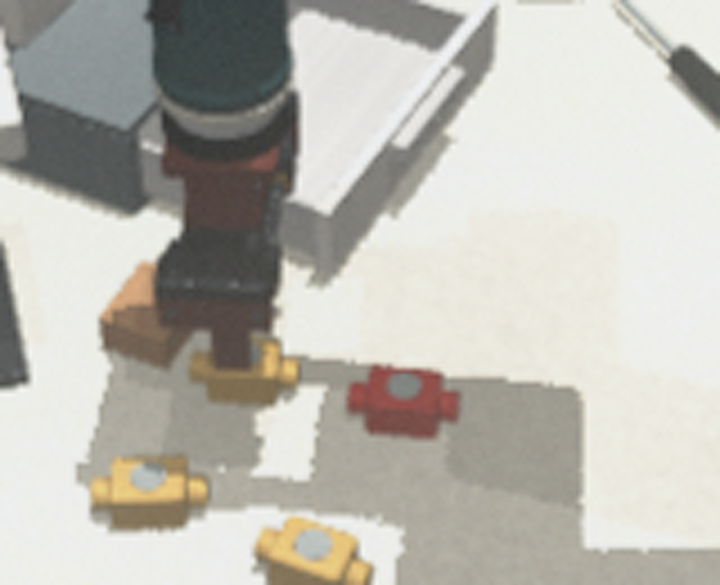

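View pics/w5.png

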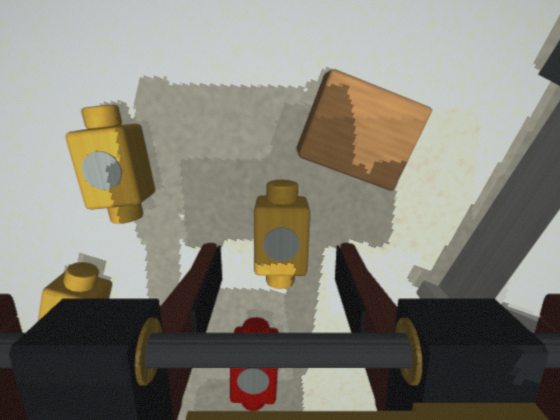

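jog_arm([
  [0.0,0,0.013,0,0.06],
  [0,0,0,0,0.02],
  [0,0,0,0,0.02],
  [0,0,0,0,0.02],
  [0,0,0,0,0.02],
])

```text
t: 4.15
tool_pos: [0.4841, 0.2381, 0.0073]
tcp_rot: [-0.0, 0.985, 0.174, 0.0]
ft_force: [0.1, -0.3, -0.2]
gripper_width: 0.0315
```

jog_arm([
  [0,0,0,0,0.02],
  [0,0,0,0,0.02],
])

```text
t: 4.35
tool_pos: [0.4839, 0.2379, 0.007]
tcp_rot: [-0.0, 0.985, 0.174, 0.0]
ft_force: [-0.4, 0.1, 0.3]
gripper_width: 0.0205
```

```bash
python3 - <<'E'
from h import *
d,_=shot("side","d6",(200,200,360,330),4.5)
w,_=shot("wrist","w6")
E
```

```text
(no output)
```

View pics/d6.png

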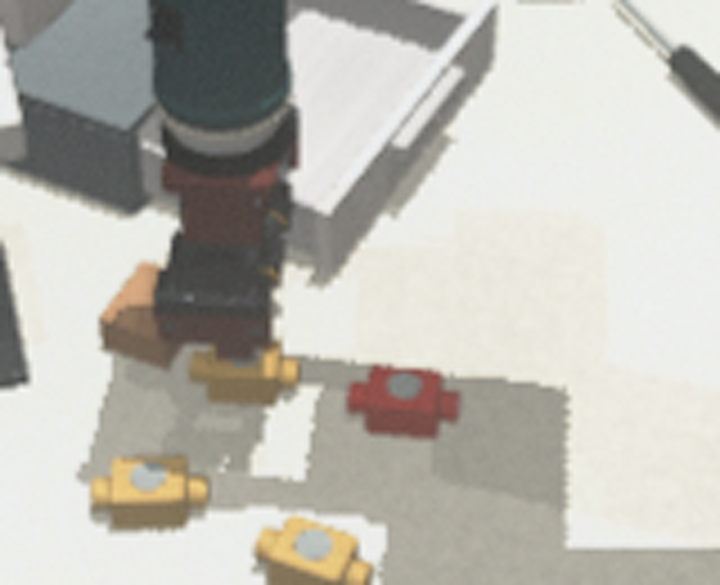

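View pics/w6.png

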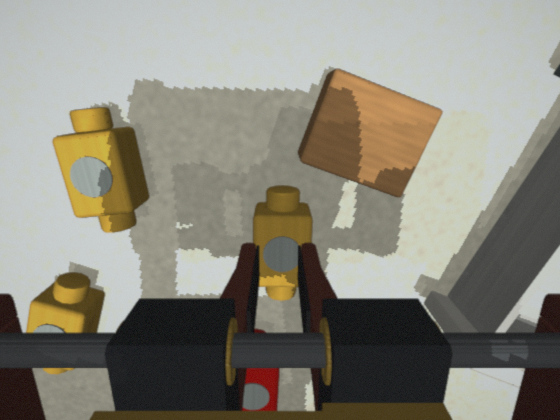

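jog_arm([
  [0,0,0,0,0.06],
  [0,0,0,0,0.06],
  [0,0,0,0,0.06],
  [0,0,0,0,0.06],
  [0,0,0.01,0,0.06],
  [0,0,0.01,0,0.06],
  [0,0,0.005,0,0.06],
  [0,0,0.0,0,0.06],
])

```text
t: 5.25
tool_pos: [0.4827, 0.2375, -0.0195]
tcp_rot: [0.0, 0.985, 0.173, -0.001]
ft_force: [-0.9, 0.1, 0.4]
gripper_width: 0.06
```

```bash
python3 - <<'E'
from h import *
d,_=shot("side","d7",(200,200,360,330),4.5)
w,_=shot("wrist","w7")
E
```

```text
(no output)
```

View pics/d7.png

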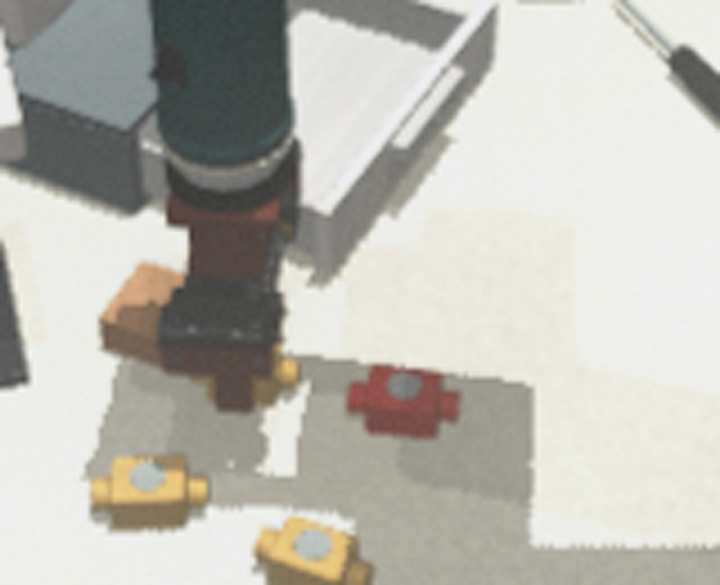

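View pics/w7.png

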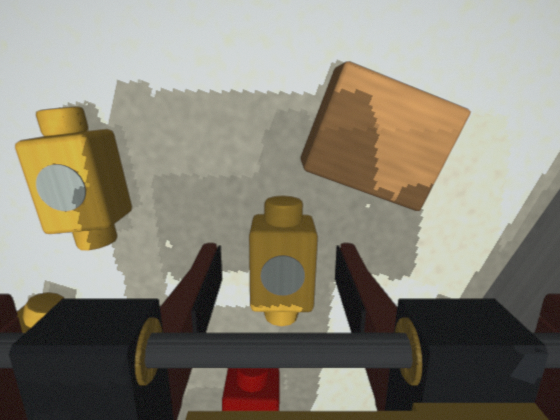

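jog_arm([
  [0,0,0.003,0,0.06],
  [0,0,0,0,0.02],
  [0,0,0,0,0.02],
  [0,0,0,0,0.02],
  [0,0,0,0,0.02],
  [0,0,0,0,0.02],
])

```text
t: 5.95
tool_pos: [0.484, 0.2379, -0.021]
tcp_rot: [0.0, 0.985, 0.174, 0.0]
ft_force: [0.1, -1.2, 0.7]
gripper_width: 0.0336
```

jog_arm([
  [0,0,-0.03,0,0.02],
  [0,0,-0.04,0,0.02],
  [0,0,-0.04,0,0.02],
  [0.002,0.03,-0.03,0,0.02],
  [0.002,0.04,0,0,0.02],
  [0.002,0.04,0,0,0.02],
  [0,0.04,0,0,0.02],
  [0,0.03,0,0,0.02],
  [0,0.016,0,0.14,0.02],
  [0,0,0,0.14,0.02],
  [0,0,0,0.14,0.02],
  [0,0,0,0,0.02],
])

```text
t: 7.15
tool_pos: [0.5558, 0.0555, 0.1184]
tcp_rot: [-0.0, 0.999, -0.037, -0.001]
ft_force: [0.5, -0.3, -1.1]
gripper_width: 0.0337
```

```bash
python3 - <<'E'
from h import *
st=get_state();print(st['t'],st['tool_pos'],st['gripper_width'],rot(st['tcp_rot']).round(3))
shot("side","d8",(160,130,340,280),4)
shot("wrist","w8")
shot("scene","s8",(200,120,420,300),3.5)
E
```

```text
7.15 [0.55581723 0.05552436 0.11838921] 0.03371221448285189 [[ 0.997 -0.073 -0.001]
 [-0.073 -0.997  0.   ]
 [-0.001 -0.    -1.   ]]
```

View pics/d8.png

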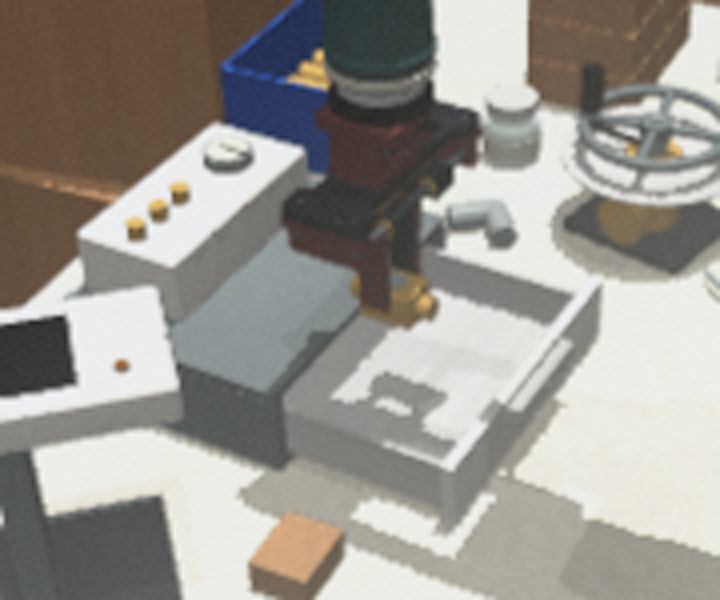

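View pics/w8.png

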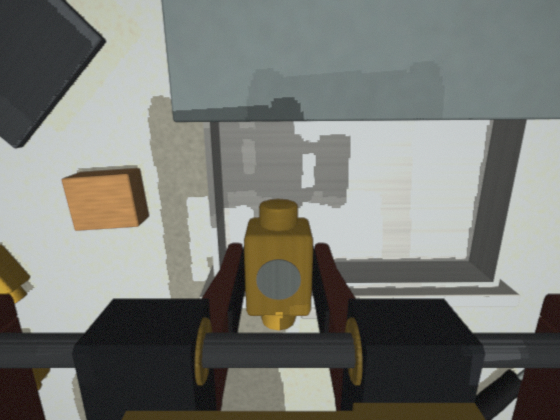

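View pics/s8.png

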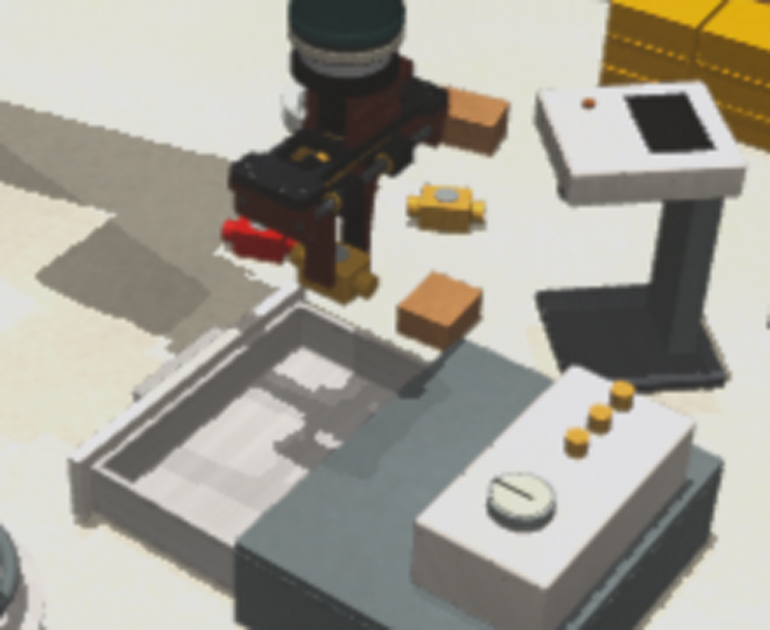

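```bash
python3 - <<'E'
from h import *
w=cam("wrist")
for n,u,v,z in(("cabFL",172,121,.082),("cabF",555,119,.082),("wallL top",212,122,.055),("wallR in top",492,120,.055),("wallR out",525,120,.055),("panel inner top R",515,293,.068),("panel inner top",360,293,.068),("floor left-far",222,121,.014),("floor right",470,260,.014),("floor R far",488,121,.014)):
  print(n,toz(w,u,v,z).round(4))
E
```

```text
cabFL [0.628  0.1235 0.082 ]
cabF [ 0.6119 -0.1358  0.082 ]
wallL top [0.6241 0.1017 0.055 ]
wallR in top [ 0.6114 -0.1097  0.055 ]
wallR out [ 0.6097 -0.1345  0.055 ]
panel inner top R [ 0.468  -0.1383  0.068 ]
panel inner top [ 0.4768 -0.0079  0.068 ]
floor left-far [0.6222 0.1008 0.014 ]
floor right [ 0.4723 -0.1291  0.014 ]
floor R far [ 0.6066 -0.1311  0.014 ]
```

jog_arm([
  [-0.002,-0.002,0.03,0,0.02],
  [0,0,0.035,0,0.02],
  [0,0,0.035,0,0.02],
  [0,0,0.017,0,0.02],
  [0,0,0.006,0,0.02],
  [0,0,0,0,0.048],
  [0,0,0,0,0.048],
  [0,0,0,0,0.048],
])

```text
t: 8.1
tool_pos: [0.5561, 0.0579, -0.0027]
tcp_rot: [-0.0, 0.999, -0.035, 0.001]
ft_force: [-0.2, 1.2, 1.0]
gripper_width: 0.0476
```

jog_arm([
  [0,0,-0.03,0,0.048],
  [0,0,-0.04,0,0.048],
  [-0.01,-0.04,-0.04,0,0.06],
  [-0.015,-0.045,0,0,0.06],
  [-0.015,-0.045,0,0,0.06],
  [-0.015,-0.045,0,0,0.06],
  [-0.015,-0.045,0,0,0.06],
  [-0.016,-0.0435,0,0,0.06],
  [0,-0.02,0,-0.13,0.06],
  [0,0,0,-0.13,0.06],
  [0,0,0,-0.13,0.06],
  [0,0,0,-0.13,0.06],
])

```text
t: 9.3
tool_pos: [0.4903, 0.3423, 0.102]
tcp_rot: [-0.0, 0.974, 0.226, 0.001]
ft_force: [0.0, -1.6, 0.5]
gripper_width: 0.0601
```

```bash
cat >> h.py <<'E'
def brass(w,im,z=.02,rows=(0,300)):
    hsv=cv2.cvtColor(im,cv2.COLOR_BGR2HSV)
    m=cv2.inRange(hsv,(12,120,70),(32,255,255)); m[:rows[0]]=0;m[rows[1]:]=0
    m=cv2.morphologyEx(m,cv2.MORPH_CLOSE,np.ones((11,11)))
    n,l,stt,ce=cv2.connectedComponentsWithStats(m)
    for i in range(1,n):
        if stt[i][4]<300: continue
        ys,xs=np.nonzero(l==i); P=np.array([toz(w,x,y,z)[:2] for x,y in zip(xs,ys)])
        r=cv2.minAreaRect(P.astype(np.float32)*1000)
        print("brass",ce[i].round(),np.round(r[0],1),np.round(r[1],1),round(r[2],1))
def tgt(x,y):
    st=get_state();T=rot(st['tcp_rot']);p=st['tool_pos']
    d=T.T@np.array([x-p[0],y-p[1],0]); print("shift tool",d.round(4))
E
python3 - <<'E'
from h import *
st=get_state();print(st['t'],st['tool_pos'],st['gripper_width'],rot(st['tcp_rot']).round(3))
shot("side","d9",(160,130,340,280),4)
w,im=shot("wrist","w9"); brass(w,im); tgt(.4895,.3464)
E
```

```text
9.3 [0.49031758 0.34230832 0.10204157] 0.06013587023974583 [[ 0.898  0.44   0.002]
 [ 0.44  -0.898  0.001]
 [ 0.002 -0.    -1.   ]]
brass [ 96. 184.] [431.3 487.6] [79.3 52. ] 9.5
brass [274. 193.] [490.  346.9] [70.9 33.7] 26.5
brass [450. 193.] [559.2 210.9] [61.3 49.5] 89.9
brass [231. 279.] [399.1 346.6] [42.3 20.3] 17.7
shift tool [ 0.0012 -0.0043  0.    ]
```

View pics/d9.png

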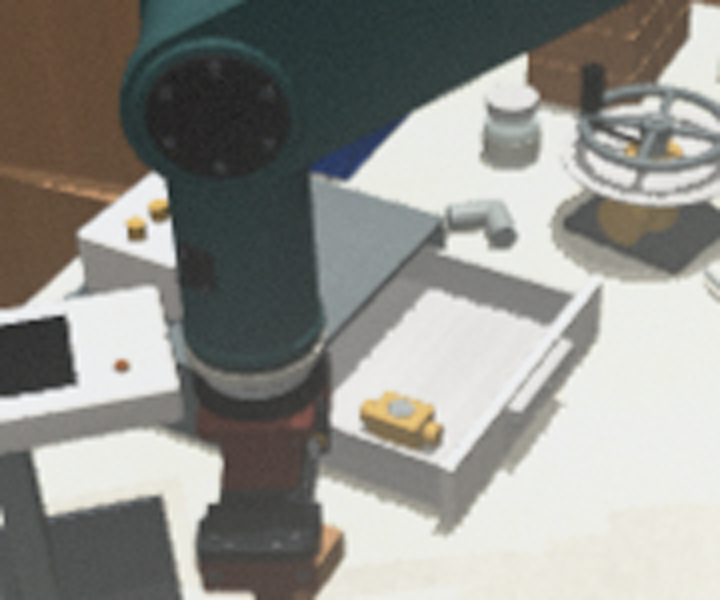

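View pics/w9.png

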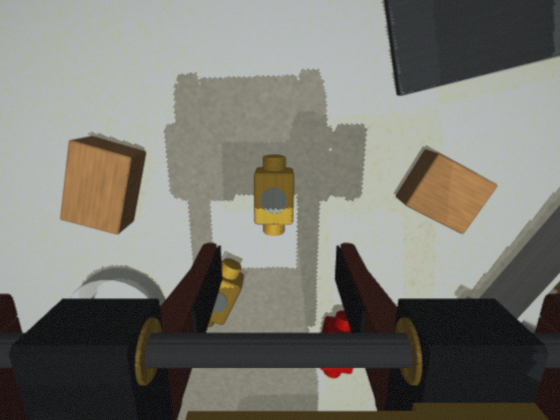

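jog_arm([
  [0.001,-0.004,0.03,0,0.06],
  [0,0,0.04,0,0.06],
  [0,0,0.035,0,0.06],
  [0,0,0.016,0,0.06],
  [0,0,0.003,0,0.06],
  [0,0,0,0,0.02],
  [0,0,0,0,0.02],
  [0,0,0,0,0.02],
  [0,0,0,0,0.02],
  [0,0,0,0,0.02],
])

```text
t: 10.4
tool_pos: [0.49, 0.3461, -0.022]
tcp_rot: [-0.0, 0.975, 0.222, 0.001]
ft_force: [-0.5, 0.5, 6.5]
gripper_width: 0.0339
```

jog_arm([
  [0,0,-0.03,0,0.02],
  [0,0,-0.04,0,0.02],
  [0,0,-0.04,0,0.02],
  [-0.012,0.04,-0.03,0,0.02],
  [-0.015,0.045,0,0,0.02],
  [-0.015,0.045,0,0,0.02],
  [-0.015,0.045,0,0,0.02],
  [-0.015,0.045,0,0,0.02],
  [-0.015,0.045,0,0,0.02],
  [-0.015,0.045,0,0,0.02],
  [0,0.038,0,0,0.02],
])

```text
t: 11.5
tool_pos: [0.546, -0.0136, 0.1157]
tcp_rot: [-0.0, 0.975, 0.222, -0.001]
ft_force: [1.7, 0.1, -2.6]
gripper_width: 0.0339
```

jog_arm([
  [0,0,0,0.13,0.02],
  [0,0,0,0.13,0.02],
  [0,0,0,0.13,0.02],
  [0,0,0,0.12,0.02],
])

```text
t: 11.9
tool_pos: [0.5474, -0.0112, 0.1156]
tcp_rot: [-0.0, 0.999, -0.034, -0.0]
ft_force: [0.2, -0.1, -1.8]
gripper_width: 0.0338
```

```bash
python3 - <<'E'
from h import *
st=get_state();print(st['t'],st['tool_pos'],st['gripper_width'],rot(st['tcp_rot']).round(3))
w,im=shot("wrist","w10"); brass(w,im,.034); tgt(.5485,-.012)
E
```

```text
11.9 [ 0.54735081 -0.01124573  0.11560545] 0.03381185077196456 [[ 0.998 -0.067 -0.001]
 [-0.067 -0.998  0.   ]
 [-0.001 -0.    -1.   ]]
brass [199. 196.] [550.8  58.8] [37.5 71.4] 83.2
brass [ 34. 192.] [566.1 200.4] [68.9 46.4] 88.8
brass [278. 244.] [498.2  -7.7] [ 63.  103.1] 86.2
shift tool [ 0.0012  0.0007 -0.    ]
```

View pics/w10.png

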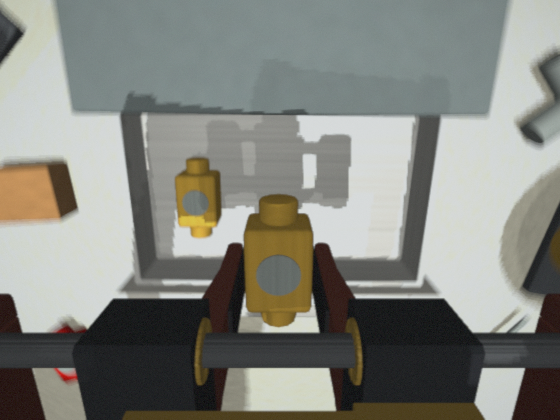

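jog_arm([
  [0.001,0,0.03,0,0.02],
  [0,0,0.035,0,0.02],
  [0,0,0.035,0,0.02],
  [0,0,0.014,0,0.02],
  [0,0,0.005,0,0.02],
  [0,0,0,0,0.048],
  [0,0,0,0,0.048],
  [0,0,0,0,0.048],
])

```text
t: 12.75
tool_pos: [0.5504, -0.0113, -0.0017]
tcp_rot: [0.0, 1.0, -0.03, 0.001]
ft_force: [0.2, 0.2, 0.3]
gripper_width: 0.0476
```

jog_arm([
  [0,0,-0.03,0,0.048],
  [0,0,-0.04,0,0.048],
  [-0.02,-0.04,-0.04,0,0.06],
  [-0.025,-0.045,-0.01,0,0.06],
  [-0.025,-0.045,0,0,0.06],
  [-0.025,-0.045,0,0,0.06],
  [-0.025,-0.045,0,0,0.06],
  [-0.025,-0.045,0,0,0.06],
  [-0.025,-0.045,0,0,0.06],
  [-0.023,-0.04,0,-0.035,0.06],
  [0,0,0,-0.035,0.06],
])

```text
t: 13.85
tool_pos: [0.3829, 0.3393, 0.1111]
tcp_rot: [-0.002, 1.0, 0.008, 0.001]
ft_force: [0.5, -0.8, 0.4]
gripper_width: 0.0598
```

```bash
python3 - <<'E'
from h import *
st=get_state();print(st['t'],st['tool_pos'],st['gripper_width'],rot(st['tcp_rot']).round(3))
w,im=shot("wrist","w11"); brass(w,im); tgt(.378,.351)
shot("side","d11",(160,130,340,280),4)
E
```

```text
13.85 [0.38290352 0.3393043  0.11114965] 0.059798592828497706 [[ 1.     0.016  0.002]
 [ 0.016 -1.     0.003]
 [ 0.002 -0.003 -1.   ]]
brass [104. 135.] [431.2 487.9] [71.4 51.7] 10.3
brass [266. 197.] [378.5 351. ] [70.9 33. ] 1.2
shift tool [-0.0057 -0.0138  0.    ]
```

View pics/w11.png

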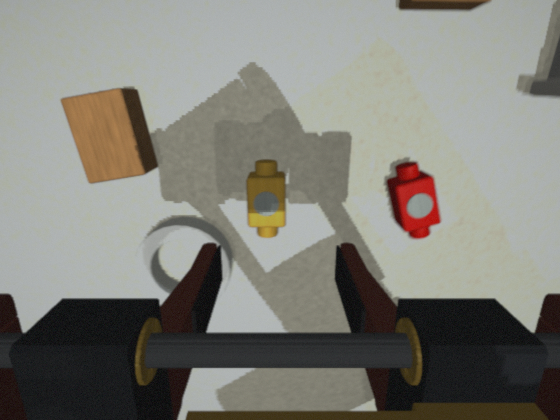

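View pics/d11.png

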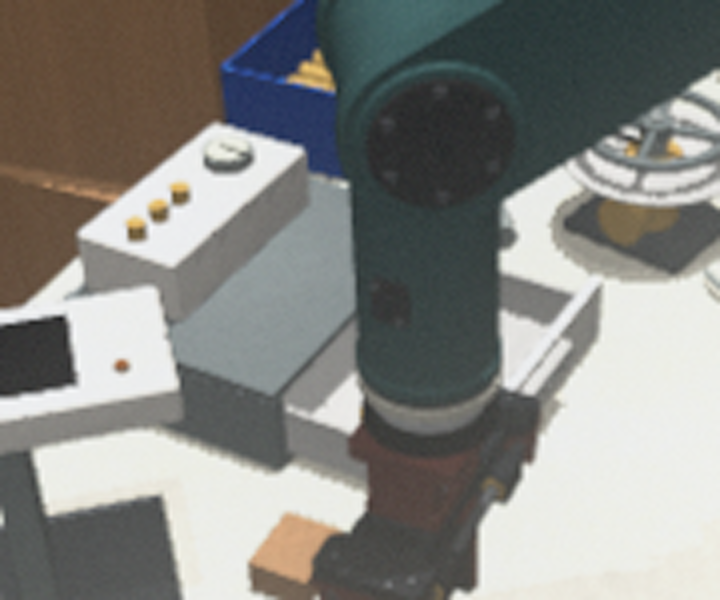

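jog_arm([
  [-0.005,-0.012,0.0,0,0.052],
  [0,0,0.03,0,0.052],
  [0,0,0.04,0,0.052],
  [0,0,0.04,0,0.052],
  [0,0,0.018,0,0.052],
  [0,0,0.003,0,0.052],
  [0,0,0,0,0.02],
  [0,0,0,0,0.02],
  [0,0,0,0,0.02],
  [0,0,0,0,0.02],
])

```text
t: 14.95
tool_pos: [0.3812, 0.3472, -0.0199]
tcp_rot: [-0.001, 1.0, 0.004, 0.001]
ft_force: [0.9, 0.4, 5.1]
gripper_width: 0.0338
```

jog_arm([
  [0,0,-0.03,0,0.02],
  [0,0,-0.04,0,0.02],
  [0,0,-0.04,0,0.02],
  [0.012,0.03,-0.03,0,0.02],
  [0.018,0.045,0,0,0.02],
  [0.018,0.045,0,0,0.02],
  [0.018,0.045,0,0,0.02],
  [0.018,0.045,0,0,0.02],
  [0.018,0.045,0,0,0.02],
  [0.018,0.045,0,0,0.02],
  [0.018,0.045,0,0,0.02],
  [0.018,0.045,0,0.04,0.02],
])

```text
t: 16.15
tool_pos: [0.5391, -0.0442, 0.1191]
tcp_rot: [-0.0, 1.0, -0.016, -0.0]
ft_force: [0.7, 0.3, -2.3]
gripper_width: 0.0337
```

jog_arm([
  [0.004,0.035,0,0.03,0.02],
  [0,0,0,0,0.02],
])

```text
t: 16.35
tool_pos: [0.5431, -0.082, 0.119]
tcp_rot: [0.001, 0.999, -0.033, 0.001]
ft_force: [-0.6, -0.3, -2.4]
gripper_width: 0.0336
```

```bash
python3 - <<'E'
from h import *
st=get_state();print(st['t'],st['tool_pos'],st['gripper_width'],rot(st['tcp_rot']).round(3))
w,im=shot("wrist","w12"); brass(w,im,.034); tgt(.544,-.082)
E
```

```text
16.35 [ 0.54307314 -0.08197669  0.11904292] 0.033589981619770656 [[ 0.998 -0.066  0.001]
 [-0.066 -0.998 -0.002]
 [ 0.001  0.002 -1.   ]]
brass [197. 195.] [547.1 -10.2] [37.2 71. ] 86.4
brass [120. 197.] [549.4  58. ] [43.  70.4] 86.1
brass [278. 246.] [490.8 -78.5] [ 63.1 100.6] 86.2
brass [490. 238.] [ 488.9 -269.2] [23.4 48.8] 66.2
shift tool [0.0022 0.0024 0.    ]
```

View pics/w12.png

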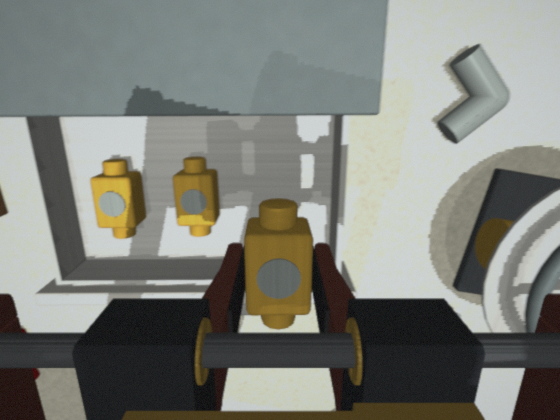

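jog_arm([
  [0.001,0,0.03,0,0.02],
  [0,0,0.035,0,0.02],
  [0,0,0.035,0,0.02],
  [0,0,0.018,0,0.02],
  [0,0,0.005,0,0.02],
  [0,0,0,0,0.046],
  [0,0,0,0,0.046],
  [0,0,0,0,0.046],
])

```text
t: 17.2
tool_pos: [0.5444, -0.0776, -0.0029]
tcp_rot: [0.0, 1.0, -0.03, 0.001]
ft_force: [0.2, 0.5, -0.3]
gripper_width: 0.0459
```

jog_arm([
  [0,0,-0.03,0,0.046],
  [0,0,-0.04,0,0.046],
  [0,0,-0.04,0,0.03],
  [-0.03,-0.013,-0.02,0,0],
  [-0.04,-0.017,0,0,0],
  [-0.04,-0.017,0,0,0],
  [-0.04,-0.017,0,0,0],
  [0,0,0.03,0,0],
  [0,0,0.03,0,0],
  [0,0,0.03,0,0],
  [0,0,0.015,0,0],
])

```text
t: 18.3
tool_pos: [0.3969, -0.0044, 0.02]
tcp_rot: [0.0, 1.0, -0.031, 0.0]
ft_force: [-0.7, 0.7, 0.5]
gripper_width: 0.0004
```

```bash
python3 - <<'E'
from h import *
st=get_state();print(st['t'],st['tool_pos'],st['gripper_width'],rot(st['tcp_rot']).round(3))
w,im=shot("wrist","w13"); tgt(.44,-.0055)
shot("side","d13",(160,110,340,260),4)
E
```

```text
18.3 [ 0.39693011 -0.00437523  0.0200196 ] 0.00042459445748195887 [[ 0.998 -0.061  0.   ]
 [-0.061 -0.998 -0.   ]
 [ 0.     0.    -1.   ]]
shift tool [ 0.044  -0.0015 -0.0001]
```

View pics/w13.png

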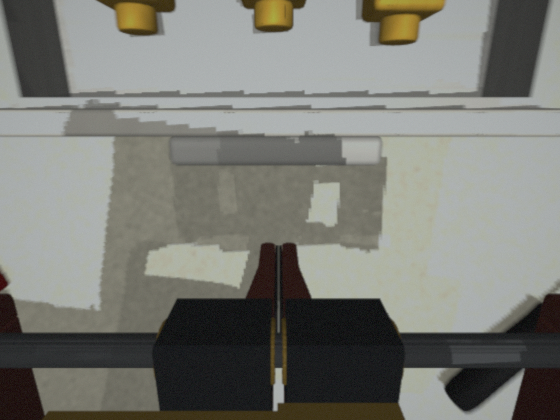

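View pics/d13.png

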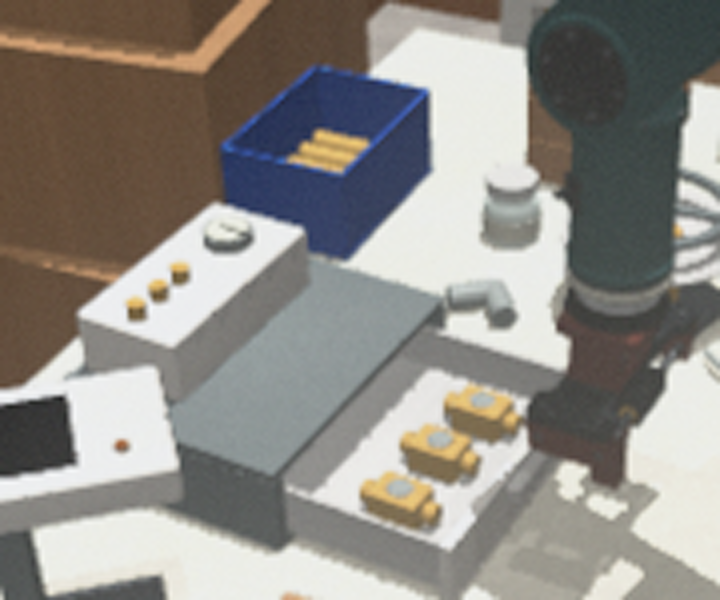

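jog_arm([
  [0.02,0,0,0,0],
  [0.015,0,0,0,0],
  [0.012,0,0,0,0],
  [0.012,0,0,0,0],
  [0.012,0,0,0,0],
  [0.012,0,0,0,0],
  [0.012,0,0,0,0],
  [0.012,0,0,0,0],
  [0.012,0,0,0,0],
  [0.012,0,0,0,0],
  [0.012,0,0,0,0],
  [0.012,0,0,0,0],
])

```text
t: 19.6
tool_pos: [0.5529, -0.014, 0.0206]
tcp_rot: [-0.0, 1.0, -0.031, -0.0]
ft_force: [-1.4, 0.4, 1.0]
gripper_width: 0.0006
```

jog_arm([
  [0.012,0,0,0,0],
  [0.01,0,0,0,0],
  [0.008,0,0,0,0],
  [0.006,0,0,0,0],
  [0.004,0,0,0,0],
])

```text
t: 20.1
tool_pos: [0.5793, -0.0152, 0.0193]
tcp_rot: [-0.001, 0.999, -0.03, -0.012]
ft_force: [-33.2, 0.3, 29.3]
gripper_width: 0.0006
```

```bash
python3 - <<'E'
from h import *
st=get_state();print(st['t'],st['tool_pos'],st['ft_force'])
w,im=shot("wrist","w14")
E
```

```text
20.1 [ 0.57928889 -0.0152095   0.01932307] [-33.17745742   0.30687662  29.26174071]
```

View pics/w14.png

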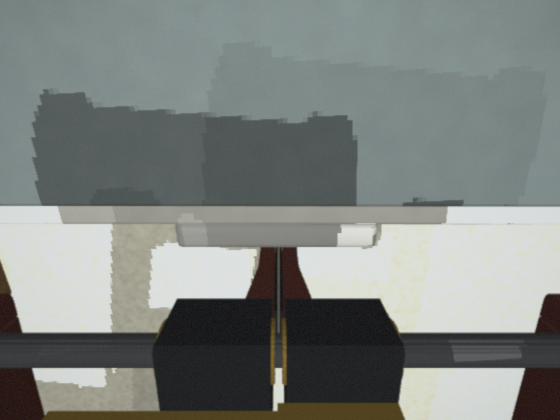

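```bash
python3 - <<'E'
from h import *
st=get_state();print(st['t'],st['tool_pos'],st['ft_force'],st['ft_torque'],st['qpos'])
shot("side","d14",(160,110,340,260),4)
shot("scene","s14",(200,120,420,300),3.5)
E
```

```text
20.15 [ 0.57919017 -0.01519651  0.01926107] [-27.16222151   0.82740361  21.73518691] [5.15276099e-02 4.70406257e+00 2.70806002e-03] [-0.14434524  0.53291046  1.69457125 -0.00184522  0.93799723  1.48783279]
```

View pics/d14.png

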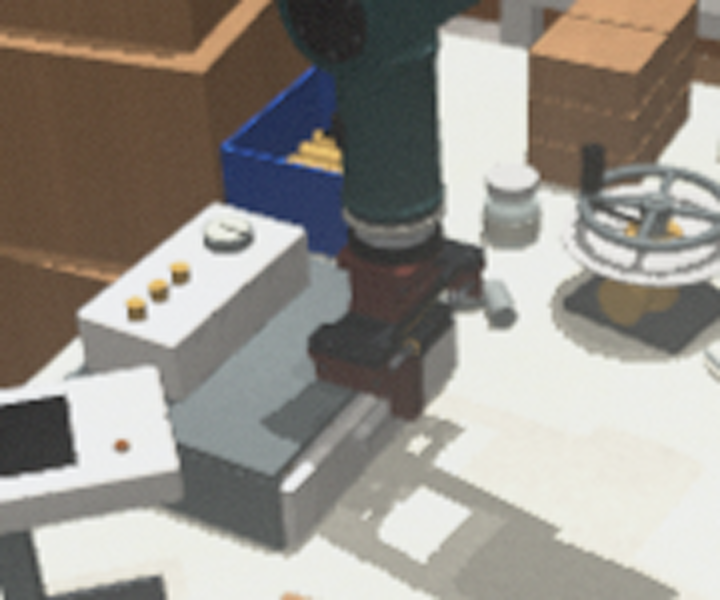

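View pics/s14.png

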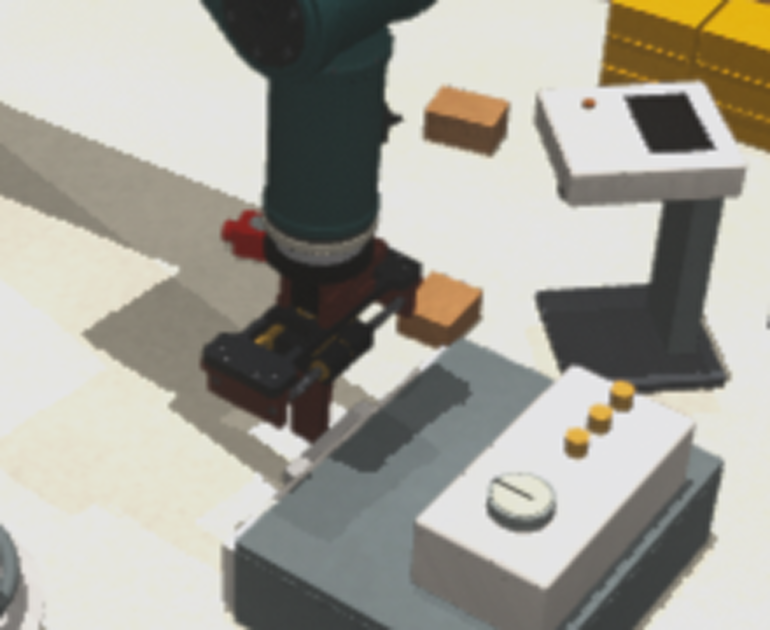

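jog_arm([
  [0,0,0,0,0],
  [0,0,0,0,0],
])

```text
t: 20.45
tool_pos: [0.5793, -0.0152, 0.0193]
tcp_rot: [-0.001, 0.999, -0.03, -0.011]
ft_force: [-26.3, 0.4, 21.5]
gripper_width: 0.0005
```

```bash
python3 - <<'E'
from h import *
st=get_state();print(st['t'],st['tool_pos'],st['ft_force'],st['ft_torque'])
E
```

```text
20.45 [ 0.57928266 -0.01519656  0.01926906] [-26.27862729   0.35013226  21.54348805] [ 0.11511208  4.58029888 -0.03800477]
```

```bash
python3 - <<'E'
from h import *
s=cam("scene");d=cam("side");st=get_state();T=rot(st['tcp_rot']);p=st['tool_pos']
for h in(0,.02,.03,.08,.1,.12,.16):
  print(h,[((proj(s,p+T@np.array([x,y,-h]))-[200,120])*3.5).round().astype(int).tolist() for x,y in((0,0),(.0375,.089),(.0375,-.089),(.01,0))],[((proj(d,p+T@np.array([x,y,-h]))-[160,110])*4).round().astype(int).tolist() for x,y in((0,0),(.0375,-.089),(-.0375,-.089),(-.01,0))])
E
```

```text
0 [[306, 469], [273, 559], [413, 428], [316, 475]] [[409, 449], [316, 498], [395, 525], [419, 453]]
0.02 [[307, 449], [274, 539], [415, 409], [318, 455]] [[408, 431], [314, 479], [394, 506], [418, 434]]
0.03 [[307, 440], [274, 530], [416, 399], [318, 445]] [[407, 422], [313, 470], [393, 496], [418, 425]]
0.08 [[310, 389], [276, 479], [421, 349], [321, 395]] [[405, 374], [308, 421], [390, 447], [415, 377]]
0.1 [[311, 369], [277, 458], [423, 328], [322, 374]] [[403, 354], [306, 401], [388, 427], [414, 357]]
0.12 [[312, 347], [277, 436], [425, 308], [323, 353]] [[402, 334], [304, 381], [387, 407], [413, 337]]
0.16 [[314, 304], [279, 392], [429, 264], [325, 310]] [[400, 293], [299, 339], [384, 364], [411, 296]]
```

jog_arm([
  [-0.02,0,0,0,0],
  [-0.03,0,0,0,0],
  [-0.03,0,0,0,0],
  [0,0,0,0,0],
])

```text
t: 20.85
tool_pos: [0.5079, -0.0109, 0.0202]
tcp_rot: [-0.0, 1.0, -0.031, -0.002]
ft_force: [-0.3, 0.3, 0.2]
gripper_width: 0.0006
```

```bash
python3 - <<'E'
from h import *
st=get_state();print(st['t'],st['tool_pos'],st['ft_force'],st['ft_torque'])
shot("side","d15",(200,190,300,260),8)
w,im=shot("wrist","w15")
E
```

```text
20.85 [ 0.50792298 -0.01087387  0.02024981] [-0.26964092  0.29444218  0.20354007] [ 0.02456106  0.09603475 -0.00694061]
```

View pics/d15.png

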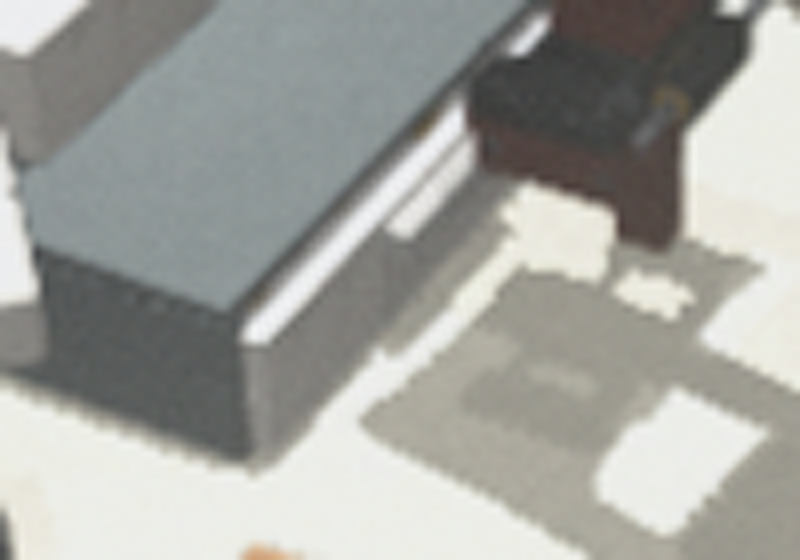

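View pics/w15.png

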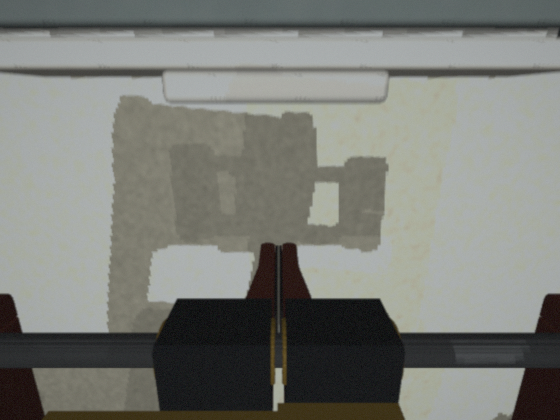

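```bash
python3 - <<'E'
from h import *
w=cam("wrist");d=cam("side")
print([toz(w,278,v,z).round(4) for v,z in((101,.065),(72,.065),(69,.068),(38,.068),(26,.082))])
print([toz(d,200+u/8,190+v/8,z).round(4) for u,v,z in((425,130,.068),(425,130,.075),(240,345,.068),(240,310,.082))])
shot("wrist","w15z",(150,10,420,120),2.9)
E
```

```text
[array([ 0.5941, -0.0165,  0.065 ]), array([ 0.606 , -0.0172,  0.065 ]), array([ 0.607 , -0.0173,  0.068 ]), array([ 0.6188, -0.018 ,  0.068 ]), array([ 0.6207, -0.0182,  0.082 ])]
[array([ 0.6182, -0.0271,  0.068 ]), array([ 0.6138, -0.019 ,  0.075 ]), array([0.6208, 0.126 , 0.068 ]), array([0.6222, 0.1215, 0.082 ])]
```

View pics/w15z.png

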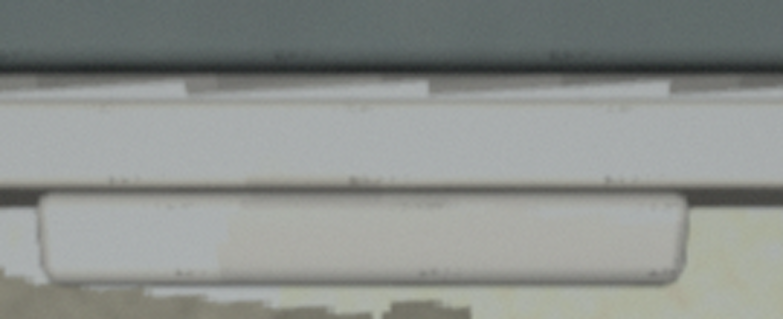

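jog_arm([
  [0,0,-0.035,0,0],
  [0.045,0,0,0,0],
  [0.045,0,0,0,0],
  [0.004,0,0.005,0,0],
  [0,0,0.003,0,0],
  [0,0,0.002,0,0],
])

```text
t: 21.6
tool_pos: [0.6048, -0.0171, 0.0447]
tcp_rot: [-0.0, 1.0, -0.031, -0.001]
ft_force: [0.5, 0.5, 0.2]
gripper_width: 0.0006
```

jog_arm([
  [0,0,0.002,0,0],
  [0,0,0.002,0,0],
])

```text
t: 21.8
tool_pos: [0.6046, -0.0171, 0.0414]
tcp_rot: [-0.0, 1.0, -0.031, -0.001]
ft_force: [-1.2, 0.2, -0.1]
gripper_width: 0.0002
```

jog_arm([
  [0,0,0.002,0,0],
  [0,0,0.002,0,0],
])

```text
t: 22.0
tool_pos: [0.6055, -0.0172, 0.0377]
tcp_rot: [-0.0, 1.0, -0.031, -0.0]
ft_force: [0.0, -0.2, -0.1]
gripper_width: 0.0006
```

jog_arm([
  [0,0,0.002,0,0],
  [0,0,0.002,0,0],
])

```text
t: 22.2
tool_pos: [0.6058, -0.0172, 0.0336]
tcp_rot: [0.0, 1.0, -0.031, 0.0]
ft_force: [0.5, -0.9, -0.4]
gripper_width: 0.0002
```

jog_arm([
  [0,0,0.002,0,0],
  [0,0,0.002,0,0],
])

```text
t: 22.4
tool_pos: [0.6059, -0.0172, 0.0295]
tcp_rot: [0.0, 1.0, -0.031, -0.0]
ft_force: [-0.7, 1.3, 3.3]
gripper_width: 0.0007
```

```bash
python3 - <<'E'
from h import *
st=get_state();print(st['t'],st['tool_pos'],st['ft_force'],st['ft_torque'])
shot("side","d16",(200,170,300,240),8)
w,im=shot("wrist","w16")
E
```

```text
22.4 [ 0.60589147 -0.01722984  0.02952047] [-0.66672395  1.33787697  3.34928794] [ 0.03033794  0.11691972 -0.05836824]
```

View pics/d16.png

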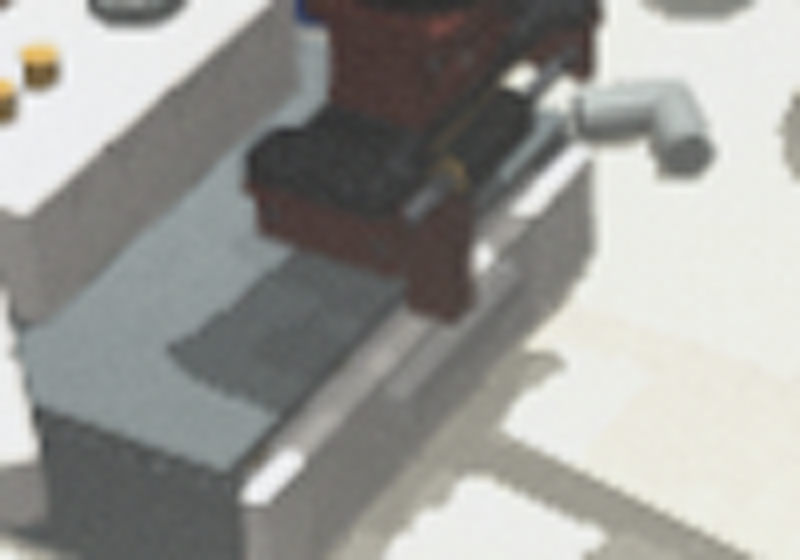

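View pics/w16.png

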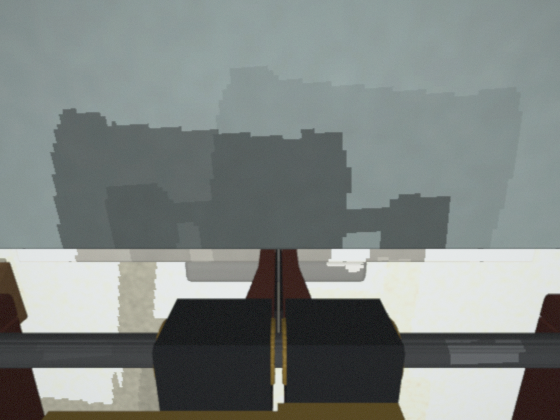

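jog_arm([
  [0,0,0.003,0,0],
  [0,0,0.002,0,0],
])

```text
t: 22.7
tool_pos: [0.6062, -0.0173, 0.0289]
tcp_rot: [0.0, 1.0, -0.03, 0.0]
ft_force: [-14.4, 1.6, 52.4]
gripper_width: 0.0005
```

jog_arm([
  [0,0,-0.003,0,0],
  [-0.006,0,0,0,0],
  [-0.008,0,0,0,0],
])

```text
t: 23.0
tool_pos: [0.5961, -0.0169, 0.0293]
tcp_rot: [0.0, 1.0, -0.031, 0.004]
ft_force: [3.6, 0.7, 5.0]
gripper_width: 0.0005
```

jog_arm([
  [-0.005,0,0.001,0,0],
  [-0.01,0,0.0005,0,0],
  [-0.01,0,0,0,0],
])

```text
t: 23.3
tool_pos: [0.5651, -0.0147, 0.0255]
tcp_rot: [-0.0, 1.0, -0.031, -0.001]
ft_force: [-0.5, 0.6, -0.4]
gripper_width: -0.0
```

```bash
python3 - <<'E'
from h import *
st=get_state();print(st['t'],st['tool_pos'],st['ft_force'],st['ft_torque'])
shot("side","d17",(200,170,300,240),8)
w,im=shot("wrist","w17")
E
```

```text
23.3 [ 0.56507398 -0.0146509   0.02547138] [-0.51886688  0.58969855 -0.35878863] [ 0.06918487  0.11473297 -0.00058591]
```

View pics/d17.png

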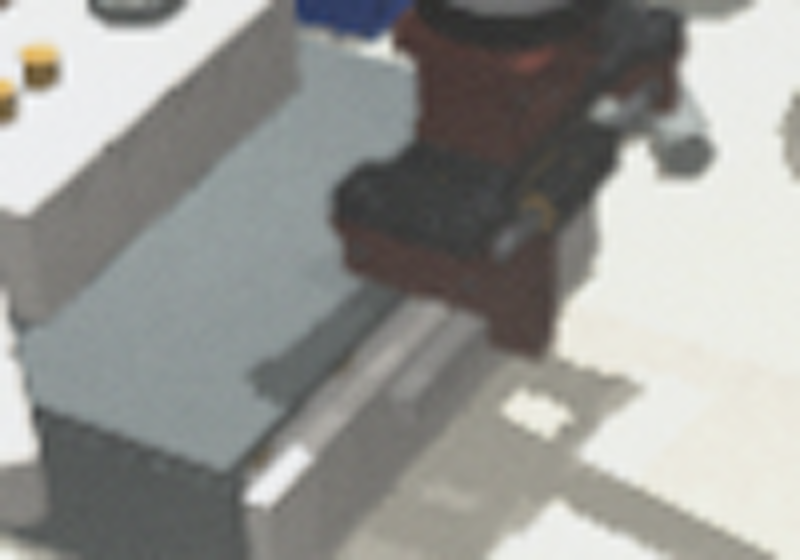

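View pics/w17.png

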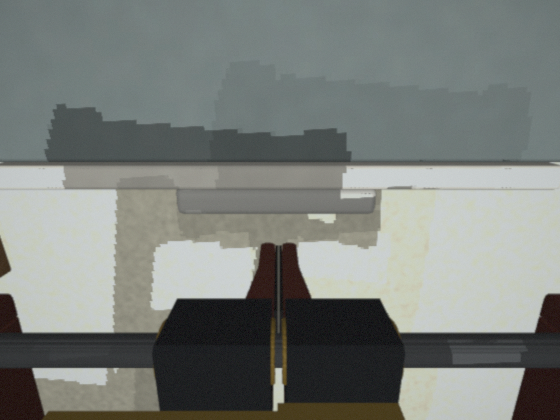

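```bash
python3 - <<'E'
from h import *
w=cam("wrist")
print([toz(w,278,v,z).round(4) for v,z in((212,.065),(189,.065),(188,.068),(164,.068),(160,.082))])
shot("wrist","w17z",(150,140,420,230),2.9)
E
```

```text
[array([ 0.5914, -0.016 ,  0.065 ]), array([ 0.6033, -0.0167,  0.065 ]), array([ 0.6046, -0.0168,  0.068 ]), array([ 0.6162, -0.0175,  0.068 ]), array([ 0.6206, -0.0178,  0.082 ])]
```

View pics/w17z.png

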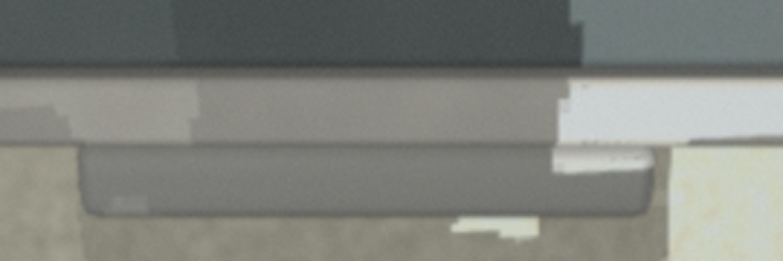

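jog_arm([
  [0,0,-0.014,0,0],
  [0.025,0,0,0,0],
  [0.018,0,0,0,0],
  [0,0,0.008,0,0],
  [0,0,0.004,0,0],
])

```text
t: 23.95
tool_pos: [0.6077, -0.0172, 0.0291]
tcp_rot: [-0.0, 1.0, -0.03, -0.002]
ft_force: [-16.8, 1.0, 49.3]
gripper_width: 0.0007
```

jog_arm([
  [-0.006,0,0,0,0],
  [-0.006,0,0,0,0],
  [-0.006,0,0,0,0],
])

```text
t: 24.25
tool_pos: [0.5946, -0.0167, 0.0293]
tcp_rot: [0.0, 1.0, -0.031, 0.003]
ft_force: [4.0, -0.4, 4.2]
gripper_width: 0.0009
```

```bash
python3 - <<'E'
from h import *
shot("wrist","w18z",(150,140,420,300),2.9)
shot("side","d18",(200,170,300,240),8)
E
```

```text
(no output)
```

View pics/w18z.png

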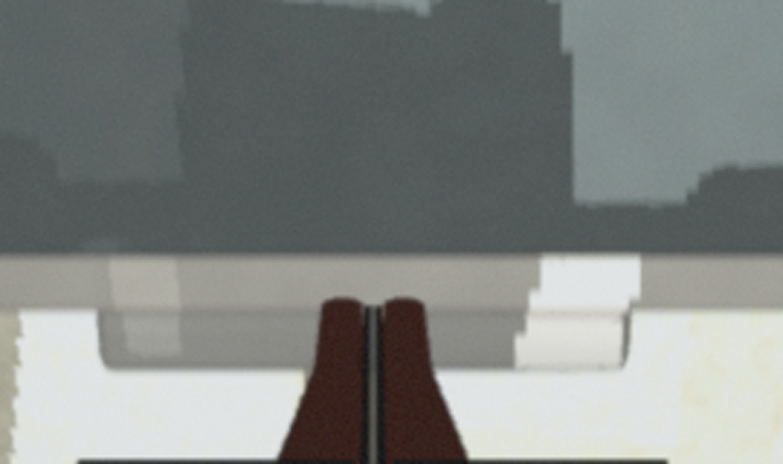

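View pics/d18.png

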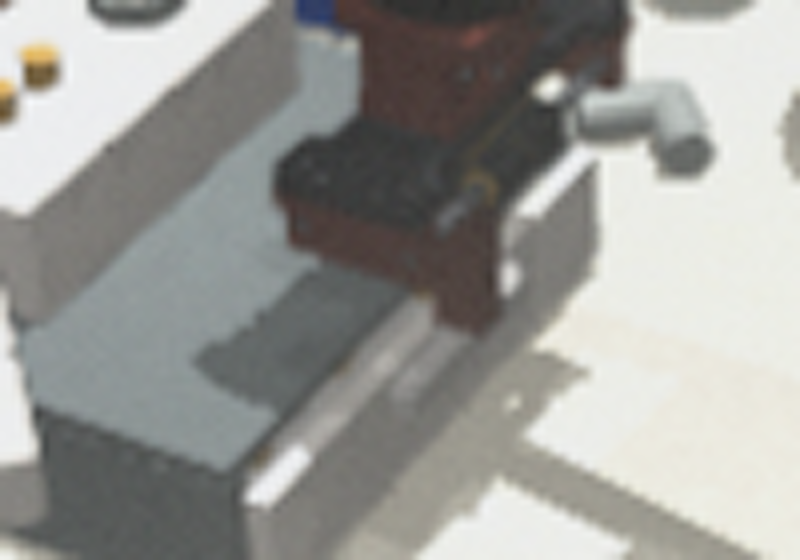

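jog_arm([
  [0,0,-0.008,0,0],
  [0.014,0,0,0,0],
  [0,0,0.007,0,0],
  [-0.001,0,0.004,0,0],
  [-0.005,0,0.003,0,0],
  [-0.005,0,0.003,0,0],
  [-0.005,0,0.003,0,0],
])

```text
t: 25.05
tool_pos: [0.6088, -0.0177, 0.0285]
tcp_rot: [0.001, 0.999, -0.031, 0.018]
ft_force: [7.6, 5.1, 81.5]
gripper_width: 0.0003
```

jog_arm([
  [-0.006,0,-0.001,0,0],
  [-0.006,0,0,0,0],
])

```text
t: 25.25
tool_pos: [0.5952, -0.0168, 0.0286]
tcp_rot: [0.001, 0.999, -0.031, 0.016]
ft_force: [1.9, 4.5, 69.5]
gripper_width: 0.0003
```

jog_arm([
  [-0.008,0,-0.001,0,0],
  [-0.008,0,-0.001,0,0],
  [-0.008,0,0,0,0],
])

```text
t: 25.55
tool_pos: [0.5671, -0.0151, 0.0287]
tcp_rot: [0.001, 0.999, -0.031, 0.013]
ft_force: [1.7, 2.7, 63.3]
gripper_width: 0.0003
```

```bash
python3 - <<'E'
from h import *
w,im=shot("wrist","w19")
shot("side","d19",(190,160,300,240),7)
E
```

```text
(no output)
```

View pics/w19.png

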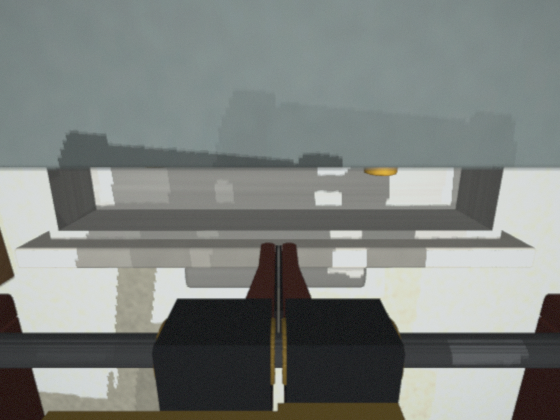

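View pics/d19.png

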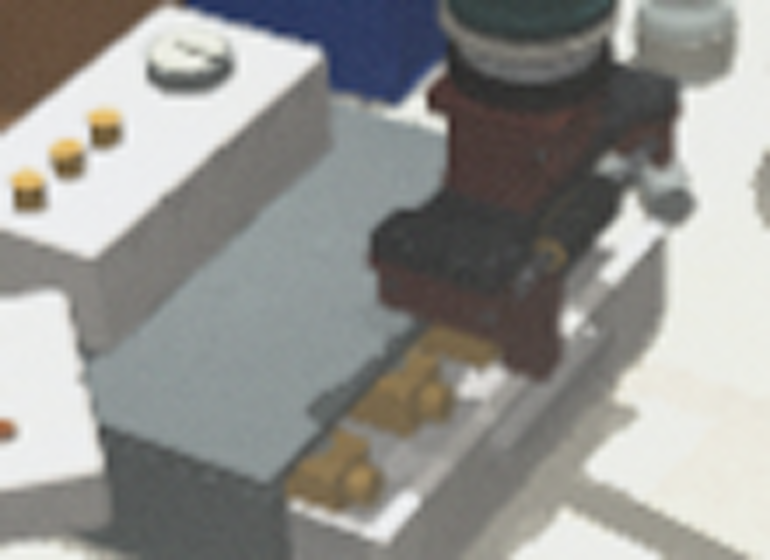

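jog_arm([
  [-0.01,0,-0.001,0,0],
  [-0.012,0,0,0,0],
  [-0.012,0,0,0,0],
  [-0.012,0,-0.001,0,0],
  [-0.012,0,0,0,0],
])

```text
t: 26.15
tool_pos: [0.5077, -0.0114, 0.0287]
tcp_rot: [0.001, 0.999, -0.031, 0.011]
ft_force: [2.1, 4.3, 61.3]
gripper_width: 0.0002
```

```bash
python3 - <<'E'
from h import *
w,im=shot("wrist","w20")
shot("side","d20",(190,160,300,240),7)
E
```

```text
(no output)
```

View pics/w20.png

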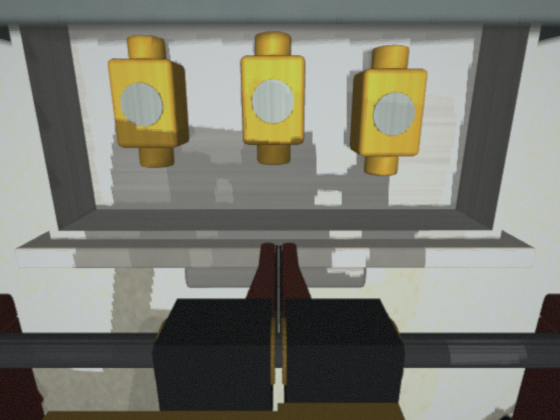

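View pics/d20.png

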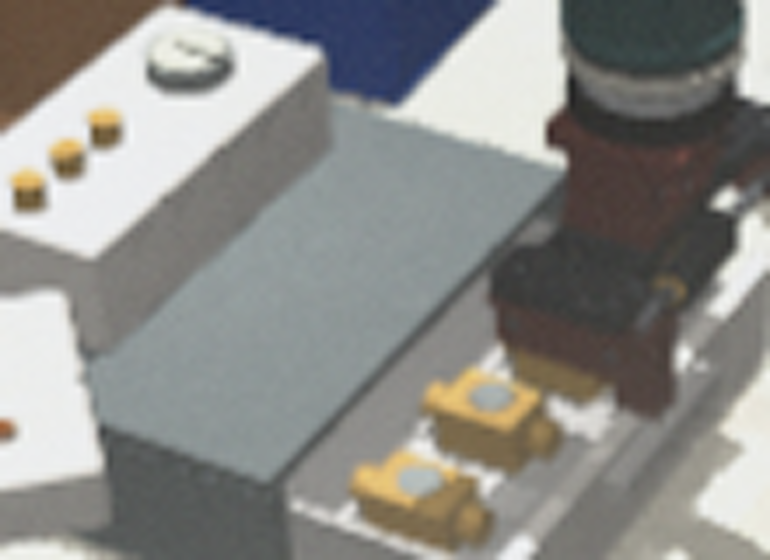

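jog_arm([
  [0,0,-0.02,0,0],
  [-0.03,0,0,0,0],
  [-0.03,0,0,0,0],
  [0,0,0.025,0,0],
  [0,0,0.018,0,0],
  [0,0,0,0,0],
])

```text
t: 26.85
tool_pos: [0.4328, -0.0063, -0.0037]
tcp_rot: [-0.0, 1.0, -0.031, -0.003]
ft_force: [0.2, 0.4, 0.6]
gripper_width: 0.0002
```

```bash
python3 - <<'E'
from h import *
st=get_state();print(st['t'],st['tool_pos'],rot(st['tcp_rot']).round(3).tolist())
w,im=shot("wrist","w21"); brass(w,im,.034,(0,120))
print([toz(w,278,v,z).round(4) for v,z in((160,.065),)])
E
```

```text
26.85 [ 0.43280817 -0.00632503 -0.00367735] [[0.998, -0.061, -0.006], [-0.061, -0.998, 0.001], [-0.006, -0.001, -1.0]]
brass [113.   7.] [555.7  56.6] [20.  6.] 86.5
brass [273.   5.] [552.4 -11.2] [18.2  4.1] 86.5
brass [419.  13.] [545.4 -72.4] [23.2 10.6] 86.5
[array([ 0.4922, -0.0099,  0.065 ])]
```

View pics/w21.png

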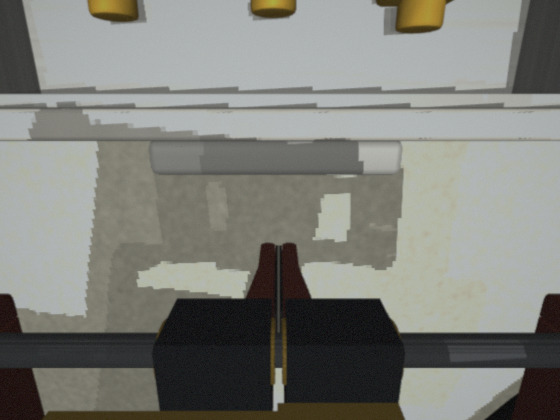

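jog_arm([
  [0.02,0,-0.006,0,0],
  [0.02,0,0,0,0],
  [0.01,0,0,0,0],
  [0.01,0,0,0,0],
  [0.01,0,0,0,0],
  [0.01,0,0,0,0],
  [0.01,0,0,0,0],
  [0.01,0,0,0,0],
  [0.01,0,0,0,0],
  [0.01,0,0,0,0],
])

```text
t: 27.9
tool_pos: [0.5567, -0.0142, 0.0041]
tcp_rot: [-0.0, 1.0, -0.031, -0.0]
ft_force: [-2.1, 0.6, 1.8]
gripper_width: 0.0003
```

jog_arm([
  [0.008,0,0,0,0],
  [0.006,0,0,0,0],
  [0.004,0,0,0,0],
])

```text
t: 28.2
tool_pos: [0.5713, -0.0151, 0.0037]
tcp_rot: [-0.0, 1.0, -0.03, -0.003]
ft_force: [-4.7, 0.4, 3.0]
gripper_width: 0.0003
```

jog_arm([
  [0.004,0,0,0,0],
  [0.003,0,0,0,0],
])

```text
t: 28.4
tool_pos: [0.5798, -0.0156, 0.0038]
tcp_rot: [-0.0, 1.0, -0.031, -0.002]
ft_force: [-9.5, 0.7, 8.7]
gripper_width: 0.0005
```

jog_arm([
  [0.004,0,0,0,0],
  [0.003,0,0,0,0],
])

```text
t: 28.6
tool_pos: [0.5792, -0.0154, 0.0034]
tcp_rot: [-0.0, 1.0, -0.03, -0.008]
ft_force: [-24.3, -0.4, 21.3]
gripper_width: 0.0006
```

```bash
python3 - <<'E'
from h import *
st=get_state();print(st['t'],st['tool_pos'],st['ft_force'],st['ft_torque'])
shot("side","d22",(190,160,300,240),7)
shot("scene","s22",(230,190,330,290),6)
E
```

```text
28.6 [ 0.57916414 -0.01544593  0.00344292] [-24.29044938  -0.36880532  21.34721512] [0.07482948 3.94071904 0.02014865]
```

View pics/d22.png

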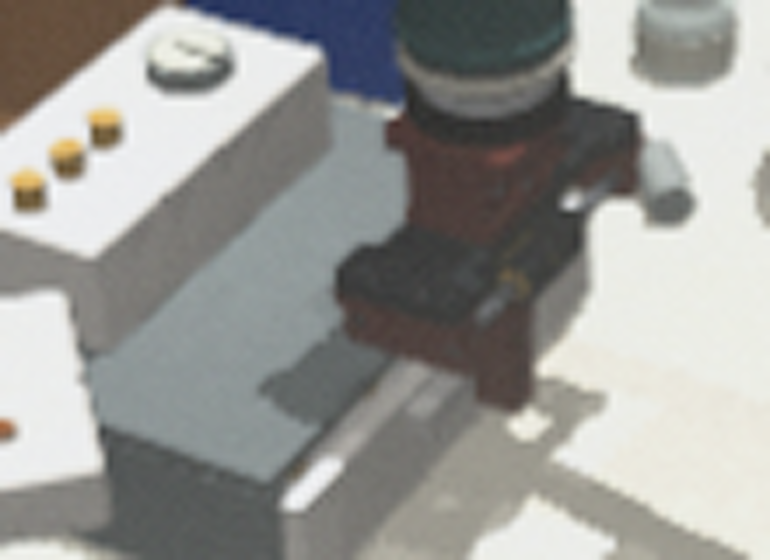

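View pics/s22.png

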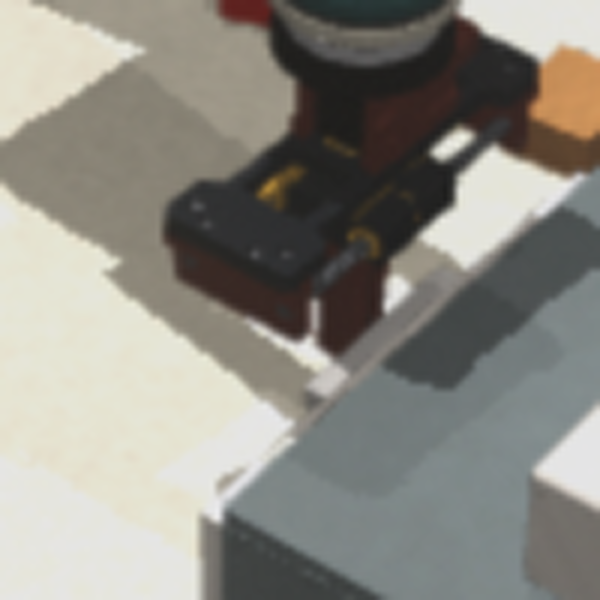

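jog_arm([
  [-0.01,0,0,0,0],
  [-0.03,0,0,0,0],
  [-0.01,0,-0.04,0,0],
  [0,0,-0.045,0,0.045],
  [0,0.02,-0.045,0,0.045],
  [0,0.04,-0.045,0,0.045],
  [0,0.045,-0.035,0,0.045],
  [0.005,0.045,0,0,0.045],
  [0.005,0.045,0,0,0.045],
  [0.005,0.045,0,0,0.045],
  [0.005,0.045,0,0,0.045],
  [0.005,0.02,0,0,0.045],
])

```text
t: 29.9
tool_pos: [0.5461, -0.3116, 0.2027]
tcp_rot: [0.002, 0.999, -0.032, 0.001]
ft_force: [0.1, 1.8, -1.0]
gripper_width: 0.0452
```

```bash
python3 - <<'E'
from h import *
st=get_state();print(st['t'],st['tool_pos'],rot(st['tcp_rot']).round(3).tolist())
shot("wrist","w23")
shot("side","d23",(150,100,350,250),4)
shot("scene","s23",(100,200,320,400),3)
E
```

```text
29.9 [ 0.54607771 -0.31163344  0.20268723] [[0.998, -0.064, 0.003], [-0.064, -0.998, -0.003], [0.003, 0.003, -1.0]]
```

View pics/w23.png

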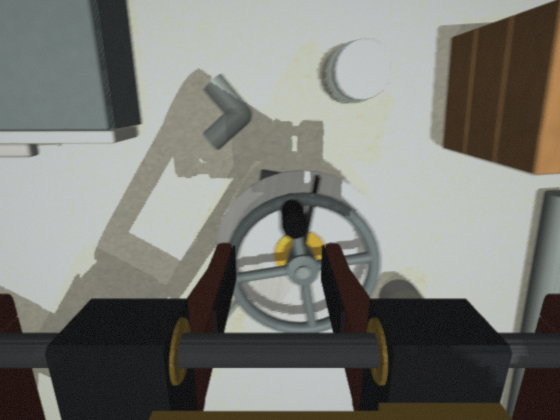

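View pics/d23.png

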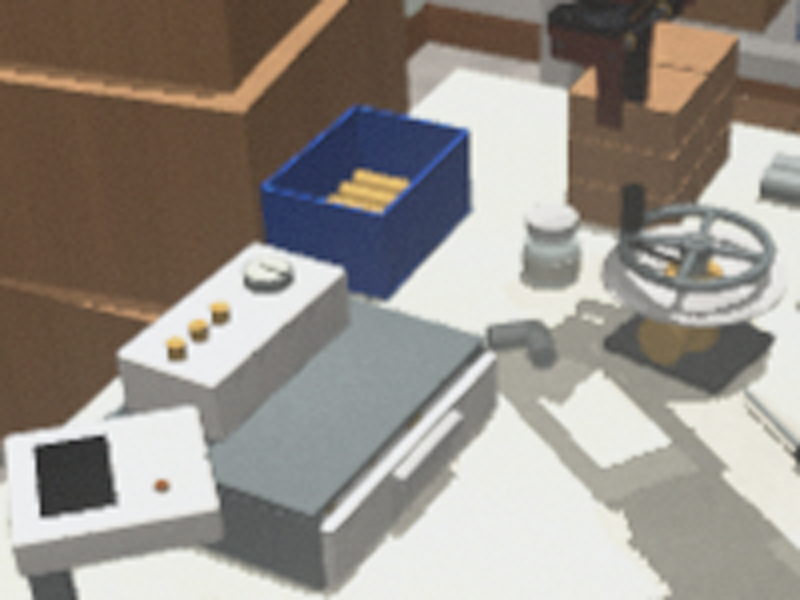

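View pics/s23.png

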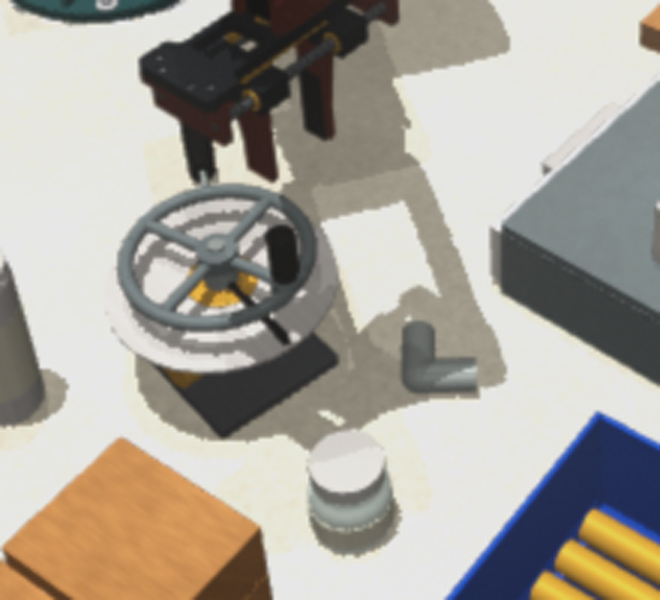

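```bash
python3 - <<'E'
from h import *
im=cv2.imread("pics/side0.png")
c,im2=shot("side"); cv2.imwrite("pics/z1.png",cv2.resize(im2[180:260,170:280],None,fx=7,fy=7,interpolation=cv2.INTER_CUBIC))
s=cam("scene");_,i3=shot("scene"); cv2.imwrite("pics/z2.png",cv2.resize(i3[190:340,240:420],None,fx=4.4,fy=4,interpolation=cv2.INTER_CUBIC))
E
```

```text
(no output)
```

View pics/z1.png

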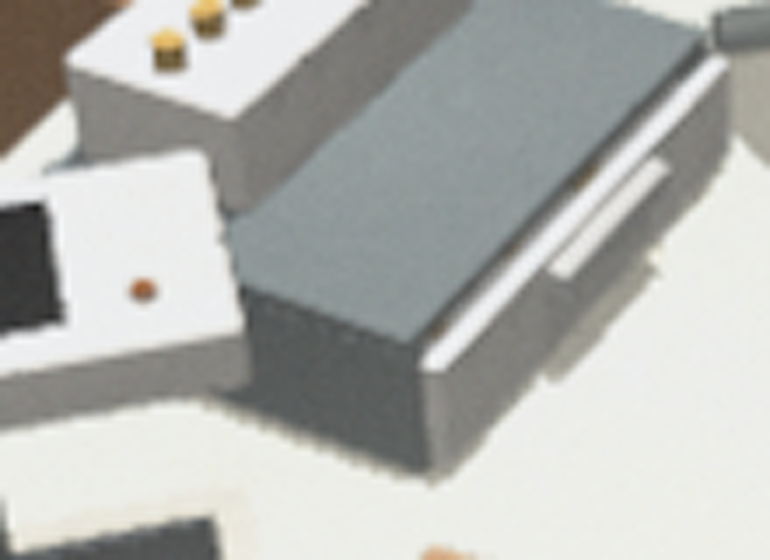

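View pics/z2.png

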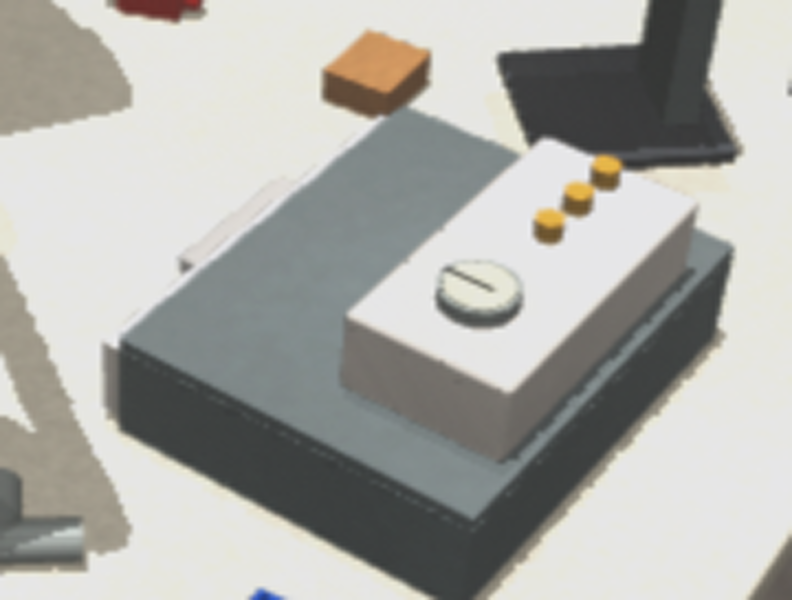

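```bash
python3 - <<'E'
from h import *
w=cam("wrist")
print("hub",toz(w,303,271,.124))
_,im=shot("wrist","w24",(200,150,420,350),3.5)
c,r=None,None
for P in((.535,-.319,.167),(.535,-.319,.121),(.47,-.323,.124)): print(proj(w,P))
E
```

```text
hub [ 0.47503651 -0.32365722  0.124     ]
[297.57482086 227.25551395]
[294.78067443 208.12647142]
[302.49681589 275.93038286]
```

View pics/w24.png

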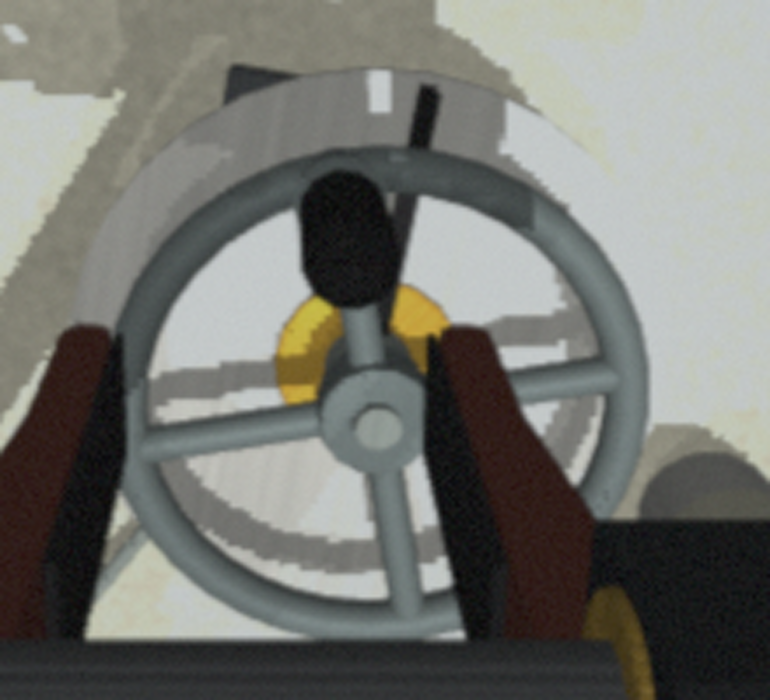

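```bash
python3 - <<'E'
from h import *
w=cam("wrist");s=cam("scene");d=cam("side")
k=lambda u,v:(100+u/3,200+v/3)
print("ptr",tri(w,(322,176),s,(195.75,313)), tri(w,(322,176),s,k(287,340)))
print("griptop",toz(w,300,225,.167),"foot",toz(w,298.5,207.5,.121))
print("griptop tri s-d",tri(s,k(280,233),d,(150+631/4,100+189/4)))
print("griptop tri w-d",tri(w,(300,225),d,(150+631/4,100+189/4)))
print("hub s-d",tri(s,k(217,243),d,(150+697/4,100+241/4)),"w-s",tri(w,(307.7,271.5),s,k(217,243)))
print("rim top of image, z.113", toz(w,(200+395/3.5),150+165/3.5,.113), toz(w,200+385/3.5,150+622/3.5,.113), toz(w,200+637/3.5,150+370/3.5,.113), toz(w,200+130/3.5,150+400/3.5,.113))
E
```

```text
ptr (array([ 0.55502456, -0.34652501,  0.08620355]), np.float64(0.001991486239475534)) (array([ 0.55476208, -0.34665794,  0.08505771]), np.float64(0.001995188918508639))
griptop [ 0.53661068 -0.32053163  0.167     ] foot [ 0.53531365 -0.32192895  0.121     ]
griptop tri s-d (array([ 0.53719431, -0.32078042,  0.16341521]), np.float64(0.0013052323851121374))
griptop tri w-d (array([ 0.5365299 , -0.32010666,  0.16413119]), np.float64(0.00218714159021838))
hub s-d (array([ 0.47287876, -0.32582203,  0.12028295]), np.float64(0.0011327083007394898)) w-s (array([ 0.47462653, -0.32747085,  0.12311897]), np.float64(0.0016810798110092721))
rim top of image, z.113 [ 0.54161015 -0.3353946   0.113     ] [ 0.40468084 -0.32853058  0.113     ] [ 0.48058519 -0.39846809  0.113     ] [ 0.47969865 -0.26193434  0.113     ]
```

```bash
python3 - <<'E'
from h import *
s=cam("scene");d=cam("side")
print("spray top",toz(s,92,289,.150),toz(d,361,143,.150))
tgt(.536,-.321)
E
```

```text
spray top [ 0.3715341  -0.45887312  0.15      ] [ 0.37195277 -0.45635806  0.15      ]
shift tool [-0.0082  0.0166 -0.    ]
```

```bash
python3 - <<'E'
from h import *
s=get_state();print(s['t'],s['tool_pos']);tgt(.536,-.321)
E
```

```text
30.2 [ 0.54517213 -0.3049074   0.20218593]
shift tool [-0.0082  0.0166 -0.    ]
```

jog_arm([
  [-0.008,0.0165,0,0,0.045],
  [0,0,0.02,0,0.045],
  [0,0,0.02,0,0.045],
  [0,0,0,0,0.045],
])

```text
t: 30.6
tool_pos: [0.5339, -0.3212, 0.1599]
tcp_rot: [-0.001, 1.0, -0.03, -0.002]
ft_force: [-0.5, 1.0, 0.0]
gripper_width: 0.0455
```

```bash
python3 - <<'E'
from h import *
s=get_state();print(s['t'],s['tool_pos']);tgt(.536,-.321)
w,_=shot("wrist","w25"); print(proj(w,s['tool_pos']+[0,0,.037]))
shot("side","d25",(240,90,360,190),6)
E
```

```text
30.6 [ 0.53386823 -0.32124755  0.15989373]
shift tool [ 0.0021 -0.0004 -0.    ]
[278.14826623 260.20496975]
```

View pics/w25.png

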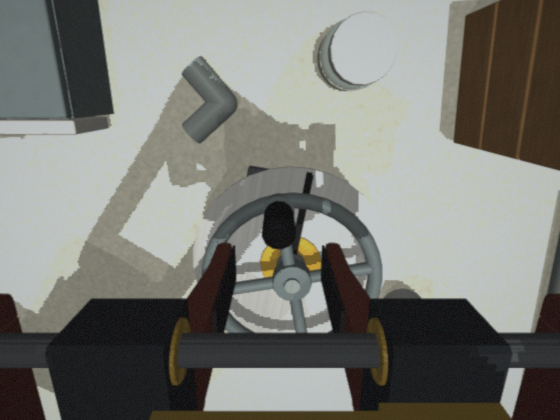

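View pics/d25.png

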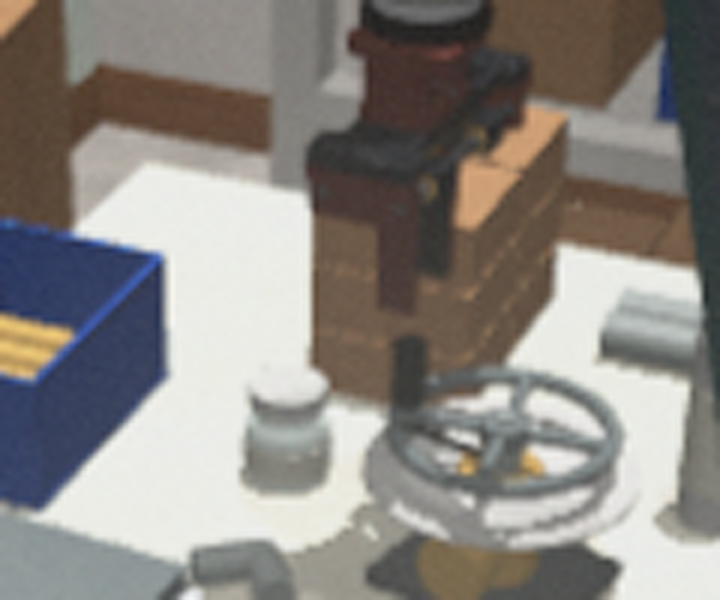

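jog_arm([
  [0.002,0,0.02,0,0.045],
  [0,0,0.02,0,0.045],
  [0,0,0.02,0,0.045],
  [0,0,0,0,0.045],
])

```text
t: 31.1
tool_pos: [0.537, -0.322, 0.1011]
tcp_rot: [-0.001, 1.0, -0.03, -0.001]
ft_force: [0.2, 0.3, 0.5]
gripper_width: 0.0448
```

```bash
python3 - <<'E'
from h import *
s=get_state();print(s['t'],s['tool_pos'],s['ft_force'])
w,_=shot("wrist","w26",(150,120,430,320),2.8)
shot("side","d26",(240,90,360,190),6)
E
```

```text
31.1 [ 0.53698404 -0.32200146  0.10107114] [0.17904365 0.33364131 0.45069336]
```

View pics/w26.png

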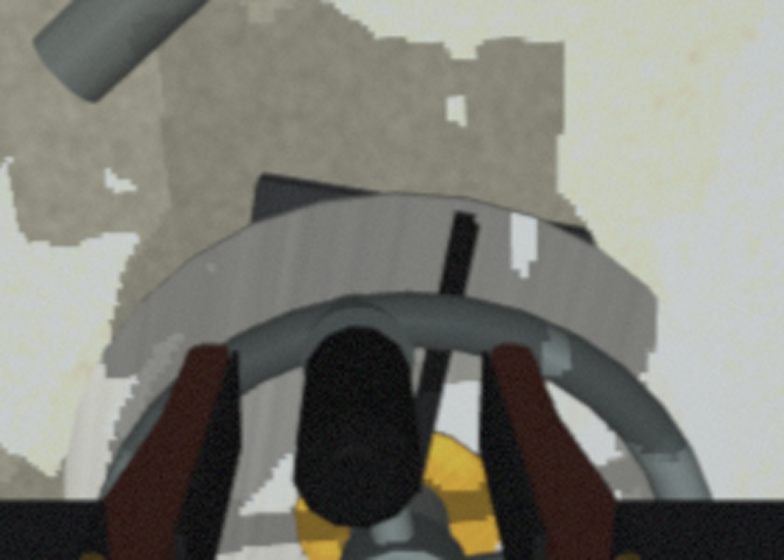

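View pics/d26.png

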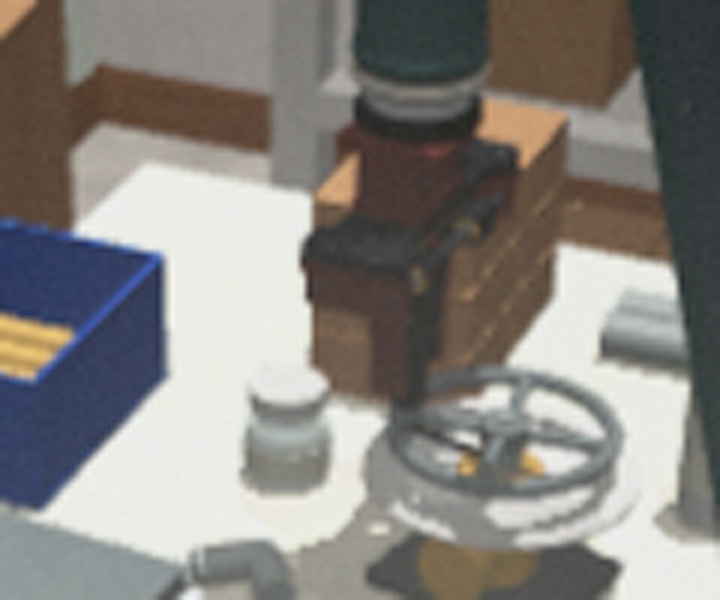

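jog_arm([
  [0,0,0,0,0.015],
  [0,0,0,0,0.015],
  [0,0,0,0,0.015],
  [0,0,0,0,0.015],
])

```text
t: 31.6
tool_pos: [0.5387, -0.3231, 0.103]
tcp_rot: [0.0, 1.0, -0.031, 0.001]
ft_force: [0.1, -0.7, 2.0]
gripper_width: 0.021
```

```bash
cat >> h.py <<'E'
def circ(n,dth,C=(.477,-.3275),r=.062,g=.015,last=None):
    st=get_state();T=rot(st['tcp_rot']);p=st['tool_pos'];C=np.array(C)
    v=p[:2]-C; th=np.arctan2(v[1],v[0]); print("t",st['t'],"theta",round(np.degrees(th),1),"r",round(np.hypot(*v),4),"z",p[2].round(4),"F",st['ft_force'].round(1),"w",round(st['gripper_width'],4))
    cur=p[:2].copy(); rows=[]
    for i in range(n):
        t=th+dth*(i+1); q=C+r*np.array([np.cos(t),np.sin(t)])
        d=T.T@np.array([q[0]-cur[0],q[1]-cur[1],0]); d=np.round(d,3)
        cur=cur+(T@np.array([d[0],d[1],0]))[:2]; rows.append([float(d[0]),float(d[1]),0,0,g])
    print(rows)
E
python3 -c "
from h import *
circ(12,.15)"
```

```text
t 31.6 theta 4.0 r 0.0618 z 0.103 F [ 0.1 -0.7  2. ] w 0.021
[[-0.002, -0.009, 0, 0, 0.015], [-0.003, -0.009, 0, 0, 0.015], [-0.004, -0.008, 0, 0, 0.015], [-0.006, -0.007, 0, 0, 0.015], [-0.007, -0.007, 0, 0, 0.015], [-0.007, -0.005, 0, 0, 0.015], [-0.009, -0.004, 0, 0, 0.015], [-0.009, -0.003, 0, 0, 0.015], [-0.009, -0.002, 0, 0, 0.015], [-0.009, 0.0, 0, 0, 0.015], [-0.009, 0.002, 0, 0, 0.015], [-0.009, 0.002, 0, 0, 0.015]]
```

jog_arm([
  [-0.002,-0.009,0,0,0.015],
  [-0.003,-0.009,0,0,0.015],
  [-0.004,-0.008,0,0,0.015],
  [-0.006,-0.007,0,0,0.015],
  [-0.007,-0.007,0,0,0.015],
  [-0.007,-0.005,0,0,0.015],
])

```text
t: 32.2
tool_pos: [0.5113, -0.2763, 0.1025]
tcp_rot: [0.001, 1.0, -0.03, 0.0]
ft_force: [3.0, -10.4, 2.8]
gripper_width: 0.021
```

```bash
python3 -c "
from h import *
circ(12,.18)
shot('wrist','w27',(150,60,430,320),2.3)"
```

```text
t 32.2 theta 56.2 r 0.0617 z 0.1025 F [  3.  -10.4   2.8] w 0.021
[[-0.01, -0.005, 0, 0, 0.015], [-0.011, -0.003, 0, 0, 0.015], [-0.011, -0.001, 0, 0, 0.015], [-0.011, 0.001, 0, 0, 0.015], [-0.011, 0.003, 0, 0, 0.015], [-0.01, 0.005, 0, 0, 0.015], [-0.009, 0.007, 0, 0, 0.015], [-0.007, 0.008, 0, 0, 0.015], [-0.006, 0.01, 0, 0, 0.015], [-0.004, 0.01, 0, 0, 0.015], [-0.003, 0.011, 0, 0, 0.015], [-0.0, 0.011, 0, 0, 0.015]]
```

View pics/w27.png

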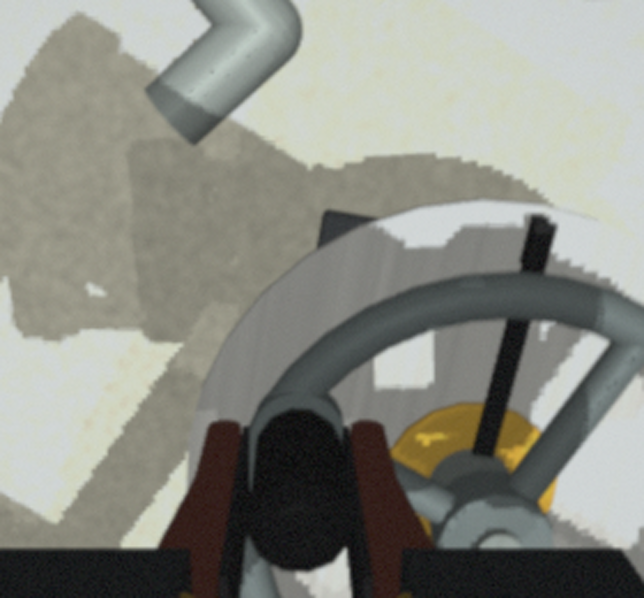

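jog_arm([
  [-0.01,-0.005,0,0,0.015],
  [-0.011,-0.002,0,0,0.015],
  [-0.011,0.0,0,0,0.015],
  [-0.011,0.002,0,0,0.015],
  [-0.011,0.003,0,0,0.015],
  [-0.01,0.005,0,0,0.015],
])

```text
t: 32.85
tool_pos: [0.4491, -0.2727, 0.1027]
tcp_rot: [-0.002, 1.0, -0.031, 0.002]
ft_force: [4.9, 6.4, 6.8]
gripper_width: 0.021
```

```bash
python3 -c "
from h import *
circ(12,.18)"
```

```text
t 32.85 theta 116.9 r 0.0615 z 0.1027 F [4.9 6.4 6.8] w 0.021
[[-0.009, 0.006, 0, 0, 0.015], [-0.008, 0.008, 0, 0, 0.015], [-0.006, 0.009, 0, 0, 0.015], [-0.005, 0.011, 0, 0, 0.015], [-0.002, 0.01, 0, 0, 0.015], [-0.001, 0.012, 0, 0, 0.015], [0.002, 0.011, 0, 0, 0.015], [0.003, 0.01, 0, 0, 0.015], [0.005, 0.01, 0, 0, 0.015], [0.007, 0.009, 0, 0, 0.015], [0.009, 0.007, 0, 0, 0.015], [0.009, 0.006, 0, 0, 0.015]]
```

jog_arm([
  [-0.009,0.006,0,0,0.015],
  [-0.008,0.008,0,0,0.015],
  [-0.006,0.009,0,0,0.015],
  [-0.005,0.011,0,0,0.015],
  [-0.002,0.01,0,0,0.015],
  [-0.001,0.012,0,0,0.015],
  [0.002,0.011,0,0,0.015],
  [0.003,0.01,0,0,0.015],
  [0.005,0.01,0,0,0.015],
  [0.007,0.009,0,0,0.015],
  [0.009,0.007,0,0,0.015],
  [0.009,0.006,0,0,0.015],
])

```text
t: 34.05
tool_pos: [0.4432, -0.3813, 0.102]
tcp_rot: [-0.003, 1.0, -0.031, -0.002]
ft_force: [-6.1, 5.3, 10.6]
gripper_width: 0.0211
```

```bash
python3 -c "
from h import *
circ(12,.2)
shot('wrist','w28')"
```

```text
t 34.05 theta -122.1 r 0.0635 z 0.102 F [-6.1  5.3 10.6] w 0.0211
[[0.012, 0.003, 0, 0, 0.015], [0.012, 0.003, 0, 0, 0.015], [0.013, -0.0, 0, 0, 0.015], [0.012, -0.003, 0, 0, 0.015], [0.011, -0.004, 0, 0, 0.015], [0.01, -0.007, 0, 0, 0.015], [0.009, -0.009, 0, 0, 0.015], [0.007, -0.011, 0, 0, 0.015], [0.004, -0.011, 0, 0, 0.015], [0.002, -0.012, 0, 0, 0.015], [-0.0, -0.013, 0, 0, 0.015], [-0.003, -0.012, 0, 0, 0.015]]
```

View pics/w28.png

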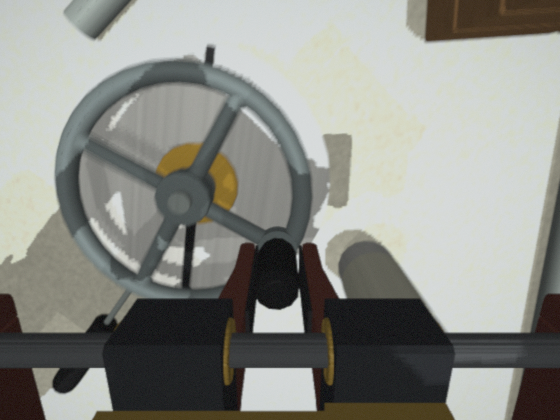

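jog_arm([
  [0.012,0.003,0,0,0.015],
  [0.012,0.003,0,0,0.015],
  [0.013,0,0,0,0.015],
  [0.012,-0.003,0,0,0.015],
  [0.011,-0.004,0,0,0.015],
  [0.01,-0.007,0,0,0.015],
  [0.009,-0.009,0,0,0.015],
  [0.007,-0.011,0,0,0.015],
  [0.004,-0.011,0,0,0.015],
  [0.002,-0.012,0,0,0.015],
  [0,-0.013,0,0,0.015],
  [-0.003,-0.012,0,0,0.015],
])

```text
t: 35.3
tool_pos: [0.538, -0.3152, 0.1025]
tcp_rot: [0.002, 1.0, -0.03, -0.0]
ft_force: [-3.7, -8.3, 3.0]
gripper_width: 0.0211
```

```bash
python3 -c "
from h import *
circ(12,.2)
shot('wrist','w29')"
```

```text
t 35.3 theta 11.4 r 0.0622 z 0.1025 F [-3.7 -8.3  3. ] w 0.0211
[[-0.005, -0.012, 0, 0, 0.015], [-0.006, -0.01, 0, 0, 0.015], [-0.009, -0.009, 0, 0, 0.015], [-0.01, -0.007, 0, 0, 0.015], [-0.011, -0.005, 0, 0, 0.015], [-0.012, -0.003, 0, 0, 0.015], [-0.013, 0.0, 0, 0, 0.015], [-0.012, 0.003, 0, 0, 0.015], [-0.011, 0.004, 0, 0, 0.015], [-0.011, 0.007, 0, 0, 0.015], [-0.008, 0.009, 0, 0, 0.015], [-0.007, 0.01, 0, 0, 0.015]]
```

View pics/w29.png

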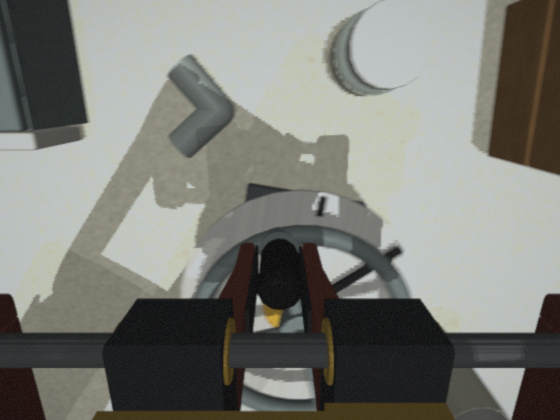

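```bash
cat >> h.py <<'E'
def ang(c,u,v,z=.0855,C=(.4745,-.3275)):
    p=toz(c,u,v,z); return round(np.degrees(np.arctan2(p[1]-C[1],p[0]-C[0])),1),p.round(4)
E
python3 -c "
from h import *
w=cam('wrist')
print(ang(w,321,206,.078),ang(w,397,249))"
```

```text
(np.float64(-12.2), array([ 0.5461, -0.3429,  0.078 ])) (np.float64(-59.6), array([ 0.5137, -0.3945,  0.0855]))
```

jog_arm([
  [-0.005,-0.012,0,0,0.015],
  [-0.006,-0.01,0,0,0.015],
  [-0.009,-0.009,0,0,0.015],
  [-0.01,-0.007,0,0,0.015],
  [-0.011,-0.005,0,0,0.015],
  [-0.012,-0.003,0,0,0.015],
  [-0.013,0,0,0,0.015],
  [-0.012,0.003,0,0,0.015],
  [-0.011,0.004,0,0,0.015],
  [-0.011,0.007,0,0,0.015],
  [-0.008,0.009,0,0,0.015],
  [-0.007,0.01,0,0,0.015],
])

```text
t: 36.55
tool_pos: [0.426, -0.292, 0.1025]
tcp_rot: [-0.002, 1.0, -0.031, 0.002]
ft_force: [5.8, 3.8, 3.0]
gripper_width: 0.0213
```

```bash
python3 -c "
from h import *
circ(12,.2)"
```

```text
t 36.55 theta 145.2 r 0.0622 z 0.1025 F [5.8 3.8 3. ] w 0.0213
[[-0.005, 0.011, 0, 0, 0.015], [-0.003, 0.012, 0, 0, 0.015], [-0.001, 0.013, 0, 0, 0.015], [0.002, 0.012, 0, 0, 0.015], [0.004, 0.011, 0, 0, 0.015], [0.007, 0.011, 0, 0, 0.015], [0.008, 0.009, 0, 0, 0.015], [0.011, 0.007, 0, 0, 0.015], [0.011, 0.005, 0, 0, 0.015], [0.012, 0.003, 0, 0, 0.015], [0.012, 0.0, 0, 0, 0.015], [0.013, -0.002, 0, 0, 0.015]]
```

jog_arm([
  [-0.005,0.011,0,0,0.015],
  [-0.003,0.012,0,0,0.015],
  [-0.001,0.013,0,0,0.015],
  [0.002,0.012,0,0,0.015],
  [0.004,0.011,0,0,0.015],
  [0.007,0.011,0,0,0.015],
  [0.008,0.009,0,0,0.015],
  [0.011,0.007,0,0,0.015],
  [0.011,0.005,0,0,0.015],
  [0.012,0.003,0,0,0.015],
  [0.012,0,0,0,0.015],
  [0.013,-0.002,0,0,0.015],
])

```text
t: 37.75
tool_pos: [0.488, -0.3899, 0.1024]
tcp_rot: [-0.0, 1.0, -0.031, -0.002]
ft_force: [-7.0, -1.1, 7.5]
gripper_width: 0.0209
```

```bash
python3 -c "
from h import *
circ(12,.2)"
```

```text
t 37.75 theta -80.0 r 0.0633 z 0.1024 F [-7.  -1.1  7.5] w 0.0209
[[0.011, -0.005, 0, 0, 0.015], [0.011, -0.007, 0, 0, 0.015], [0.009, -0.008, 0, 0, 0.015], [0.008, -0.01, 0, 0, 0.015], [0.005, -0.011, 0, 0, 0.015], [0.003, -0.012, 0, 0, 0.015], [-0.0, -0.013, 0, 0, 0.015], [-0.002, -0.012, 0, 0, 0.015], [-0.004, -0.011, 0, 0, 0.015], [-0.007, -0.011, 0, 0, 0.015], [-0.009, -0.009, 0, 0, 0.015], [-0.01, -0.007, 0, 0, 0.015]]
```

jog_arm([
  [0.011,-0.005,0,0,0.015],
  [0.011,-0.007,0,0,0.015],
  [0.009,-0.008,0,0,0.015],
  [0.008,-0.01,0,0,0.015],
  [0.005,-0.011,0,0,0.015],
  [0.003,-0.012,0,0,0.015],
  [0,-0.013,0,0,0.015],
  [-0.002,-0.012,0,0,0.015],
  [-0.004,-0.011,0,0,0.015],
  [-0.007,-0.011,0,0,0.015],
  [-0.006,-0.006,0,0,0.015],
  [0,0,0,0,0.015],
])

```text
t: 38.95
tool_pos: [0.5235, -0.2868, 0.1025]
tcp_rot: [0.001, 1.0, -0.03, 0.0]
ft_force: [-3.2, -5.7, 3.0]
gripper_width: 0.0215
```

```bash
python3 -c "
from h import *
circ(3,.05)
shot('wrist','w30',(150,60,430,320),2.3)
shot('scene','s30',(100,200,260,340),4.5)"
```

```text
t 38.95 theta 41.2 r 0.0618 z 0.1025 F [-3.2 -5.7  3. ] w 0.0215
[[-0.002, -0.002, 0, 0, 0.015], [-0.002, -0.002, 0, 0, 0.015], [-0.003, -0.002, 0, 0, 0.015]]
```

View pics/w30.png

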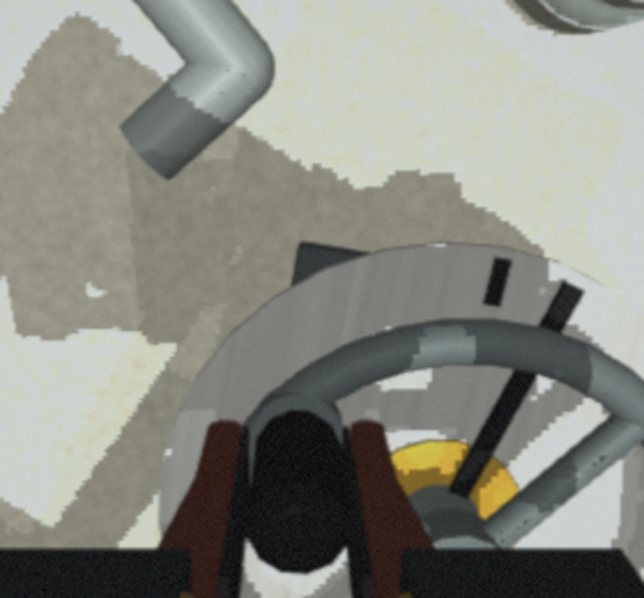

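View pics/s30.png

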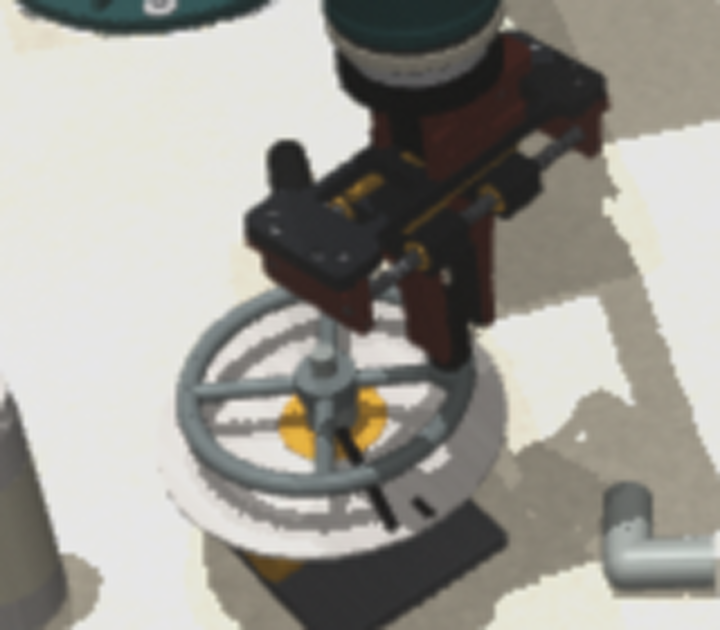

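```bash
python3 -c "
from h import *
w=cam('wrist');s=cam('scene')
f=lambda u,v:(150+u/2.3,60+v/2.3); g=lambda u,v:(100+u/4.5,200+v/4.5)
print('mark',ang(w,*f(497,281),.078),ang(s,*g(424,507),.078))
print('ptr',ang(w,*f(571,290)),ang(s,*g(390,525)))
print('dial z',tri(w,f(497,281),s,g(424,507)),tri(w,f(571,290),s,g(390,525)))
circ(6,.05)
"
```

```text
mark (np.float64(-15.8), array([ 0.5475, -0.3481,  0.078 ])) (np.float64(-11.6), array([ 0.5474, -0.3424,  0.078 ]))
ptr (np.float64(-29.4), array([ 0.5455, -0.3675,  0.0855])) (np.float64(-27.5), array([ 0.5461, -0.3648,  0.0855]))
dial z (array([ 0.54998905, -0.34616117,  0.08384985]), np.float64(0.0021308056117927687)) (array([ 0.54684883, -0.36629189,  0.08791211]), np.float64(0.0015165389984984174))
t 39.05 theta 41.1 r 0.0619 z 0.1024 F [-3.7 -4.4  4.3] w 0.0211
[[-0.002, -0.002, 0, 0, 0.015], [-0.002, -0.002, 0, 0, 0.015], [-0.003, -0.002, 0, 0, 0.015], [-0.002, -0.002, 0, 0, 0.015], [-0.003, -0.002, 0, 0, 0.015], [-0.003, -0.001, 0, 0, 0.015]]
```

jog_arm([
  [-0.004,-0.004,0,0,0.015],
  [-0.005,-0.004,0,0,0.015],
  [-0.004,-0.003,0,0,0.015],
  [0,0,0,0,0.015],
])

```text
t: 39.45
tool_pos: [0.5122, -0.2768, 0.1026]
tcp_rot: [0.002, 1.0, -0.03, 0.001]
ft_force: [-1.7, -10.0, 0.1]
gripper_width: 0.0215
```

```bash
python3 -c "
from h import *
circ(3,.05)
shot('wrist','w31',(150,60,430,320),2.3)
shot('scene','s31',(130,260,230,340),7)"
```

```text
t 39.45 theta 55.3 r 0.0617 z 0.1026 F [ -1.7 -10.    0.1] w 0.0215
[[-0.003, -0.002, 0, 0, 0.015], [-0.002, -0.001, 0, 0, 0.015], [-0.003, -0.001, 0, 0, 0.015]]
```

View pics/w31.png

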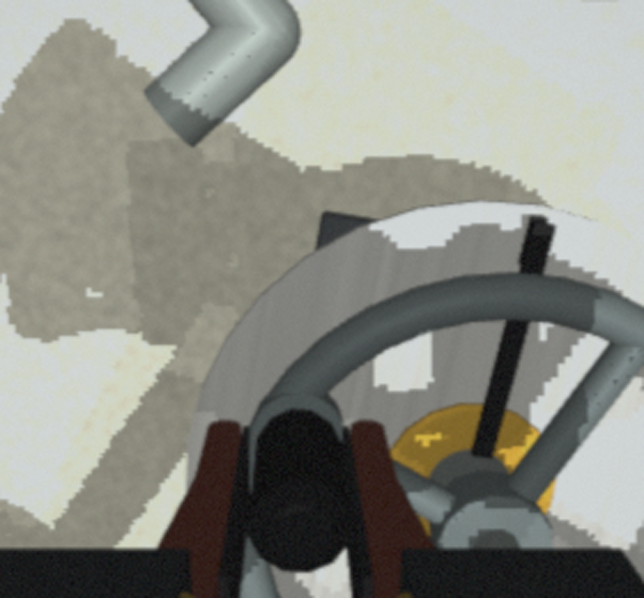

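View pics/s31.png

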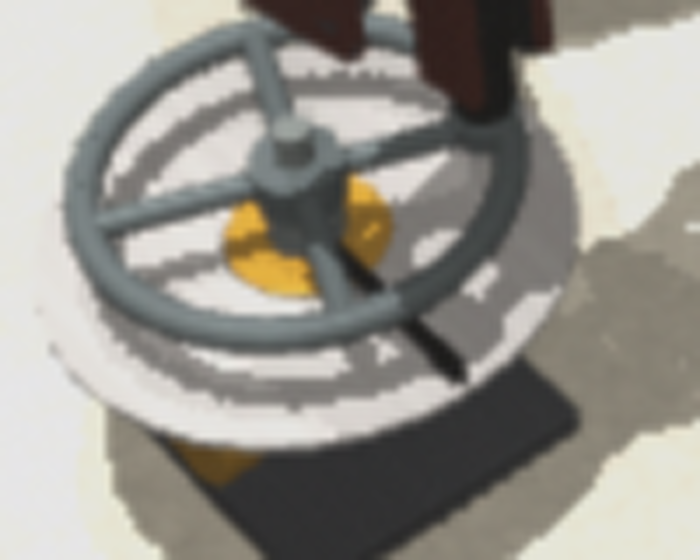

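jog_arm([
  [0,0,0,0,0.045],
  [0,0,0,0,0.045],
  [0,0,0,0,0.045],
  [0,0,-0.03,0,0.045],
  [0,0,-0.045,0,0.045],
  [0,-0.04,-0.045,0,0],
  [0,-0.045,0,0,0],
  [0,-0.045,0,0,0],
  [0,-0.045,0,0,0],
  [0,-0.045,0,0,0],
  [0,-0.045,0,0,0],
])

```text
t: 40.65
tool_pos: [0.5269, -0.0139, 0.2143]
tcp_rot: [-0.001, 1.0, -0.031, -0.001]
ft_force: [1.7, -0.9, -0.7]
gripper_width: 0.0019
```

```bash
python3 -c "
from h import *
s=get_state();print(s['t'],s['tool_pos'])
shot('wrist','w32')
shot('scene','s32',(320,110,430,240),5.5)
shot('side','d32',(130,190,230,310),6)"
```

```text
40.65 [ 0.52689835 -0.01393639  0.21427129]
```

View pics/w32.png

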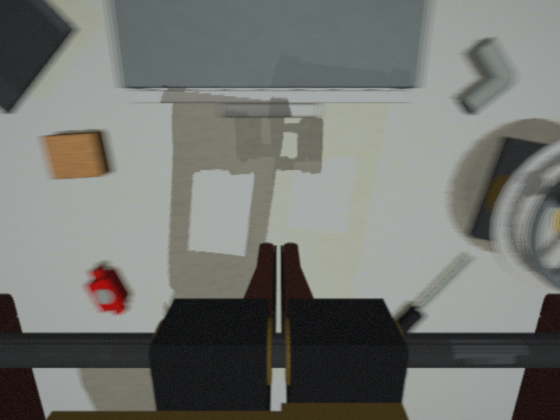

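View pics/s32.png

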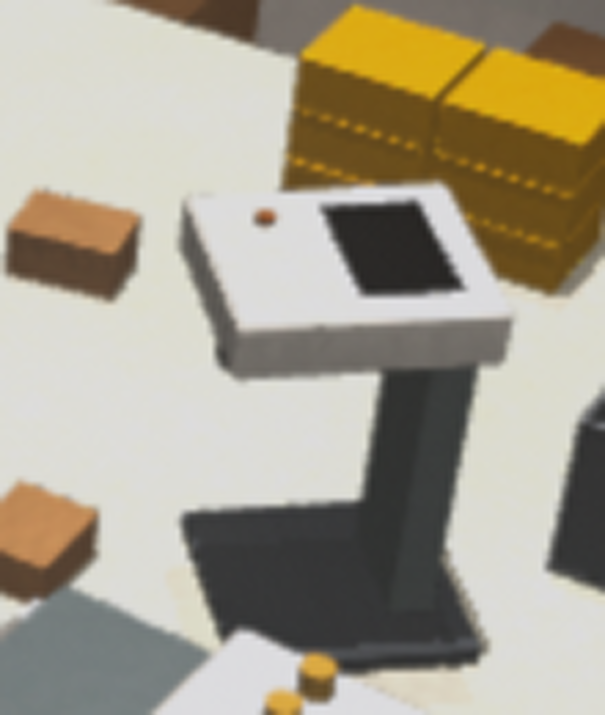

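View pics/d32.png

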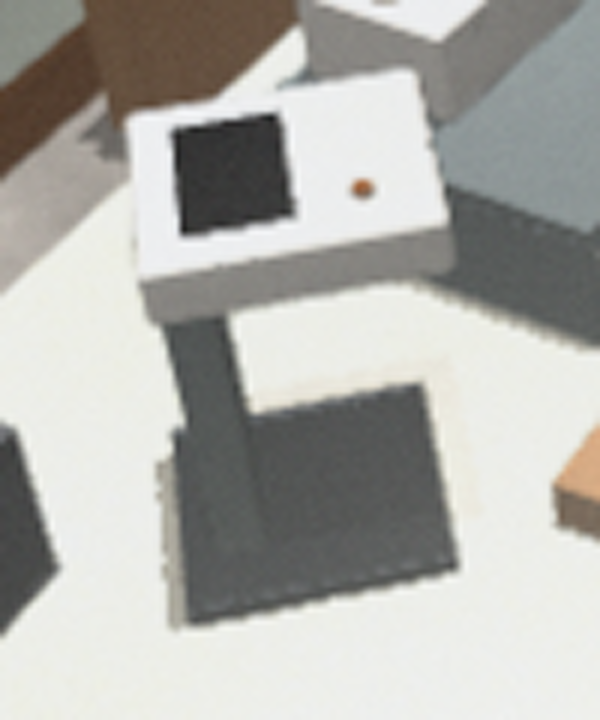

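```bash
python3 -c "
from h import *
s=cam('scene');d=cam('side')
f=lambda u,v:(320+u/5.5,110+v/5.5); g=lambda u,v:(130+u/6,190+v/6)
P=[]
for n,a,b in(('F1',(185,195),(450,232)),('F2',(235,330),(412,70)),('B1',(442,183),(143,275)),('B2',(512,320),(128,115)),('dot',(265,217),(362,188))):
  p,e=tri(s,f(*a),d,g(*b)); P.append(p); print(n,p.round(4),round(e,4))
F1,F2,B1,B2=P[:4]
print('width',np.linalg.norm(F1-F2),np.linalg.norm(B1-B2),'depth',np.linalg.norm(F1-B1),np.linalg.norm(F2-B2))
x=((B1+B2)-(F1+F2))/2; y=((F1-F2)+(B1-B2))/2
print('ang x',np.degrees(np.arctan2(x[1],x[0])),'ang y',np.degrees(np.arctan2(y[1],y[0])))
for n,u,v in(('bF1',457,570),('bB1',188,622),('bF2',425,385)): print(n,toz(d,*g(u,v),.012))
print('bF1s',toz(s,*f(185,515),.012),'bB2',toz(s,*f(480,648),.012))
a=np.arctan2(x[1],x[0])
pl=(F1+F2)/2+.02*np.array([np.cos(a),np.sin(a),0]); print('plunger',pl)
print('plunger tip scene px crop',(proj(s,[pl[0],pl[1],.15])-[320,110])*5.5)
"
```

```text
F1 [0.5993 0.2774 0.2115] 0.0028
F2 [0.6772 0.184  0.2129] 0.0011
B1 [0.7022 0.3575 0.2138] 0.002
B2 [0.7801 0.2669 0.2118] 0.0003
dot [0.6461 0.2731 0.2176] 0.0011
width 0.12170619197405406 0.11951705887988551 depth 0.1305048955290319 0.1321138497939374
ang x 38.38980168334782 ang y 130.2397072720698
bF1 [0.60593452 0.29947065 0.012     ]
bB1 [0.70453604 0.37933124 0.012     ]
bF2 [0.69035655 0.19683797 0.012     ]
bF1s [0.61769517 0.28538909 0.012     ] bB2 [0.79481421 0.27243759 0.012     ]
plunger [0.65393301 0.24309379 0.21217189]
plunger tip scene px crop [235.67702958 364.29996027]
```

jog_arm([
  [0.011,-0.032,0,0,0],
  [0.011,-0.033,0,0,0],
  [0.011,-0.033,0,0,0],
  [0.011,-0.032,0,0,0],
  [0,0,0,0.15,0],
  [0,0,0,0.15,0],
  [0,0,0,0.15,0],
  [0,0,0.03,0.01,0],
  [0,0,0.04,0,0],
  [0,0,0.04,0,0],
  [0,0,0.04,0,0],
  [0,0,0,0,0],
])

```text
t: 42.0
tool_pos: [0.5746, 0.1089, 0.0594]
tcp_rot: [0.002, 0.966, -0.258, -0.005]
ft_force: [-1.0, -0.8, -0.5]
gripper_width: 0.0003
```

```bash
python3 -c "
from h import *
s=get_state();print(s['t'],s['tool_pos'],rot(s['tcp_rot']).round(3).tolist(),s['qpos'].round(2));tgt(.579,.113)
shot('wrist','w33')
shot('scene','s33',(260,110,430,250),4.5)
shot('side','d33',(130,140,290,290),4.5)"
```

```text
42.0 [0.57455411 0.10885135 0.0593767 ] [[0.866, -0.499, -0.011], [-0.499, -0.867, -0.001], [-0.009, 0.006, -1.0]] [ 0.07  0.48  1.66 -0.    1.01  2.16]
shift tool [ 0.0018 -0.0058 -0.0001]
```

View pics/w33.png

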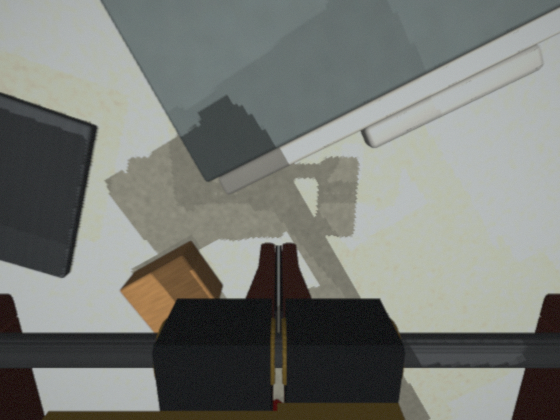

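View pics/s33.png

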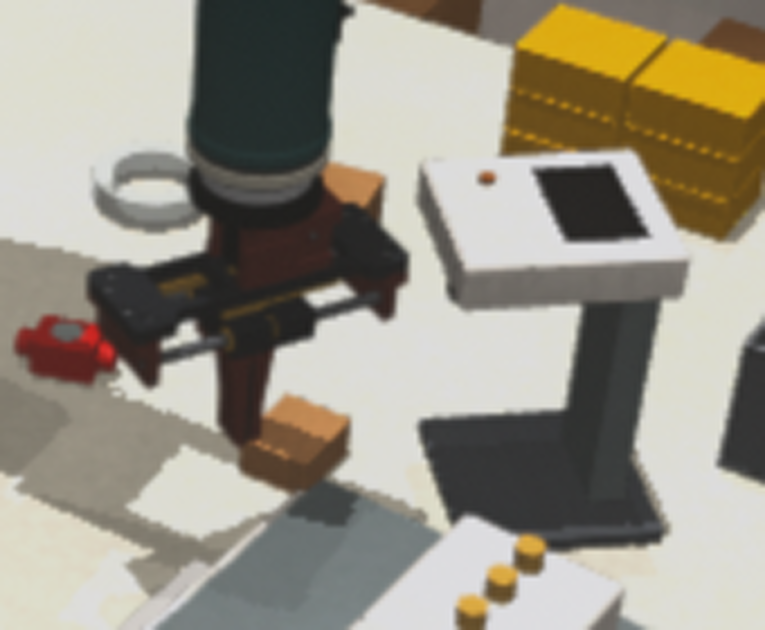

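View pics/d33.png

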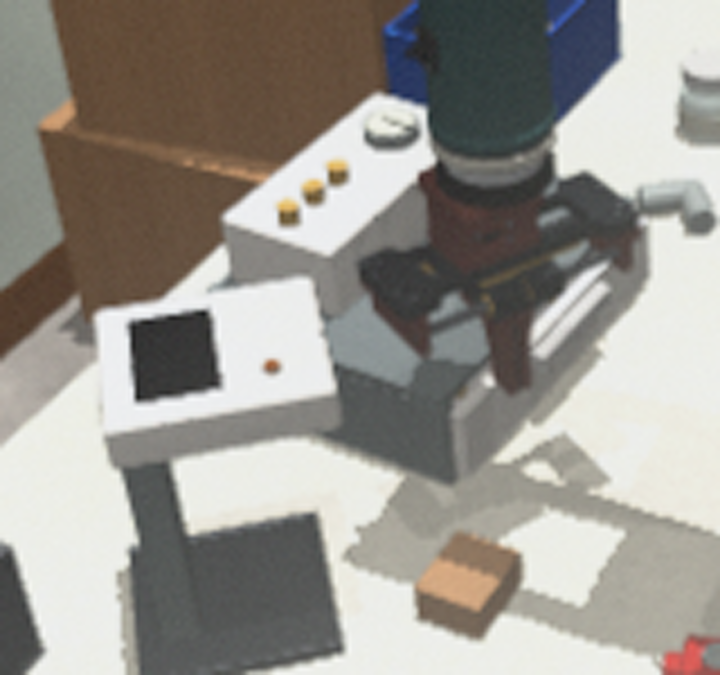

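```bash
python3 -c "
from h import *
st=get_state();T=rot(st['tcp_rot']);p=st['tool_pos']
for n,off,k in(('scene',(260,110),4.5),('side',(130,140),4.5)):
  c,im=shot(n); o=im[off[1]:off[1]+140,off[0]:off[0]+170]; o=cv2.resize(o,None,fx=k,fy=k,interpolation=cv2.INTER_CUBIC)
  for h,col in((.15,(0,0,255)),(.158,(0,255,0)),(.166,(255,0,0))):
    q=np.array([(proj(c,p+T@np.array([x,y,-h]))-off)*k for x,y in((.0375,-.089),(-.0375,-.089),(-.0375,.089),(.0375,.089))]).astype(np.int32)
    cv2.polylines(o,[q],True,col,1)
  cv2.imwrite('pics/ov_'+n+'.png',o)
"
```

```text
(no output)
```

View pics/ov_scene.png

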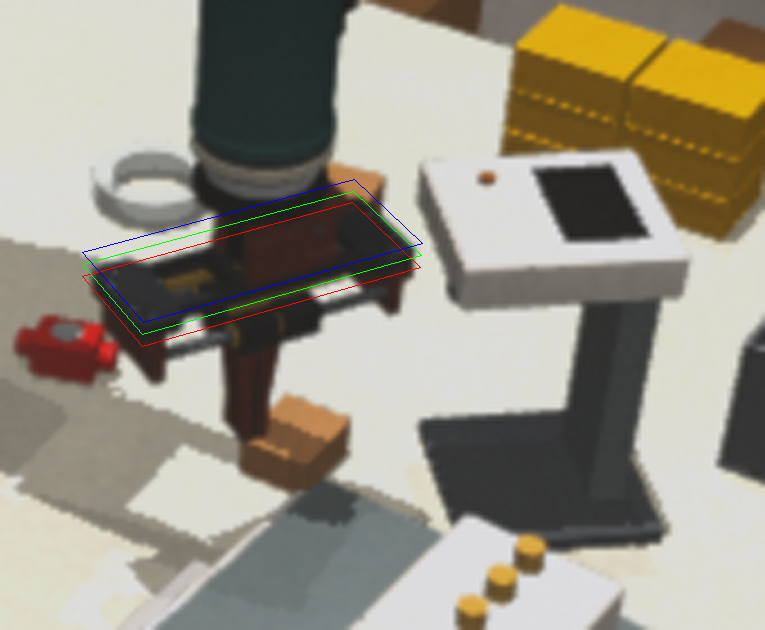

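View pics/ov_side.png

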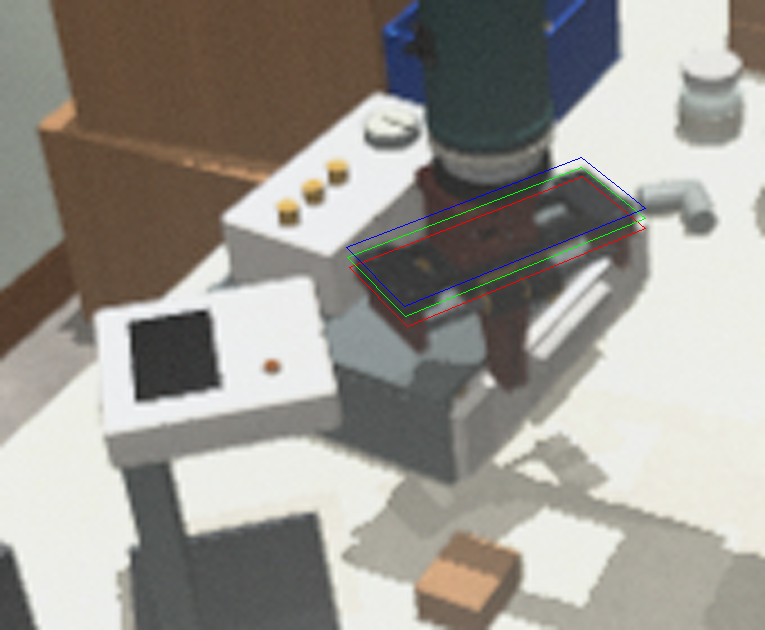

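jog_arm([
  [0,0,0.03,0,0],
  [0,0,0.03,0,0],
  [0,0,0.018,0,0],
  [0,0,0,0,0],
  [0.001,-0.01,0,0,0],
  [0.001,-0.015,0,0,0],
  [0,-0.015,0,0,0],
  [0,-0.01,0,0,0],
  [0,0,0,0,0],
])

```text
t: 43.15
tool_pos: [0.608, 0.155, -0.0127]
tcp_rot: [-0.001, 0.966, -0.257, 0.001]
ft_force: [0.4, 0.2, 0.3]
gripper_width: 0.0007
```

```bash
python3 -c "
from h import *
s=get_state();print(s['t'],s['tool_pos'],s['ft_force'],rot(s['tcp_rot']).round(3).tolist());tgt(.616,.177)
shot('scene','s34',(260,110,430,250),4.5)
shot('side','d34',(130,140,290,290),4.5)"
```

```text
43.15 [ 0.60803703  0.15495858 -0.0126675 ] [0.41954215 0.22280055 0.25447643] [[0.868, -0.496, 0.002], [-0.496, -0.868, 0.001], [0.002, -0.002, -1.0]]
shift tool [-0.004  -0.0231  0.    ]
```

View pics/s34.png

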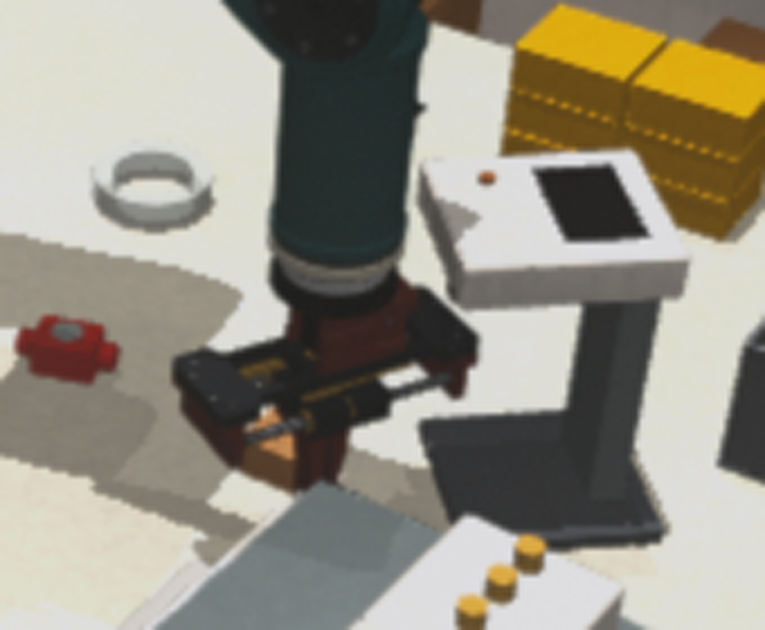

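View pics/d34.png

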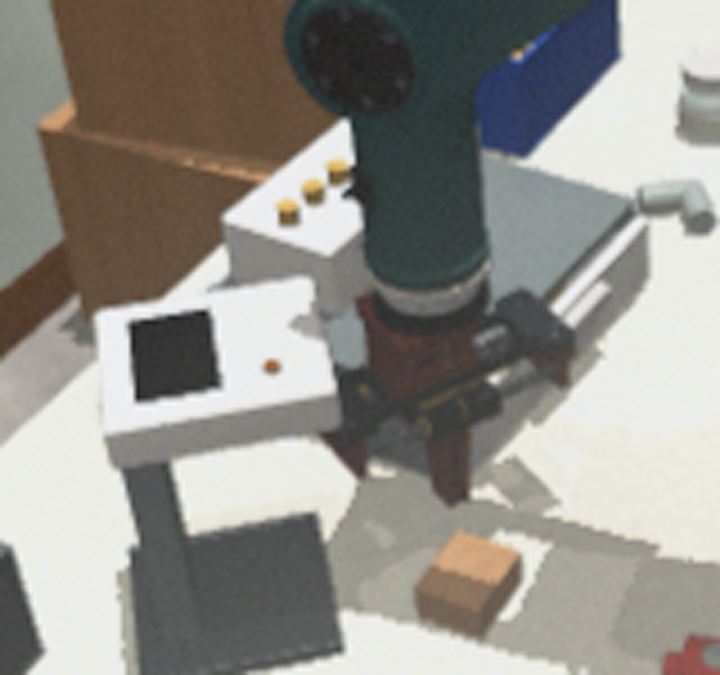

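jog_arm([
  [-0.002,0,0.005,0,0],
  [-0.001,-0.008,0,0,0],
  [0,-0.008,0,0,0],
  [0,-0.007,0,0,0],
  [0,0,0,0,0],
])

```text
t: 43.75
tool_pos: [0.6162, 0.1755, -0.0182]
tcp_rot: [-0.0, 0.966, -0.257, 0.001]
ft_force: [0.6, -0.6, 0.4]
gripper_width: 0.0003
```

```bash
python3 -c "
from h import *
s=get_state();print(s['t'],s['tool_pos'],s['ft_force']);tgt(.616,.177)
shot('scene','s35',(320,130,420,220),7)
shot('side','d35',(130,180,250,290),6)"
```

```text
43.75 [ 0.61621877  0.17550298 -0.01823388] [ 0.64094087 -0.62808369  0.42734996]
shift tool [-0.0009 -0.0012  0.    ]
```

View pics/s35.png

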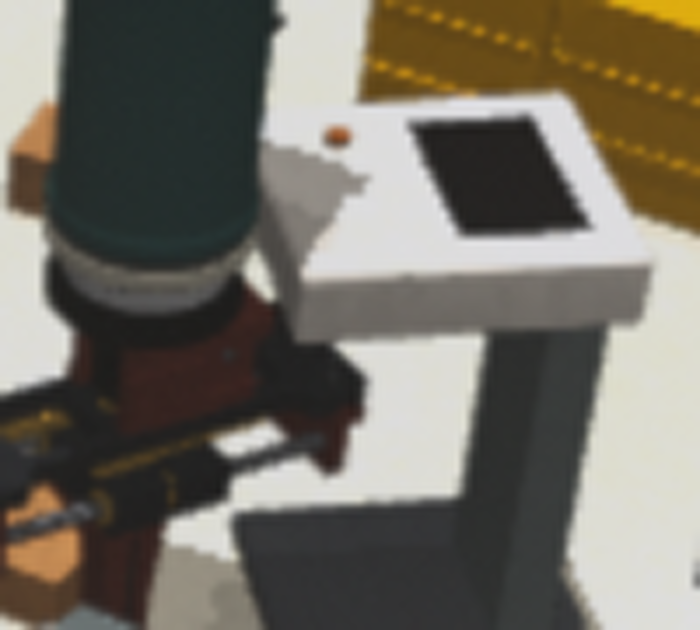

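View pics/d35.png

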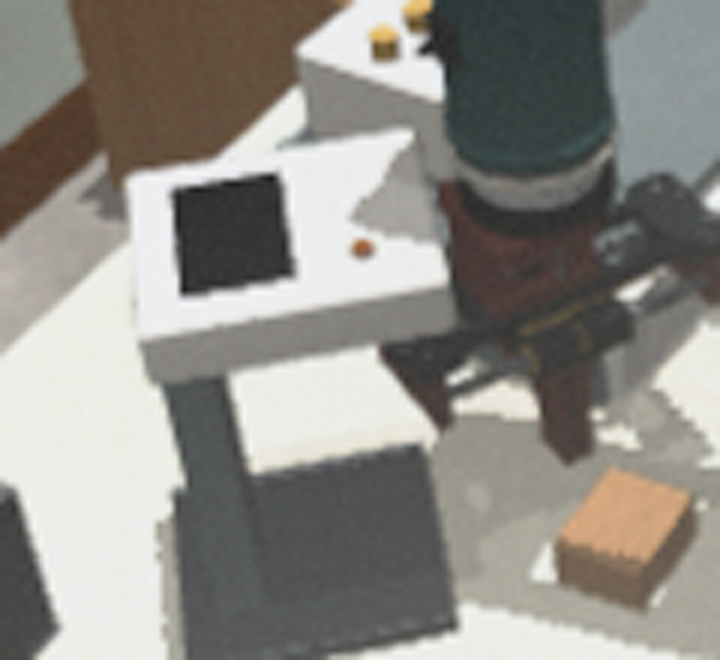

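jog_arm([
  [0,-0.001,-0.003,0,0],
  [0,0,-0.003,0,0],
  [0,0,-0.003,0,0],
])

```text
t: 44.15
tool_pos: [0.6154, 0.1751, -0.0092]
tcp_rot: [0.0, 0.966, -0.258, -0.0]
ft_force: [1.4, 0.6, -2.4]
gripper_width: 0.0002
```

jog_arm([
  [0,0,-0.003,0,0],
  [0,0,-0.002,0,0],
])

```text
t: 44.35
tool_pos: [0.6155, 0.1751, -0.0042]
tcp_rot: [0.0, 0.966, -0.258, -0.0]
ft_force: [1.2, 0.1, -4.6]
gripper_width: 0.0005
```

jog_arm([
  [0,0,-0.002,0,0],
  [0,0,-0.002,0,0],
])

```text
t: 44.55
tool_pos: [0.615, 0.175, -0.0021]
tcp_rot: [0.001, 0.966, -0.258, -0.001]
ft_force: [11.5, 4.9, -28.1]
gripper_width: 0.0007
```

jog_arm([
  [0,0,0.005,0,0],
  [0,0,0.007,0,0],
  [0,0,0.003,0,0],
  [0,0.02,0,0,0],
  [0,0.03,0,0,0],
  [0,0.03,0,0,0],
])

```text
t: 45.15
tool_pos: [0.5758, 0.1056, -0.0151]
tcp_rot: [-0.0, 0.966, -0.257, 0.0]
ft_force: [0.0, -0.5, 0.8]
gripper_width: 0.0004
```

```bash
python3 -c "
from h import *
s=get_state();print(s['t'],s['tool_pos'],s['ft_force'])
shot('scene','s36',(330,130,420,220),7)
shot('side','d36')"
```

```text
45.15 [ 0.57576816  0.10556844 -0.01512139] [ 0.03206499 -0.47985211  0.82133039]
```

View pics/s36.png

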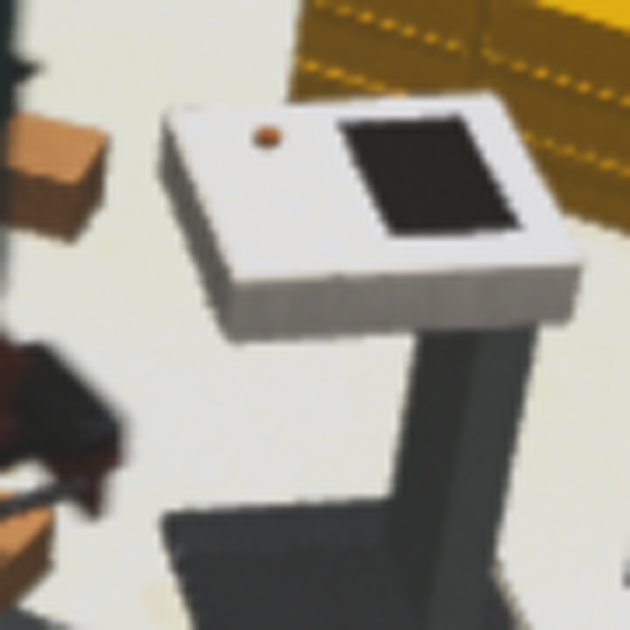

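View pics/d36.png

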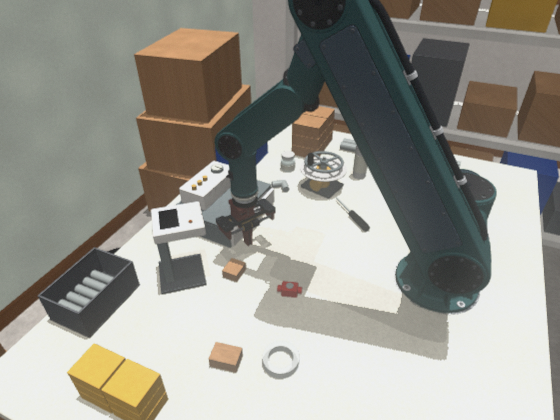

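jog_arm([
  [0,0,-0.04,0,0],
  [0,0,-0.045,0,0],
  [0,0,-0.045,0,0],
  [0,0,-0.045,-0.15,0.045],
  [0,0,-0.035,-0.15,0.045],
  [0,0,0,-0.15,0.045],
  [-0.005,0.04,0,-0.011,0.045],
  [-0.006,0.045,0,0,0.045],
  [-0.006,0.045,0,0,0.045],
  [-0.006,0.045,0,0,0.045],
  [-0.006,0.045,0,0,0.045],
  [-0.005,0.045,0,0,0.045],
])

```text
t: 46.45
tool_pos: [0.5257, -0.1578, 0.1953]
tcp_rot: [0.0, 1.0, -0.03, 0.001]
ft_force: [0.6, 0.9, -1.2]
gripper_width: 0.045
```

jog_arm([
  [-0.003,0.045,0,0,0.045],
  [0,0.04,0,0,0.045],
  [0,0.02,0,0,0.045],
  [0,0,0,0,0.045],
])

```text
t: 46.85
tool_pos: [0.5168, -0.264, 0.195]
tcp_rot: [0.001, 0.999, -0.032, 0.001]
ft_force: [-1.4, 1.1, -0.9]
gripper_width: 0.0448
```

```bash
python3 -c "
from h import *
s=get_state();print(s['t'],s['tool_pos'],rot(s['tcp_rot']).round(3).tolist())
tgt(.5122,-.2768);w,_=shot('wrist','w37');print(proj(w,(.51,-.277,.167)))"
```

```text
46.85 [ 0.51683228 -0.2639698   0.19502806] [[0.998, -0.063, 0.001], [-0.063, -0.998, -0.001], [0.001, 0.001, -1.0]]
shift tool [-0.0038  0.0131  0.    ]
[296.87304673 226.48034726]
```

View pics/w37.png

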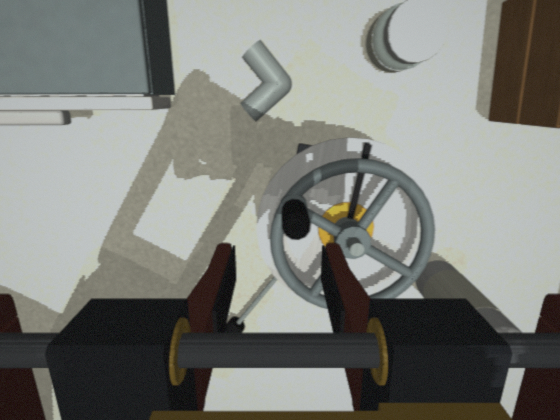

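Grip seen at (297,219) as expected, pointer at the mark. Moving over the grip and down.

jog_arm([
  [-0.004,0.013,0,0,0.045],
  [0,0,0.02,0,0.045],
  [0,0,0.02,0,0.045],
  [0,0,0,0,0.045],
])

```text
t: 47.3
tool_pos: [0.5096, -0.2718, 0.1524]
tcp_rot: [-0.001, 1.0, -0.029, -0.002]
ft_force: [-0.4, -0.1, 0.0]
gripper_width: 0.0453
```

```bash
python3 -c "
from h import *
s=get_state();print(s['t'],s['tool_pos'])
tgt(.5115,-.2768);w,_=shot('wrist','w38',(150,120,430,320),2.8);print(proj(w,(.51,-.277,.167)))"
```

```text
47.3 [ 0.50957417 -0.27175522  0.15239263]
shift tool [ 0.0022  0.0049 -0.    ]
[286.95923069 241.82130425]
```

View pics/w38.png

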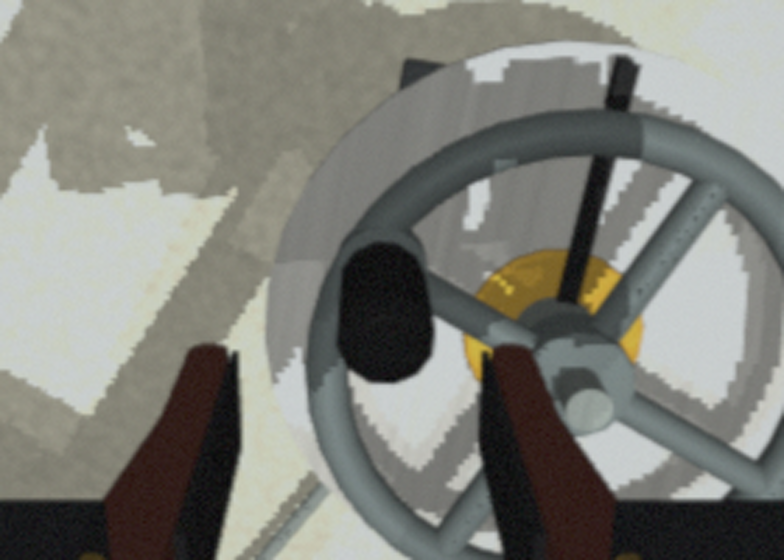

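jog_arm([
  [0.002,0.005,0.015,0,0.045],
  [0,0,0.02,0,0.045],
  [0,0,0.016,0,0.045],
  [0,0,0,0,0.015],
  [0,0,0,0,0.015],
  [0,0,0,0,0.015],
  [0,0,0,0,0.015],
])

```text
t: 48.05
tool_pos: [0.5142, -0.2792, 0.1047]
tcp_rot: [0.0, 1.0, -0.03, 0.001]
ft_force: [1.4, 2.0, 1.0]
gripper_width: 0.0212
```

```bash
python3 -c "
from h import *
circ(12,-.2)"
```

```text
t 48.05 theta 52.4 r 0.061 z 0.1047 F [1.4 2.  1. ] w 0.0212
[[0.01, 0.007, 0, 0, 0.015], [0.008, 0.01, 0, 0, 0.015], [0.005, 0.011, 0, 0, 0.015], [0.004, 0.012, 0, 0, 0.015], [0.001, 0.012, 0, 0, 0.015], [-0.002, 0.012, 0, 0, 0.015], [-0.004, 0.012, 0, 0, 0.015], [-0.006, 0.011, 0, 0, 0.015], [-0.008, 0.009, 0, 0, 0.015], [-0.01, 0.007, 0, 0, 0.015], [-0.011, 0.006, 0, 0, 0.015], [-0.012, 0.003, 0, 0, 0.015]]
```

jog_arm([
  [0.01,0.007,0,0,0.015],
  [0.008,0.01,0,0,0.015],
  [0.005,0.011,0,0,0.015],
  [0.004,0.012,0,0,0.015],
  [0.001,0.012,0,0,0.015],
  [-0.002,0.012,0,0,0.015],
  [-0.004,0.012,0,0,0.015],
  [-0.006,0.011,0,0,0.015],
  [-0.008,0.009,0,0,0.015],
  [-0.01,0.007,0,0,0.015],
  [-0.011,0.006,0,0,0.015],
  [-0.012,0.003,0,0,0.015],
])

```text
t: 49.25
tool_pos: [0.4835, -0.3905, 0.1043]
tcp_rot: [0.0, 1.0, -0.031, 0.002]
ft_force: [7.6, 3.6, 2.9]
gripper_width: 0.0211
```

```bash
python3 -c "
from h import *
circ(12,-.2)
shot('wrist','w39')"
```

```text
t 49.25 theta -84.1 r 0.0633 z 0.1043 F [7.6 3.6 2.9] w 0.0211
[[-0.013, -0.001, 0, 0, 0.015], [-0.012, -0.001, 0, 0, 0.015], [-0.012, -0.004, 0, 0, 0.015], [-0.01, -0.007, 0, 0, 0.015], [-0.009, -0.008, 0, 0, 0.015], [-0.008, -0.01, 0, 0, 0.015], [-0.005, -0.011, 0, 0, 0.015], [-0.003, -0.012, 0, 0, 0.015], [-0.0, -0.012, 0, 0, 0.015], [0.002, -0.013, 0, 0, 0.015], [0.004, -0.011, 0, 0, 0.015], [0.007, -0.011, 0, 0, 0.015]]
```

View pics/w39.png

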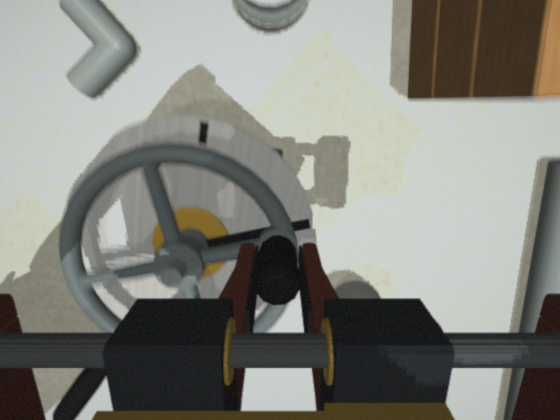

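jog_arm([
  [-0.013,-0.001,0,0,0.015],
  [-0.012,-0.001,0,0,0.015],
  [-0.012,-0.004,0,0,0.015],
  [-0.01,-0.007,0,0,0.015],
  [-0.009,-0.008,0,0,0.015],
  [-0.008,-0.01,0,0,0.015],
  [-0.005,-0.011,0,0,0.015],
  [-0.003,-0.012,0,0,0.015],
  [0,-0.012,0,0,0.015],
  [0.002,-0.013,0,0,0.015],
  [0.004,-0.011,0,0,0.015],
  [0.007,-0.011,0,0,0.015],
])

```text
t: 50.5
tool_pos: [0.429, -0.2884, 0.1042]
tcp_rot: [0.003, 1.0, -0.03, 0.0]
ft_force: [-1.3, -7.8, 1.3]
gripper_width: 0.0207
```

```bash
python3 -c "
from h import *
circ(12,-.2)"
```

```text
t 50.5 theta 140.8 r 0.0619 z 0.1042 F [-1.3 -7.8  1.3] w 0.0207
[[0.008, -0.009, 0, 0, 0.015], [0.01, -0.008, 0, 0, 0.015], [0.011, -0.005, 0, 0, 0.015], [0.012, -0.003, 0, 0, 0.015], [0.013, -0.001, 0, 0, 0.015], [0.012, 0.002, 0, 0, 0.015], [0.011, 0.004, 0, 0, 0.015], [0.011, 0.007, 0, 0, 0.015], [0.009, 0.008, 0, 0, 0.015], [0.007, 0.011, 0, 0, 0.015], [0.005, 0.011, 0, 0, 0.015], [0.003, 0.012, 0, 0, 0.015]]
```

jog_arm([
  [0.008,-0.009,0,0,0.015],
  [0.01,-0.008,0,0,0.015],
  [0.011,-0.005,0,0,0.015],
  [0.012,-0.003,0,0,0.015],
  [0.013,-0.001,0,0,0.015],
  [0.012,0.002,0,0,0.015],
  [0.011,0.004,0,0,0.015],
  [0.011,0.007,0,0,0.015],
  [0.009,0.008,0,0,0.015],
  [0.007,0.011,0,0,0.015],
  [0.003,0.007,0,0,0.015],
  [0,0,0,0,0.015],
])

```text
t: 51.7
tool_pos: [0.5346, -0.3048, 0.1038]
tcp_rot: [-0.001, 1.0, -0.031, -0.0]
ft_force: [-0.3, 2.3, 6.7]
gripper_width: 0.0207
```

```bash
python3 -c "
from h import *
circ(6,-.1)
shot('wrist','w40',(150,60,430,320),2.3)
shot('scene','s40',(130,260,230,340),7)"
```

```text
t 51.7 theta 21.5 r 0.0619 z 0.1038 F [-0.3  2.3  6.7] w 0.0207
[[0.002, 0.006, 0, 0, 0.015], [0.002, 0.006, 0, 0, 0.015], [0.001, 0.006, 0, 0, 0.015], [0.001, 0.006, 0, 0, 0.015], [-0.0, 0.006, 0, 0, 0.015], [-0.001, 0.006, 0, 0, 0.015]]
```

View pics/w40.png

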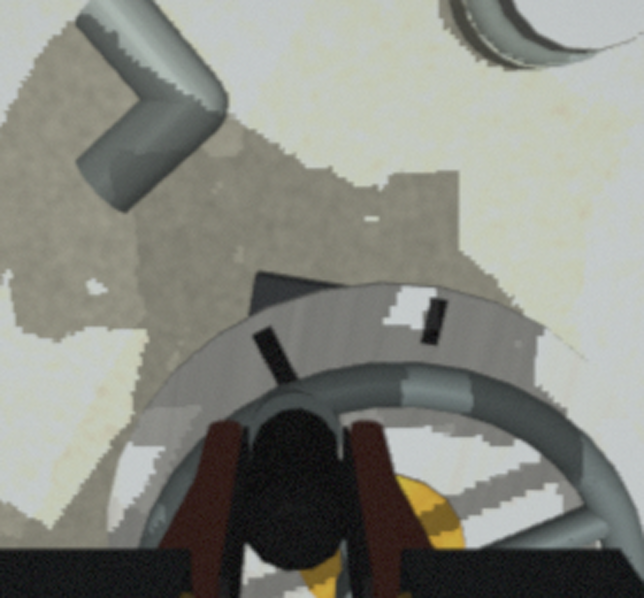

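View pics/s40.png

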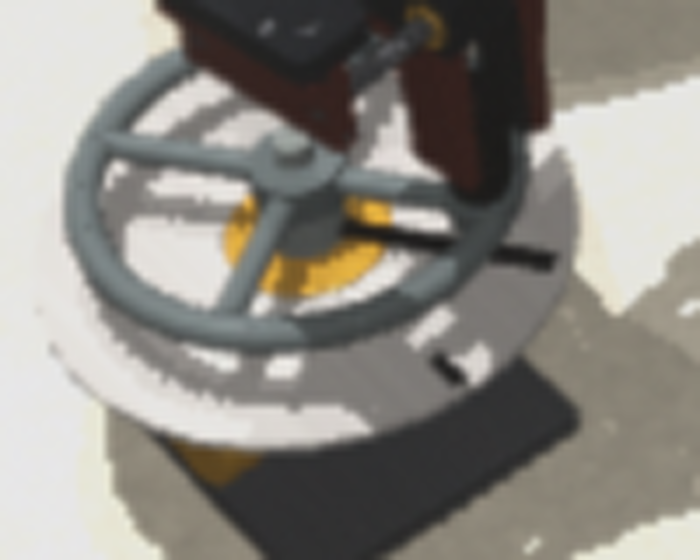

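```bash
python3 -c "
from h import *
w=cam('wrist');s=cam('scene')
f=lambda u,v:(150+u/2.3,60+v/2.3); g=lambda u,v:(130+u/7,260+v/7)
print(ang(w,*f(434,321),.082),ang(s,*g(450,370),.082))
print(ang(w,*f(262,334),.086),ang(s,*g(552,260),.086))
circ(8,-.1)"
```

```text
(np.float64(-14.8), array([ 0.548 , -0.3469,  0.082 ])) (np.float64(-13.1), array([ 0.5504, -0.3452,  0.082 ]))
(np.float64(23.2), array([ 0.5483, -0.2959,  0.086 ])) (np.float64(23.9), array([ 0.5497, -0.2941,  0.086 ]))
t 51.8 theta 21.5 r 0.0619 z 0.1039 F [-0.1  2.2  6.8] w 0.0206
[[0.002, 0.006, 0, 0, 0.015], [0.002, 0.006, 0, 0, 0.015], [0.001, 0.006, 0, 0, 0.015], [0.001, 0.006, 0, 0, 0.015], [-0.0, 0.006, 0, 0, 0.015], [-0.001, 0.006, 0, 0, 0.015], [-0.001, 0.006, 0, 0, 0.015], [-0.002, 0.006, 0, 0, 0.015]]
```

jog_arm([
  [0.002,0.006,0,0,0.015],
  [0.002,0.006,0,0,0.015],
  [0.001,0.006,0,0,0.015],
  [0.001,0.006,0,0,0.015],
  [0,0.006,0,0,0.015],
  [-0.001,0.006,0,0,0.015],
  [-0.001,0.003,0,0,0.015],
  [0,0,0,0,0.015],
])

```text
t: 52.6
tool_pos: [0.5373, -0.3434, 0.1041]
tcp_rot: [-0.001, 1.0, -0.031, 0.001]
ft_force: [3.1, 3.4, 6.6]
gripper_width: 0.0213
```

```bash
python3 -c "
from h import *
circ(3,-.05)
shot('wrist','w41',(150,60,430,320),2.3)
shot('scene','s41',(130,260,230,340),7)"
```

```text
t 52.6 theta -14.8 r 0.0623 z 0.1041 F [3.1 3.4 6.6] w 0.0213
[[-0.001, 0.003, 0, 0, 0.015], [-0.001, 0.003, 0, 0, 0.015], [-0.001, 0.003, 0, 0, 0.015]]
```

View pics/w41.png

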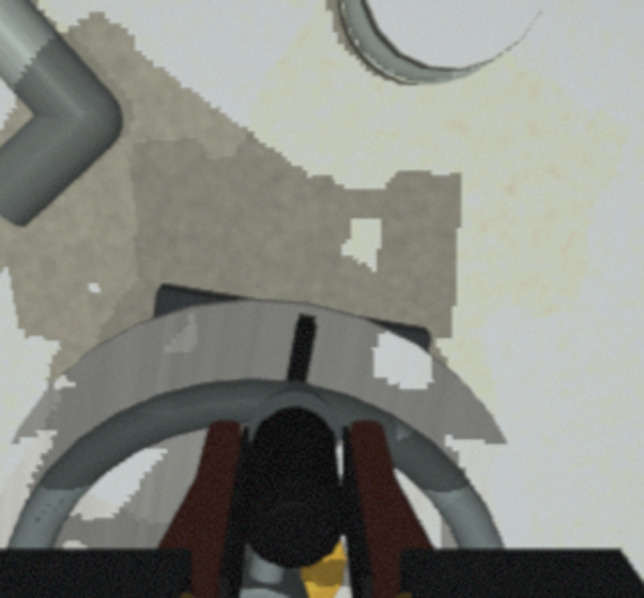

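View pics/s41.png

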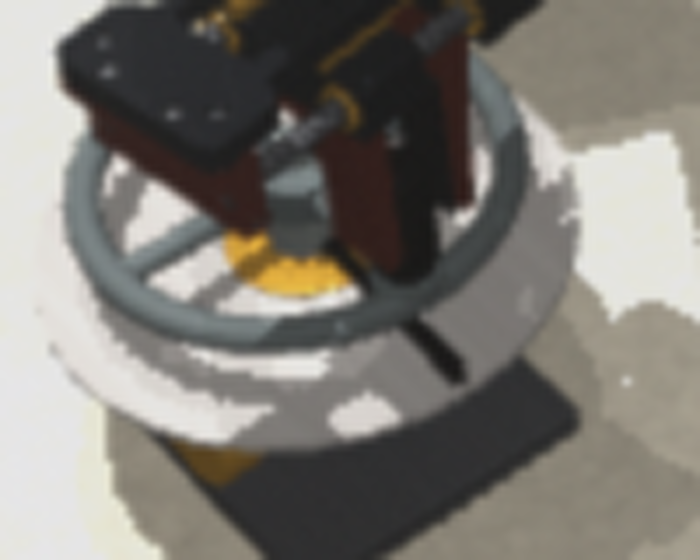

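jog_arm([
  [0,0,0,0,0.045],
  [0,0,0,0,0.045],
  [0,0,0,0,0.045],
  [0,0,-0.03,0,0.045],
  [0,0,-0.045,0,0.045],
  [0,-0.04,-0.045,0,0.045],
  [0,-0.045,0,0,0.045],
  [0,-0.045,0,0,0.045],
  [-0.03,-0.045,0,0,0.045],
  [-0.03,-0.045,0,0,0.045],
  [0,0,0,0,0.045],
])

```text
t: 53.8
tool_pos: [0.4884, -0.129, 0.2151]
tcp_rot: [-0.001, 1.0, -0.028, -0.003]
ft_force: [-0.7, -0.4, -0.0]
gripper_width: 0.045
```

```bash
python3 -c "
from h import *
s=get_state();print(s['t'],s['tool_pos'],s['ft_force'])
shot('scene','s42')
shot('scene','s42z',(130,260,230,340),7)
shot('side','d42')
w,_=shot('wrist','w42')"
```

```text
53.8 [ 0.48843556 -0.12902736  0.21513922] [-0.70249321 -0.39593707 -0.03792157]
```

View pics/s42.png

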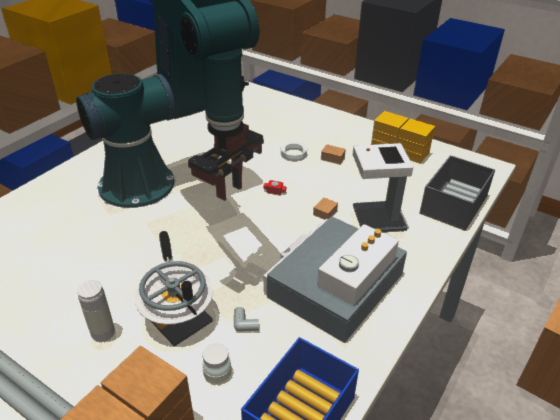

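View pics/s42z.png

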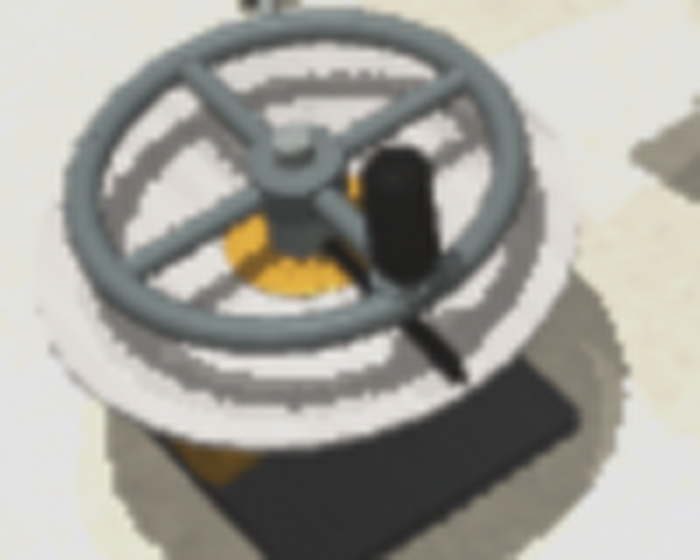

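View pics/d42.png

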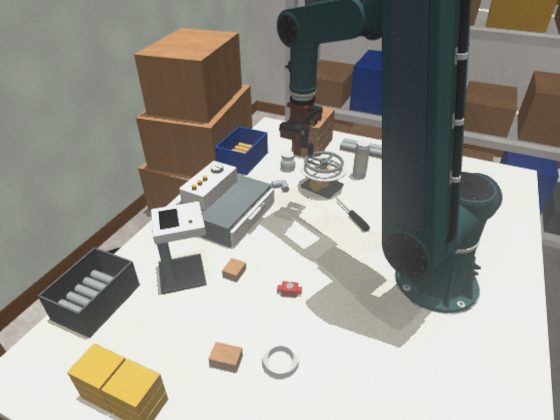

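View pics/w42.png

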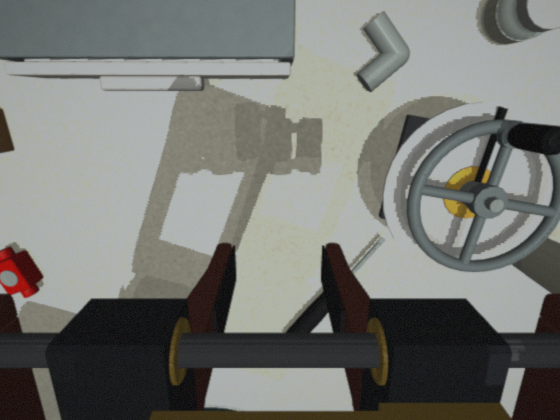

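```bash
python3 -c "
from h import *
s=cam('scene');w=cam('wrist')
f=lambda u,v:(240+u/4.4,190+v/4)
FN=toz(s,*f(122,345),.082);BN=toz(s,*f(475,520),.082);BF=toz(s,*f(735,248),.082);FF=toz(s,*f(405,108),.082);X=toz(s,*f(345,388),.082);X2=toz(s,*f(500,460),.082)
for a in(FN,BN,BF,FF,X,X2):print(a.round(4))
n=np.linalg.norm
print('depth',n(FN-BN),n(FF-BF),'width',n(BN-BF),n(FN-FF))
u=(BN-FN)/n(BN-FN);print('box front from roof front',(X-FN)@u,'box back',(X2-FN)@u)
print([toz(w,250,v,z).round(4) for v,z in((76,.068),(65,.068),(59,.082))])
"
```

```text
[ 0.6192 -0.1621  0.082 ]
[ 0.8388 -0.1719  0.082 ]
[0.8566 0.1026 0.082 ]
[0.6345 0.1167 0.082 ]
[ 0.7357 -0.1242  0.082 ]
[ 0.8288 -0.1268  0.082 ]
depth 0.21978015325580677 0.22250933635224962 width 0.27513360515999946 0.27923481832788577
box front from roof front 0.1146486117847294 box back 0.20774719667822672
[array([ 0.5984, -0.1144,  0.068 ]), array([ 0.6082, -0.1153,  0.068 ]), array([ 0.612 , -0.1167,  0.082 ])]
```

```bash
python3 -c "
from bench import *
print(get_state()['t']);print(sign_off())"
```

```text
54.0
the job is handed in; nothing more can be done
None
```

The leak test is done and handed in at about 54 s; no verdict was reported.

- **Check valves and drawer:** All three brass valves lie flat in the drawer, and the red look-alike was not touched. The drawer was pushed onto its stop. I first misread that stop as a jam, because the panel still stood 12 mm proud of the roof edge. I dragged it back open with up to about 80 N on the panel top, saw nothing in the way, and closed it again to the same stop. Measuring the cabinet afterwards showed the roof starts 12 mm back, so the panel is flush at home.
- **Opening the supply:** The handwheel was turned anticlockwise about 54° of free play, then two full turns. The pointer was back on the shut mark, within about 5° by camera.
- **Start switch:** I pushed it up from below with the top of the gripper body. It moved about 8 mm at 3 to 5 N and met its stop at about 28 N. In the last pictures the plunger tip no longer shows below the head, but it is hidden there, so I could not see it directly.
- **Throttling:** The free play was taken up clockwise and the stem turned back one turn. The pointer is on the mark again, one turn open.
- **Tool reading:** The fingertips sit about 37 mm higher than the reported tool position. I allowed for this by contact and camera; the first valve grasp closed too high on nothing and had to be repeated.
- **Other things on the bench:** In the last pictures they stand where they were, and the arm is clear of everything.

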